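Ready and prime the dosing station

TASK

Stand every empty amber jar upright in the filling tray, one to a bay, and turn the dose dial until its white pointer stands at the red index mark. Only then draw the yellow-lugged supply bolt at the back fully open towards you, using only the hooked rod and never your fingers, and prime the pump: press the green plunger through its soft first stop, right down to the stiff second stop, and let it come all the way up. Finally push the bolt fully home with the rod, lay the rod flat on its foot on the blue mat, and leave the other bottles and jars where they stand.

Things in the scene. Friction and masses are not known exactly. Their poses are not given: they have to be found in the camera images.
- jar0_mid (a point): jar 1 of up to 4; upright round amber open-topped jar, 60 mm outer diameter at its rim, slightly narrower at the foot, 75 mm tall, 0.16 kg; this point is its centre, half-way up on its axis. May be absent (None)
- jar1_mid (a point): jar 2 of up to 4; upright round amber open-topped jar, 60 mm outer diameter at its rim, slightly narrower at the foot, 75 mm tall, 0.16 kg; this point is its centre, half-way up on its axis. May be absent (None)
- jar2_mid (a point): jar 3 of up to 4; upright round amber open-topped jar, 60 mm outer diameter at its rim, slightly narrower at the foot, 75 mm tall, 0.16 kg; this point is its centre, half-way up on its axis. May be absent (None)
- jar3_mid (a point): jar 4 of up to 4; upright round amber open-topped jar, 60 mm outer diameter at its rim, slightly narrower at the foot, 75 mm tall, 0.16 kg; this point is its centre, half-way up on its axis. May be absent (None)
- tray: fixed steel filling tray, 88 (x) by 324 mm (y), rims and dividers 14 mm high, 4 mm thick; origin: centre of underside. Four bays 80 by 76 mm inside, centres at x 0, y -120, -40, 40, 120 mm; a jar standing in a bay has its centre 41.5 mm above the origin. Behind, a nozzle rail 45 mm high from x 74 to 96 mm; its nozzles, 78 mm high, reach to x 64 mm
- dial (a joint): dose dial on the front half of the white console; value grows clockwise seen from above, 0 to 3.1 rad. White pointer at the red index mark at 1.571 (mark on the console's -x side of the dial; at 0 the pointer looks to the console's -y). Friction about 0.05 N m; stays where left
- dial_grip (a point): on the dial's axis at the height to grip: middle of a black grip bar 56 mm long, 14 mm wide, 26 mm high, whose top is 12 mm above this point. The bar lies along this point's own y axis, the pointer on its -y half; it turns with the dial
- console: fixed white dosing console, 230 (x) by 120 (y) by 100 mm high; origin: centre of its underside. Dial axis at x -60 mm, plunger axis at x +60 mm, both y 0
- plunger_top (a point): centre of the upper face of the green plunger cap, 44 mm diameter, 173 mm over the bench when up; moves straight down 20 mm in all
- stroke1 (a joint): plunger, soft first stroke: 0 up, 0.012 m at the first stop; 2 N rising to 5 N; springs back
- stroke2 (a joint): plunger, stiff second stroke, begins at the first stop: 0 until about 10 N, then 0.008 m at the second stop with about 17 N; counts as fully down beyond 0.006; springs back
- supply: fixed blue supply block, 130 (x) by 180 (y) by 120 mm high, origin: centre of its underside. On its top a channel along its x, open at both ends and above, 52 mm wide between two steel cheeks 165 mm high over the bench; the bolt slides in it
- bolt: supply bolt, sliding in the block's channel: a steel bar 120 mm long, 14 mm high, with a yellow upright lug, 8 mm thick (block's x), 38 mm wide (y). Friction about 3 N, stays where left. Must be moved only with the rod, never touched by gripper or arm. Origin: underside of the bar, 45 mm below the lug's top centre
- lug_top (a point): centre of the lug's top edge, 165 mm over the bench; the bar's upper face is 31 mm below it. In the supply block's frame it is at x +15 mm when the bolt is fully home and x -45 mm when fully open (travel 60 mm towards the robot); counts as open below -37 mm, as home above +9 mm
- rod_grip (a point): hooked rod, grip point: middle of its orange handle, 110 mm long (own x), 36 wide (own y), top 24 mm above this point, on a black foot 110 x 60 x 8 mm whose underside is 34 mm below it. An 8 mm round rod leaves along own +x, axis 10 mm above this point, ending 220 mm from it in a prong straight down. 0.24 kg, balanced at the handle
- hook_tip (a point): lower end of the rod's downward prong (8 mm thick, round): 220 mm along own +x and 27 mm below the grip point; the rod's axis is 37 mm above this point. Origin and axes fixed to the rod
- mat: fixed blue parking mat of the rod, 380 (x) by 140 (y) by 3 mm; origin: centre of its underside. The rod fits on it lengthwise, for example with the grip point at x -85 mm, y 0
- capped_jar: bystander: white capped jar, 56 mm diameter, 75 mm tall, among the amber jars; origin under its centre
- brown_bottle: bystander: brown bottle, 64 mm diameter, 140 mm tall; origin under its centre
- white_bottle: bystander: white bottle, 60 mm diameter, 130 mm tall; origin under its centre
- green_bottle: bystander: green bottle, 60 mm diameter, 120 mm tall; origin under its centre
- clear_bottle: bystander: clear bottle, 68 mm diameter, 150 mm tall; origin under its centre
- steel_beaker: bystander: open steel beaker, 70 mm diameter, 80 mm tall; origin under its centre

How it is judged:
By the outcome, as a careful person would: the job done as asked, in the order asked, and still so for the second after the job is handed in, with the robot touching nothing.
Of jar0, jar1, jar2, jar3 only 2 to 4 are there at a start; the rules pass over those that are not, and their reading is None.
At some moment in a run one of jar0, jar1, jar2, jar3, rod may be knocked a few centimetres aside while the robot is not near it.
It also fails if it takes over 210 s, if anything falls off the work surface, if the arm or the gripper's body presses on something with over 40 N, if the wrist force passes 120 N, or if a joint passes its speed limit or range.

ROBOT

A 6-joint arm with a two-finger parallel gripper is mounted at the origin on the work surface. World frame = base frame: x ahead of the robot, y to its left, z up, the work surface at z = 0. Lengths are in mm, angles in rad, forces in N, time in s.
With the tool pointing down it reaches from about 375 to 925 mm from the base axis. Payload 5.7 kg.
Tool frame: the origin (TCP) lies at the very end of the fingers, on their centre line; the grasp point (between the pads) lies ctrl.tcp_to_grasp behind it (ctrl.tcp_to_grasp is the distance from the TCP to the grasp point, in mm); z points along the fingers, y is the line along which they close (so a half turn about z gives the same grasp; the last joint's range is limited). The gripper opens to 85 mm and grips with 20 to 120 N. Pads are 22 mm wide; open, the fingers measure 114 mm over their backs; the gripper's body (76 mm by 85 mm) begins 54 mm behind the grasp point. The pads swing forward as they close: fully open they stand 13 mm farther back than shut.
Start: joints at [-1.272, 0.359, 1.51, -0, 1.272, -0.115], TCP at [241.237, -549.334, 231.267] pointing down, gripper open.
Joint ranges: [-2.97, 2.97], [-1.01, 2.36], [0.21, 2.38], [-0.96, 4.11], [0.2, 2.71], [-2.98, 2.98]. Speed limits (rad/s): [2.39, 2.39, 3.14, 3.14, 3.14, 3.14].

INTERFACE

Orientations are given as a 3x3 rotation matrix whose columns are the frame's x, y, z axes.
In Python, from workcell import ctrl gives the robot as it stands.
- The arm moves only by the tool send_rows, never from a script. Its argument "steps" is a list of rows, each an object of numbers: "tx", "ty", "tz": the shift along the tool's x, y, z as a fraction of full scale; "ax", "ay", "az": the turn, a rotation vector about the tool's x, y, z as a fraction of full scale; "claw": the closure, from 0 (fully open) to 1 (shut). A call has 1 to 5 rows; each row shifts and turns the commanded pose from where the row before left it, along the tool's axes as they then stand; what a row does not reach is not made up. Full scale, the value 1, is 20 mm for a shift and 6 degrees for a turn. A row lasts 1/10 s, in which the tool goes at most 50 mm and 8.59 degrees, less where a joint would pass 70% of its speed; a pose out of reach is approached as far as the arm can. A call with a number of a shift or a turn outside -1 to 1 is refused whole. A call with a gripper value outside its range is refused whole. The fingers move at their own pace and stop on an object; "squeeze" is the grip in N (left out, the last holds). Time passes only in rows, so rows that do not move let the fingers close. It gives the time, the measured TCP pose, the force, the opening and the grip force at its end, in the units of the state.
- ctrl.read_state(): the state, without advancing time (a new reading comes with each control period).
- ctrl.grab_frame(name): name is "side" or "top" or "wrist"; returns a dict with "frame" (400x640x3 uint8, red, green, blue), "mtx" (3x3 intrinsics, pixels), "R" (3x3) and "t" (3): a world point X has camera coordinates R X + t; the wrist camera has in their place "hand_eye" (4x4, takes a point from camera to tool coordinates, whose origin is the TCP and whose axes are the flange's). Camera axes: x right, y down, z forward; pixel columns grow to the right and rows downward; lengths in mm; the calibration is good to about 2 mm. A picture is of the moment at which its call begins: read the wrist's pose just before it. There is no depth.
- ctrl.sign_off(): hands the job in; it is judged then, once.
Trained networks look in a picture, given as the dict that the camera call returned (one of the last four; its "shot" number tells which), for a name from the list of things; names that differ only in an ending like _2 or _b are one class to them, and where a whole thing is asked for, a point or a joint stands for the part that bears it (a point fixed in the world has none). Each returns a list of dicts, best first, with "score" (0 to 1); they miss things now and then, are a little off and sometimes report something else, mostly with a low value. They report only what shows in the picture. A call takes as long as a camera call.
- ctrl.silhouettes(label, picture): "region" (400x640 bool, what is visible of it).
- ctrl.tip_of(label, picture): "xyz" ([x, y, z] in mm, in the coordinates of the camera as it stood for that picture, good to about 4 mm: a listed point, or the origin of a listed thing).
The state is a dict: "t": time; "qpos": joint angles; "joint_velocities": joint speeds; "joint_torque": joint torques, N m; "tool_pos": TCP position; "ee_rot": TCP orientation; "ft_force": force on the tool from outside, world axes, zero at the start; "wrist_torque": the same for the moment, N m; "opening": finger opening in mm; "gripper_force": force on a finger pad.
Only numpy, scipy, OpenCV 4.12 (cv2) and the standard library are available. Lean on these libraries where they do the work, as an engineer would, in place of code of your own. Each camera call takes 0.05 s, during which the arm holds its last target. There are 200 camera calls.

## Working session

There is one attempt and no reset: what is moved stays moved. The work goes in short steps, Python scripts to look and compute and a tool call to move; the robot and the scene stay as the last step left them, time stands still between calls to the robot, and variables do not carry over. Pictures are saved under pics/ and viewed, at most 14 in all, crops included, and the job is handed in when it is done.

Besides the shell and the picture viewer there is one more tool, called after "Emit:" by a JSON object that holds its "fn" and its "kwargs", one argument or row to a line. send_rows: Moves the arm, as the interface text tells. Its arguments: {"type":"object","properties":{"steps":{"type":"array","items":{"type":"object","properties":{"tx":{"type":"number","minimum":-1,"maximum":1},"ty":{"type":"number","minimum":-1,"maximum":1},"tz":{"type":"number","minimum":-1,"maximum":1},"ax":{"type":"number","minimum":-1,"maximum":1},"ay":{"type":"number","minimum":-1,"maximum":1},"az":{"type":"number","minimum":-1,"maximum":1},"claw":{"type":"number"}}}},"squeeze":{"type":"number"}},"required":["steps"]}

```bash
ls; mkdir -p pics
cat > h.py <<'E'
import numpy as np, cv2
from workcell import ctrl
np.set_printoptions(precision=1,suppress=True)
def world(pic,p,st=None):
    p=np.array(p,float)
    if 'hand_eye' in pic:
        H=np.array(pic['hand_eye']); q=H[:3,:3]@p+H[:3,3]
        return np.array(st['ee_rot'])@q+np.array(st['tool_pos'])
    return np.array(pic['R']).T@(p-np.array(pic['t']))
def save(pic,name): cv2.imwrite('pics/'+name,cv2.cvtColor(pic['frame'],cv2.COLOR_RGB2BGR))
E
python3 - <<'E'
from h import *
s=ctrl.read_state(); print({k:np.array(v) for k,v in s.items()}, ctrl.tcp_to_grasp)
names="jar0_mid tray dial_grip console plunger_top supply bolt lug_top rod_grip hook_tip mat capped_jar brown_bottle white_bottle green_bottle clear_bottle steel_beaker".split()
for c in ("top","side"):
    p=ctrl.grab_frame(c); save(p,c+'0.png')
    for n in names:
        for d in ctrl.tip_of(n,p)[:6 if 'jar' in n else 2]: print(c,n,round(d['score'],2),world(p,d['xyz']))
E
```

```text
pics
{'t': array(0.), 'qpos': array([-1.3,  0.4,  1.5, -0. ,  1.3, -0.1]), 'joint_velocities': array([-0.,  0., -0., -0., -0.,  0.]), 'joint_torque': array([  0. , -52.8, -27.9,   0. ,   0. ,   0. ]), 'tool_pos': array([ 241. , -548.7,  230.4]), 'ee_rot': array([[ 0.9,  0.4, -0. ],
       [ 0.4, -0.9,  0. ],
       [ 0. , -0. , -1. ]]), 'ft_force': array([-0.1, -0.4,  0.6]), 'wrist_torque': array([ 0. ,  0. , -0.1]), 'gripper_force': array(0.), 'opening': array(85.)} 18.700000000000003
top jar0_mid 0.87 [432.2  93.8  35.7]
top tray 0.8 [556.  -16.4   2.8]
top dial_grip 0.74 [444.7 360.1 126.4]
top dial_grip 0.17 [323.8 295.6   0.9]
top console 0.66 [505.6 370.2  -1.4]
top plunger_top 0.5 [563.1 380.5 174.2]
top supply 0.89 [792.7  75.1   1.4]
top supply 0.46 [498.2 372.8   4.2]
top bolt 0.77 [808.2  81.3 122.7]
top bolt 0.6 [ 680.  -393.2    8.9]
top lug_top 0.79 [806.5  77.5 162.1]
top rod_grip 0.77 [ 460.  -394.3   36.5]
top hook_tip 0.69 [ 682.6 -397.1   12.5]
top hook_tip 0.65 [442.2 196.3  37.9]
top mat 0.91 [ 529.1 -385.9    2.8]
top mat 0.53 [556.3 -18.3   0.2]
top capped_jar 
[... 671 characters left out ...]
93.9    5.2]
side plunger_top 0.71 [562.9 385.6 176.6]
side supply 0.67 [799.4  78.6   0.6]
side bolt 0.53 [811.2  81.8 118.8]
side bolt 0.34 [563.4 384.9 175.9]
side lug_top 0.71 [807.9  83.2 168. ]
side rod_grip 0.91 [ 465.6 -391.6   40.5]
side rod_grip 0.24 [704.2 398.4  -1.7]
side hook_tip 0.63 [ 681.  -391.3    4.8]
side mat 0.88 [ 532.9 -382.8   -0.2]
side mat 0.57 [430.8  93.8  34.9]
side capped_jar 0.82 [ 451.3 -101.    -0.2]
side brown_bottle 0.25 [443.5 369.1 122.5]
side white_bottle 0.7 [ 681.6 -389.3    9.7]
side white_bottle 0.56 [ 715.9 -219.1    0. ]
side green_bottle 0.73 [700.5 398.6  -1. ]
side clear_bottle 0.68 [748.7 319.7   1.1]
side steel_beaker 0.77 [325.3 306.9  -0.8]
```

View pics/top0.png

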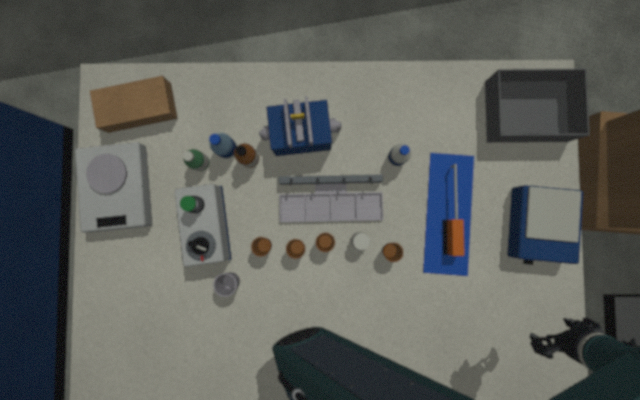

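View pics/side0.png

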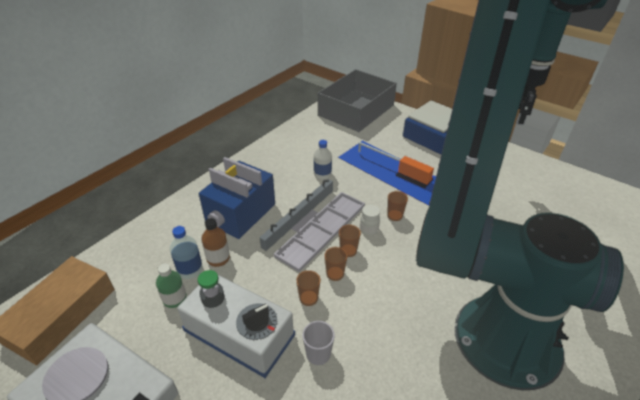

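Run:
```python
from h import *
for c in ("top","side"):
    p=ctrl.grab_frame(c)
    for n in "jar0_mid jar1_mid jar2_mid jar3_mid".split():
        for d in ctrl.tip_of(n,p)[:4]: print(c,n,round(d['score'],2),world(p,d['xyz']))
    for n in ('supply','tray','console','mat','rod_grip'):
        r=ctrl.silhouettes(n,p)
        if r:
            m=r[0]['region']; 
            print(n,cv2.minAreaRect(np.argwhere(m)[:,::-1].astype(np.float32)))
    if c=='top':
        print(p['mtx'],p['R'],p['t'])
```

```text
top jar0_mid 0.79 [430.2  94.2  37. ]
top jar1_mid 0.6 [ 424.2 -201.    37.1]
top jar1_mid 0.48 [449.7   1.4  38.3]
top jar1_mid 0.27 [713.3 243.2   1.1]
top jar2_mid 0.79 [450.4   4.4  40.3]
top jar3_mid 0.85 [439.9 195.4  42.1]
top jar3_mid 0.38 [ 446.9 -111.1   -1.9]
supply ((299.5898742675781, 124.70649719238281), (56.23987579345703, 82.707275390625), 83.82982635498047)
tray ((330.9212646484375, 197.95729064941406), (46.699581146240234, 103.81880950927734), 88.72696685791016)
console ((202.82620239257812, 224.00091552734375), (79.0262451171875, 48.80398178100586), 82.56858825683594)
mat ((448.25384521484375, 213.43077087402344), (45.929176330566406, 121.42387390136719), 3.1798300743103027)
rod_grip ((453.5, 209.5), (91.0, 21.0), 90.0)
[[393.4   0.  320.1]
 [  0.  393.4 199.9]
 [  0.    0.    1. ]] [[-0.  -1.  -0. ]
 [-1.   0.  -0.1]
 [ 0.1  0.  -1. ]] [  19.   576.6 1211.8]
side jar0_mid 0.88 [434.3  95.8  36.5]
side jar0_mid 0.2 [ 420.6 -195.1   39.2]
side jar1_mid 0.63 [ 421.1 -194.    39. ]
side jar2_mid 0.56 [451.2   7.5  36.9]
side jar3_mid 0.68 [440.1 198.1  34.4]
side jar3_mid 0.53 [325.4 309.7   0.7]
side jar3_mid 0.44 [453.9 -99.3   0.9]
supply ((236.1861572265625, 197.11077880859375), (73.30821228027344, 74.5633544921875), 25.559961318969727)
tray ((309.91009521484375, 222.84475708007812), (52.5155029296875, 105.29206085205078), 45.881404876708984)
console ((235.65679931640625, 320.591064453125), (113.92897033691406, 70.15949249267578), 30.141386032104492)
mat ((390.0549621582031, 168.58213806152344), (100.23279571533203, 28.899917602539062), 27.93714141845703)
rod_grip ((184.09999084472656, 251.3000030517578), (52.493804931640625, 29.09295082092285), 71.56504821777344)
```

The top view shows 4 amber jars at about (261,246), (296,248), (325,242) and (393,252), with the capped jar at (360,242). The tray is at (331,207), the supply block at (299,125), the console at (203,225) and the rod on the mat at (450,213). The side view agrees. I'll move to the first jar with the jaws along world x.

Emit:
{"fn": "send_rows", "kwargs": {
  "steps": [
    {"az": -1,"tz": 0.3,"claw": 0},
    {"az": -1,"tz": 0.3,"claw": 0},
    {"az": -1,"tz": 0.3,"claw": 0},
    {"az": -1,"tz": 0.3,"claw": 0},
    {"az": -1,"tz": 0.3,"claw": 0}
  ]
}}

```text
schema error: expected keys tx, ty, tz, ax, ay, az, claw
```

Emit:
{"fn": "send_rows", "kwargs": {
  "steps": [
    {"az": -1,"tz": 0.3,"claw": 0},
    {"az": -1,"tz": 0.3,"claw": 0},
    {"az": -1,"tz": 0.3,"claw": 0},
    {"az": -1,"tz": 0.3,"claw": 0},
    {"az": -1,"tz": 0.3,"claw": 0}
  ]
}}

```text
schema error: expected keys tx, ty, tz, ax, ay, az, claw
```

Emit:
{"fn": "send_rows", "kwargs": {
  "steps": [
    {"az": -1,"claw": 0},
    {"az": -0.05,"tx": 0.98,"ty": 0.5,"claw": 0},
    {"tx": 0.98,"ty": 0.5,"claw": 0},
    {"tx": 0.98,"ty": 0.5,"claw": 0},
    {"tx": 0.98,"ty": 0.5,"claw": 0}
  ]
}}

```text
schema error: expected keys tx, ty, tz, ax, ay, az, claw
```

Emit:
{"fn": "send_rows", "kwargs": {
  "steps": [
    {"tx": 0.98,"ty": 0.5,"claw": 0},
    {"tx": 0.98,"ty": 0.5,"claw": 0},
    {"tx": 0.98,"ty": 0.5,"claw": 0},
    {"tx": 0.98,"ty": 0.5,"claw": 0},
    {"tx": 0.98,"ty": 0.5,"claw": 0}
  ]
}}

```text
schema error: expected keys tx, ty, tz, ax, ay, az, claw
```

Emit:
{"fn": "send_rows", "kwargs": {
  "steps": [
    {"tx": 0.98,"ty": 0.5,"claw": 0},
    {"tx": 0.98,"ty": 0.5,"claw": 0},
    {"tx": 0.98,"ty": 0.5,"claw": 0},
    {"tx": 0.98,"ty": 0.5,"claw": 0},
    {"tx": 0.98,"ty": 0.5,"claw": 0}
  ]
}}

```text
schema error: expected keys tx, ty, tz, ax, ay, az, claw
```

Emit:
{"fn": "send_rows", "kwargs": {
  "steps": [
    {"tx": 0.98,"ty": 0.5,"claw": 0},
    {"tx": 0.98,"ty": 0.5,"claw": 0},
    {"tx": 0.98,"ty": 0.5,"claw": 0},
    {"tx": 0.98,"ty": 0.5,"claw": 0},
    {"claw": 0}
  ]
}}

```text
schema error: expected keys tx, ty, tz, ax, ay, az, claw
```

```bash
cat >> h.py <<'E'
def st():
    s=ctrl.read_state(); R=np.array(s['ee_rot']); 
    print('t',round(float(s['t']),2),'tcp',np.array(s['tool_pos']),'yaw',round(np.degrees(np.arctan2(R[1,0],R[0,0])),1),'tilt',R[:2,2].round(3),'F',np.array(s['ft_force']),'open',round(float(s['opening']),1),'grip',round(float(s['gripper_force']),1))
    return s
def see(cam,names,k=1,png=None):
    s=ctrl.read_state(); p=ctrl.grab_frame(cam)
    if png: save(p,png)
    for n in names:
        for d in ctrl.tip_of(n,p)[:k]: print(cam,n,round(d['score'],2),world(p,d['xyz'],s))
    return s,p
E
python3 - <<'E'
from h import *
st(); see('wrist',['jar1_mid','tray'],2,'w1.png')
E
```

```text
t 2.8 tcp [ 241.2 -549.3  231.3] yaw 23.7 tilt [-0.  0.] F [ 0.1 -0.   0.2] open 85.5 grip 0.0
```

Emit:
{"fn": "send_rows", "kwargs": {
  "steps": [
    {"tx": 0,"ty": 0,"tz": 0.3,"ax": 0,"ay": 0,"az": -1,"claw": 0},
    {"tx": 0,"ty": 0,"tz": 0.3,"ax": 0,"ay": 0,"az": -1,"claw": 0},
    {"tx": 0,"ty": 0,"tz": 0.3,"ax": 0,"ay": 0,"az": -1,"claw": 0},
    {"tx": 0,"ty": 0,"tz": 0.3,"ax": 0,"ay": 0,"az": -1,"claw": 0},
    {"tx": 0,"ty": 0,"tz": 0.3,"ax": 0,"ay": 0,"az": -1,"claw": 0}
  ]
}}

```text
t: 3.45
tool_pos: [241.3, -549.4, 201.0]
ee_rot: [[0.588, 0.809, 0.0], [0.809, -0.588, 0.0], [0.0, 0.0, -1.0]]
ft_force: [-1.0, 0.4, 0.6]
opening: 85.4
gripper_force: 0.0
```

Emit:
{"fn": "send_rows", "kwargs": {
  "steps": [
    {"tx": 0,"ty": 0,"tz": 0.3,"ax": 0,"ay": 0,"az": -1,"claw": 0},
    {"tx": 0,"ty": 0,"tz": 0.3,"ax": 0,"ay": 0,"az": -1,"claw": 0},
    {"tx": 0,"ty": 0,"tz": 0.3,"ax": 0,"ay": 0,"az": -1,"claw": 0},
    {"tx": 0,"ty": 0,"tz": 0.3,"ax": 0,"ay": 0,"az": -1,"claw": 0},
    {"tx": 0,"ty": 0,"tz": 0.3,"ax": 0,"ay": 0,"az": -1,"claw": 0}
  ]
}}

```text
t: 3.95
tool_pos: [241.3, -549.4, 171.1]
ee_rot: [[0.105, 0.994, -0.0], [0.994, -0.105, -0.0], [-0.0, -0.0, -1.0]]
ft_force: [-0.4, -0.5, 0.3]
opening: 85.5
gripper_force: 0.0
```

Emit:
{"fn": "send_rows", "kwargs": {
  "steps": [
    {"tx": 0,"ty": 0,"tz": 0,"ax": 0,"ay": 0,"az": -1,"claw": 0},
    {"tx": 0.98,"ty": 0.5,"tz": 0,"ax": 0,"ay": 0,"az": -0.05,"claw": 0},
    {"tx": 0.98,"ty": 0.5,"tz": 0,"ax": 0,"ay": 0,"az": 0,"claw": 0},
    {"tx": 0.98,"ty": 0.5,"tz": 0,"ax": 0,"ay": 0,"az": 0,"claw": 0},
    {"tx": 0.98,"ty": 0.5,"tz": 0,"ax": 0,"ay": 0,"az": 0,"claw": 0}
  ]
}}

```text
t: 4.45
tool_pos: [282.0, -469.1, 171.3]
ee_rot: [[-0.0, 1.0, -0.0], [1.0, 0.0, 0.0], [0.0, -0.0, -1.0]]
ft_force: [0.4, 0.3, -0.4]
opening: 85.2
gripper_force: 0.0
```

Emit:
{"fn": "send_rows", "kwargs": {
  "steps": [
    {"tx": 0.98,"ty": 0.5,"tz": 0,"ax": 0,"ay": 0,"az": 0,"claw": 0},
    {"tx": 0.98,"ty": 0.5,"tz": 0,"ax": 0,"ay": 0,"az": 0,"claw": 0},
    {"tx": 0.98,"ty": 0.5,"tz": 0,"ax": 0,"ay": 0,"az": 0,"claw": 0},
    {"tx": 0.98,"ty": 0.5,"tz": 0,"ax": 0,"ay": 0,"az": 0,"claw": 0},
    {"tx": 0.98,"ty": 0.5,"tz": 0,"ax": 0,"ay": 0,"az": 0,"claw": 0}
  ]
}}

```text
t: 4.95
tool_pos: [331.9, -370.9, 171.5]
ee_rot: [[-0.001, 1.0, 0.0], [1.0, 0.001, 0.0], [0.0, 0.0, -1.0]]
ft_force: [0.5, 0.0, -0.5]
opening: 85.3
gripper_force: 0.0
```

Emit:
{"fn": "send_rows", "kwargs": {
  "steps": [
    {"tx": 0.98,"ty": 0.5,"tz": 0,"ax": 0,"ay": 0,"az": 0,"claw": 0},
    {"tx": 0.98,"ty": 0.5,"tz": 0,"ax": 0,"ay": 0,"az": 0,"claw": 0},
    {"tx": 0.98,"ty": 0.5,"tz": 0,"ax": 0,"ay": 0,"az": 0,"claw": 0},
    {"tx": 0.98,"ty": 0.5,"tz": 0,"ax": 0,"ay": 0,"az": 0,"claw": 0},
    {"tx": 0.98,"ty": 0.5,"tz": 0,"ax": 0,"ay": 0,"az": 0,"claw": 0}
  ]
}}

```text
t: 5.45
tool_pos: [381.6, -272.9, 171.5]
ee_rot: [[-0.001, 1.0, 0.0], [1.0, 0.001, -0.0], [-0.0, 0.0, -1.0]]
ft_force: [0.1, 0.3, 0.1]
opening: 85.4
gripper_force: 0.0
```

Emit:
{"fn": "send_rows", "kwargs": {
  "steps": [
    {"tx": 0.98,"ty": 0.5,"tz": 0,"ax": 0,"ay": 0,"az": 0,"claw": 0},
    {"tx": 0.98,"ty": 0.5,"tz": 0,"ax": 0,"ay": 0,"az": 0,"claw": 0},
    {"tx": 0.98,"ty": 0.5,"tz": 0,"ax": 0,"ay": 0,"az": 0,"claw": 0},
    {"tx": 0.98,"ty": 0.5,"tz": 0,"ax": 0,"ay": 0,"az": 0,"claw": 0},
    {"tx": 0,"ty": 0,"tz": 0,"ax": 0,"ay": 0,"az": 0,"claw": 0}
  ]
}}

```text
t: 5.95
tool_pos: [421.6, -193.5, 171.4]
ee_rot: [[-0.003, 1.0, 0.0], [1.0, 0.003, 0.001], [0.001, 0.0, -1.0]]
ft_force: [-0.2, -0.9, -0.1]
opening: 85.6
gripper_force: 0.0
```

Run:
```python
from h import *
st(); see('wrist',['jar1_mid','tray','capped_jar'],2,'w1.png')
```

```text
t 5.95 tcp [ 421.6 -193.5  171.4] yaw 90.2 tilt [0. 0.] F [-0.2 -0.9 -0.1] open 85.6 grip 0.0
wrist jar1_mid 0.63 [ 419.  -197.1   38.6]
wrist jar1_mid 0.53 [ 532.1 -387.1   -3.4]
wrist tray 0.83 [555.5 -13.5  -1.2]
wrist capped_jar 0.8 [ 452.6 -104.6   -1.5]
```

Emit:
{"fn": "send_rows", "kwargs": {
  "steps": [
    {"tx": -0.15,"ty": -0.05,"tz": 1,"ax": 0,"ay": 0,"az": 0,"claw": 0},
    {"tx": 0,"ty": 0,"tz": 1,"ax": 0,"ay": 0,"az": 0,"claw": 0},
    {"tx": 0,"ty": 0,"tz": 1,"ax": 0,"ay": 0,"az": 0,"claw": 0},
    {"tx": 0,"ty": 0,"tz": 1,"ax": 0,"ay": 0,"az": 0,"claw": 0},
    {"tx": 0,"ty": 0,"tz": 1,"ax": 0,"ay": 0,"az": 0,"claw": 0}
  ]
}}

```text
t: 6.65
tool_pos: [420.1, -200.5, 70.7]
ee_rot: [[0.001, 1.0, 0.0], [1.0, -0.001, -0.0], [-0.0, 0.0, -1.0]]
ft_force: [0.0, -0.5, 0.1]
opening: 85.9
gripper_force: 0.0
```

Emit:
{"fn": "send_rows", "kwargs": {
  "steps": [
    {"tx": 0,"ty": 0,"tz": 1,"ax": 0,"ay": 0,"az": 0,"claw": 0},
    {"tx": 0,"ty": 0,"tz": 0.9,"ax": 0,"ay": 0,"az": 0,"claw": 0},
    {"tx": 0,"ty": 0,"tz": 0,"ax": 0,"ay": 0,"az": 0,"claw": 1},
    {"tx": 0,"ty": 0,"tz": 0,"ax": 0,"ay": 0,"az": 0,"claw": 1},
    {"tx": 0,"ty": 0,"tz": 0,"ax": 0,"ay": 0,"az": 0,"claw": 1}
  ],
  "squeeze": 40
}}

```text
t: 7.15
tool_pos: [420.6, -200.2, 34.1]
ee_rot: [[0.0, 1.0, 0.001], [1.0, -0.0, -0.001], [-0.001, 0.001, -1.0]]
ft_force: [0.3, -0.4, -1.3]
opening: 58.5
gripper_force: 43.1
```

Emit:
{"fn": "send_rows", "kwargs": {
  "steps": [
    {"tx": 0,"ty": 0,"tz": 0,"ax": 0,"ay": 0,"az": 0,"claw": 1},
    {"tx": 0,"ty": 0,"tz": 0,"ax": 0,"ay": 0,"az": 0,"claw": 1}
  ],
  "squeeze": 40
}}

```text
t: 7.35
tool_pos: [420.7, -199.8, 33.9]
ee_rot: [[-0.0, 1.0, 0.001], [1.0, 0.0, -0.001], [-0.001, 0.001, -1.0]]
ft_force: [0.6, 0.1, -1.1]
opening: 59.0
gripper_force: 43.1
```

Emit:
{"fn": "send_rows", "kwargs": {
  "steps": [
    {"tx": 0,"ty": 0,"tz": -1,"ax": 0,"ay": 0,"az": 0,"claw": 1},
    {"tx": 0,"ty": 0,"tz": -1,"ax": 0,"ay": 0,"az": 0,"claw": 1},
    {"tx": 0,"ty": 0,"tz": -1,"ax": 0,"ay": 0,"az": 0,"claw": 1},
    {"tx": 0.44,"ty": 0.98,"tz": 0,"ax": 0,"ay": 0,"az": 0,"claw": 1},
    {"tx": 0.44,"ty": 0.98,"tz": 0,"ax": 0,"ay": 0,"az": 0,"claw": 1}
  ]
}}

```text
t: 7.85
tool_pos: [460.2, -182.2, 94.6]
ee_rot: [[0.001, 1.0, 0.002], [1.0, -0.001, -0.001], [-0.001, 0.002, -1.0]]
ft_force: [0.4, -0.5, -0.9]
opening: 58.7
gripper_force: 43.6
```

Emit:
{"fn": "send_rows", "kwargs": {
  "steps": [
    {"tx": 0.44,"ty": 0.98,"tz": 0,"ax": 0,"ay": 0,"az": 0,"claw": 1},
    {"tx": 0.44,"ty": 0.98,"tz": 0,"ax": 0,"ay": 0,"az": 0,"claw": 1},
    {"tx": 0.44,"ty": 0.98,"tz": 0,"ax": 0,"ay": 0,"az": 0,"claw": 1},
    {"tx": 0.44,"ty": 0.98,"tz": 0,"ax": 0,"ay": 0,"az": 0,"claw": 1},
    {"tx": 0.44,"ty": 0.98,"tz": 0,"ax": 0,"ay": 0,"az": 0,"claw": 1}
  ]
}}

```text
t: 8.35
tool_pos: [558.1, -137.4, 93.6]
ee_rot: [[-0.0, 1.0, 0.0], [1.0, 0.0, -0.0], [-0.0, 0.0, -1.0]]
ft_force: [0.5, -0.5, -1.9]
opening: 58.4
gripper_force: 43.6
```

Run:
```python
from h import *
st(); see('wrist',['tray','jar1_mid'],1,'w2.png'); st(); see('top',['tray'],1)
```

```text
t 8.35 tcp [ 558.1 -137.4   93.6] yaw 90.0 tilt [ 0. -0.] F [ 0.5 -0.5 -1.9] open 58.4 grip 43.6
wrist tray 0.59 [555.5 -16.7  -0.6]
wrist jar1_mid 0.72 [ 558.7 -135.5   97.3]
t 8.5 tcp [ 558.4 -137.5   93.5] yaw 90.1 tilt [ 0. -0.] F [-0.8 -0.2 -0.7] open 59.0 grip 43.7
top tray 0.64 [556.  -18.3   0.8]
```

View pics/w2.png

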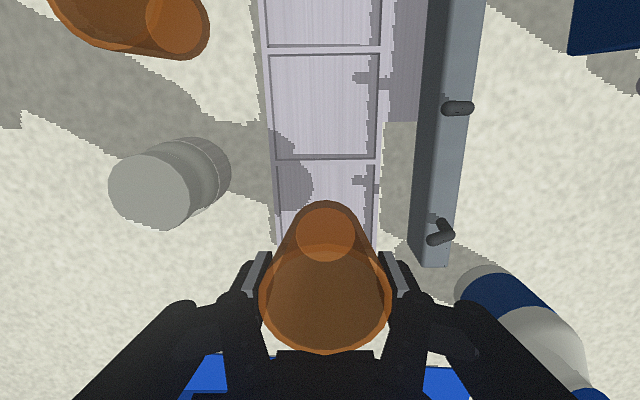

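The wrist view shows the jar held upright. Its foot, at about (325,232), is over the end bay.

Emit:
{"fn": "send_rows", "kwargs": {
  "steps": [
    {"tx": -0.05,"ty": 0,"tz": 0.95,"ax": 0,"ay": 0,"az": 0,"claw": 1},
    {"tx": 0,"ty": 0,"tz": 0.9,"ax": 0,"ay": 0,"az": 0,"claw": 1},
    {"tx": 0,"ty": 0,"tz": 0.6,"ax": 0,"ay": 0,"az": 0,"claw": 1},
    {"tx": 0,"ty": 0,"tz": 0.3,"ax": 0,"ay": 0,"az": 0,"claw": 1},
    {"tx": 0,"ty": 0,"tz": 0,"ax": 0,"ay": 0,"az": 0,"claw": 1}
  ]
}}

```text
t: 9.1
tool_pos: [556.7, -139.1, 38.2]
ee_rot: [[0.0, 1.0, -0.001], [1.0, -0.0, 0.0], [0.0, -0.001, -1.0]]
ft_force: [-0.5, 0.0, -1.5]
opening: 58.5
gripper_force: 43.7
```

Emit:
{"fn": "send_rows", "kwargs": {
  "steps": [
    {"tx": 0,"ty": 0,"tz": 0,"ax": 0,"ay": 0,"az": 0,"claw": 0.12},
    {"tx": 0,"ty": 0,"tz": 0,"ax": 0,"ay": 0,"az": 0,"claw": 0.12},
    {"tx": 0,"ty": 0,"tz": -0.6,"ax": 0,"ay": 0,"az": 0,"claw": 0.12},
    {"tx": 0,"ty": 0,"tz": -1,"ax": 0,"ay": 0,"az": 0,"claw": 0.12},
    {"tx": 0,"ty": 0,"tz": -1,"ax": 0,"ay": 0,"az": 0,"claw": 0.12}
  ]
}}

```text
t: 9.6
tool_pos: [557.5, -138.9, 91.6]
ee_rot: [[-0.0, 1.0, -0.0], [1.0, 0.0, 0.0], [0.0, -0.0, -1.0]]
ft_force: [0.0, 0.2, -0.5]
opening: 75.2
gripper_force: 0.0
```

Emit:
{"fn": "send_rows", "kwargs": {
  "steps": [
    {"tx": 0,"ty": 0,"tz": -0.6,"ax": 0,"ay": 0,"az": 0,"claw": 0.12},
    {"tx": 0.9,"ty": -0.67,"tz": 0,"ax": 0,"ay": 0,"az": 0,"claw": 0},
    {"tx": 0.9,"ty": -0.67,"tz": 0,"ax": 0,"ay": 0,"az": 0,"claw": 0},
    {"tx": 0.9,"ty": -0.67,"tz": 0,"ax": 0,"ay": 0,"az": 0,"claw": 0},
    {"tx": 0.9,"ty": -0.67,"tz": 0,"ax": 0,"ay": 0,"az": 0,"claw": 0}
  ]
}}

```text
t: 10.1
tool_pos: [503.5, -66.4, 102.9]
ee_rot: [[0.0, 1.0, 0.001], [1.0, -0.0, -0.0], [-0.0, 0.001, -1.0]]
ft_force: [0.4, -0.1, 0.3]
opening: 85.4
gripper_force: 0.0
```

Emit:
{"fn": "send_rows", "kwargs": {
  "steps": [
    {"tx": 0.9,"ty": -0.67,"tz": 0,"ax": 0,"ay": 0,"az": 0,"claw": 0},
    {"tx": 0.9,"ty": -0.67,"tz": 0,"ax": 0,"ay": 0,"az": 0,"claw": 0},
    {"tx": 0.9,"ty": -0.67,"tz": 0,"ax": 0,"ay": 0,"az": 0,"claw": 0},
    {"tx": 0.9,"ty": -0.67,"tz": 0,"ax": 0,"ay": 0,"az": 0,"claw": 0},
    {"tx": 0,"ty": 0,"tz": 0,"ax": 0,"ay": 0,"az": 0,"claw": 0}
  ]
}}

```text
t: 10.6
tool_pos: [447.6, 6.8, 102.5]
ee_rot: [[-0.002, 1.0, -0.002], [1.0, 0.002, 0.001], [0.001, -0.002, -1.0]]
ft_force: [0.3, -0.0, 0.4]
opening: 85.2
gripper_force: 0.0
```

Run:
```python
from h import *
st(); see('wrist',['jar0_mid','jar2_mid'],2); see('top',['jar0_mid','jar1_mid','jar2_mid','jar3_mid','rod_grip'],2)
```

```text
t 10.6 tcp [447.6   6.8 102.5] yaw 90.1 tilt [-0.  0.] F [ 0.3 -0.   0.4] open 85.2 grip 0.0
wrist jar0_mid 0.63 [426.5  94.7  39.2]
wrist jar0_mid 0.28 [ 454.1 -100.9   -0.1]
wrist jar2_mid 0.91 [444.8   4.7  33.3]
top jar0_mid 0.39 [430.1  92.   37.4]
top jar1_mid 0.56 [ 557.9 -139.7   40.9]
top jar3_mid 0.63 [440.3 193.2  38.6]
top jar3_mid 0.52 [428.3  92.7  35.6]
top rod_grip 0.71 [ 458.6 -392.6   37.8]
```

Emit:
{"fn": "send_rows", "kwargs": {
  "steps": [
    {"tx": 0,"ty": 0,"tz": 1,"ax": 0,"ay": 0,"az": 0,"claw": 0},
    {"tx": 0,"ty": 0,"tz": 1,"ax": 0,"ay": 0,"az": 0,"claw": 0},
    {"tx": 0,"ty": 0,"tz": 1,"ax": 0,"ay": 0,"az": 0,"claw": 0},
    {"tx": 0,"ty": 0,"tz": 0.45,"ax": 0,"ay": 0,"az": 0,"claw": 0},
    {"tx": 0,"ty": 0,"tz": 0,"ax": 0,"ay": 0,"az": 0,"claw": 1}
  ]
}}

```text
t: 11.55
tool_pos: [449.4, 5.0, 32.3]
ee_rot: [[0.0, 1.0, -0.003], [1.0, -0.0, 0.0], [0.0, -0.003, -1.0]]
ft_force: [0.6, -0.6, -0.4]
opening: 73.3
gripper_force: 0.0
```

Emit:
{"fn": "send_rows", "kwargs": {
  "steps": [
    {"tx": 0,"ty": 0,"tz": 0,"ax": 0,"ay": 0,"az": 0,"claw": 1},
    {"tx": 0,"ty": 0,"tz": 0,"ax": 0,"ay": 0,"az": 0,"claw": 1},
    {"tx": 0,"ty": 0,"tz": 0,"ax": 0,"ay": 0,"az": 0,"claw": 1},
    {"tx": 0,"ty": 0,"tz": -1,"ax": 0,"ay": 0,"az": 0,"claw": 1},
    {"tx": 0,"ty": 0,"tz": -1,"ax": 0,"ay": 0,"az": 0,"claw": 1}
  ]
}}

```text
t: 12.05
tool_pos: [449.8, 5.1, 73.8]
ee_rot: [[-0.0, 1.0, -0.001], [1.0, 0.0, 0.0], [0.0, -0.001, -1.0]]
ft_force: [0.4, -0.2, -1.4]
opening: 58.8
gripper_force: 43.9
```

Emit:
{"fn": "send_rows", "kwargs": {
  "steps": [
    {"tx": 0,"ty": 0,"tz": -1,"ax": 0,"ay": 0,"az": 0,"claw": 1},
    {"tx": -0.51,"ty": 0.89,"tz": 0,"ax": 0,"ay": 0,"az": 0,"claw": 1},
    {"tx": -0.51,"ty": 0.89,"tz": 0,"ax": 0,"ay": 0,"az": 0,"claw": 1},
    {"tx": -0.51,"ty": 0.89,"tz": 0,"ax": 0,"ay": 0,"az": 0,"claw": 1},
    {"tx": -0.51,"ty": 0.89,"tz": 0,"ax": 0,"ay": 0,"az": 0,"claw": 1}
  ]
}}

```text
t: 12.55
tool_pos: [522.3, -36.1, 93.9]
ee_rot: [[-0.0, 1.0, 0.001], [1.0, 0.0, -0.0], [-0.0, 0.001, -1.0]]
ft_force: [0.8, 0.2, -1.3]
opening: 58.5
gripper_force: 43.9
```

Emit:
{"fn": "send_rows", "kwargs": {
  "steps": [
    {"tx": -0.51,"ty": 0.89,"tz": 0,"ax": 0,"ay": 0,"az": 0,"claw": 1},
    {"tx": -0.51,"ty": 0.89,"tz": 0,"ax": 0,"ay": 0,"az": 0,"claw": 1},
    {"tx": 0,"ty": 0,"tz": 0,"ax": 0,"ay": 0,"az": 0,"claw": 1},
    {"tx": 0,"ty": 0,"tz": 1,"ax": 0,"ay": 0,"az": 0,"claw": 1},
    {"tx": 0,"ty": 0,"tz": 0.9,"ax": 0,"ay": 0,"az": 0,"claw": 1}
  ]
}}

```text
t: 13.05
tool_pos: [556.7, -55.9, 55.4]
ee_rot: [[-0.0, 1.0, 0.001], [1.0, 0.0, 0.0], [0.0, 0.001, -1.0]]
ft_force: [0.6, 0.2, -2.4]
opening: 58.7
gripper_force: 43.9
```

Emit:
{"fn": "send_rows", "kwargs": {
  "steps": [
    {"tx": 0,"ty": 0,"tz": 0.55,"ax": 0,"ay": 0,"az": 0,"claw": 1},
    {"tx": 0,"ty": 0,"tz": 0.3,"ax": 0,"ay": 0,"az": 0,"claw": 1},
    {"tx": 0,"ty": 0,"tz": 0,"ax": 0,"ay": 0,"az": 0,"claw": 1}
  ]
}}

```text
t: 13.35
tool_pos: [556.5, -55.8, 38.5]
ee_rot: [[-0.0, 1.0, -0.001], [1.0, 0.0, 0.0], [0.0, -0.001, -1.0]]
ft_force: [0.0, -0.1, -1.5]
opening: 58.4
gripper_force: 43.9
```

Emit:
{"fn": "send_rows", "kwargs": {
  "steps": [
    {"tx": 0,"ty": 0,"tz": 0,"ax": 0,"ay": 0,"az": 0,"claw": 0.12},
    {"tx": 0,"ty": 0,"tz": 0,"ax": 0,"ay": 0,"az": 0,"claw": 0.12},
    {"tx": 0,"ty": 0,"tz": -0.6,"ax": 0,"ay": 0,"az": 0,"claw": 0.12},
    {"tx": 0,"ty": 0,"tz": -1,"ax": 0,"ay": 0,"az": 0,"claw": 0.12},
    {"tx": 0,"ty": 0,"tz": -1,"ax": 0,"ay": 0,"az": 0,"claw": 0.12}
  ]
}}

```text
t: 13.85
tool_pos: [557.1, -56.1, 91.6]
ee_rot: [[-0.0, 1.0, -0.0], [1.0, 0.0, 0.0], [0.0, -0.0, -1.0]]
ft_force: [-0.1, -0.2, 0.2]
opening: 75.1
gripper_force: 0.0
```

Emit:
{"fn": "send_rows", "kwargs": {
  "steps": [
    {"tx": 0,"ty": 0,"tz": -0.6,"ax": 0,"ay": 0,"az": 0,"claw": 0.12},
    {"tx": 0.94,"ty": -0.79,"tz": 0,"ax": 0,"ay": 0,"az": 0,"claw": 0},
    {"tx": 0.94,"ty": -0.79,"tz": 0,"ax": 0,"ay": 0,"az": 0,"claw": 0},
    {"tx": 0.94,"ty": -0.79,"tz": 0,"ax": 0,"ay": 0,"az": 0,"claw": 0},
    {"tx": 0.94,"ty": -0.79,"tz": 0,"ax": 0,"ay": 0,"az": 0,"claw": 0}
  ]
}}

```text
t: 14.35
tool_pos: [493.4, 19.6, 102.9]
ee_rot: [[0.0, 1.0, 0.001], [1.0, -0.0, 0.0], [0.0, 0.001, -1.0]]
ft_force: [-0.2, 0.4, 0.1]
opening: 85.4
gripper_force: 0.0
```

Emit:
{"fn": "send_rows", "kwargs": {
  "steps": [
    {"tx": 0.94,"ty": -0.79,"tz": 0,"ax": 0,"ay": 0,"az": 0,"claw": 0},
    {"tx": 0.94,"ty": -0.79,"tz": 0,"ax": 0,"ay": 0,"az": 0,"claw": 0},
    {"tx": 0.94,"ty": -0.79,"tz": 0,"ax": 0,"ay": 0,"az": 0,"claw": 0},
    {"tx": 0.94,"ty": -0.79,"tz": 0,"ax": 0,"ay": 0,"az": 0,"claw": 0},
    {"tx": 0,"ty": 0,"tz": 0,"ax": 0,"ay": 0,"az": 0,"claw": 0}
  ]
}}

```text
t: 14.85
tool_pos: [427.8, 95.7, 102.5]
ee_rot: [[-0.002, 1.0, -0.002], [1.0, 0.002, 0.0], [0.0, -0.002, -1.0]]
ft_force: [0.4, 0.1, 0.2]
opening: 85.6
gripper_force: 0.0
```

Run:
```python
from h import *
st(); see('wrist',['jar0_mid','jar3_mid'],2);st(); see('top',['jar0_mid','jar1_mid','jar2_mid','jar3_mid'],2)
```

```text
t 14.85 tcp [427.8  95.7 102.5] yaw 90.1 tilt [-0.  0.] F [0.4 0.1 0.2] open 85.6 grip 0.0
wrist jar0_mid 0.92 [424.5  94.9  39.9]
wrist jar3_mid 0.94 [435.5 191.   35.3]
wrist jar3_mid 0.71 [554.9 -16.9   0.6]
t 15.0 tcp [431.7  94.1 102.8] yaw 90.0 tilt [ 0. -0.] F [0.5 0.5 0. ] open 85.6 grip 0.0
top jar0_mid 0.74 [556.3 -53.2  43.6]
top jar1_mid 0.51 [ 558.3 -135.3   39.9]
top jar2_mid 0.84 [554.2 -56.4  41.4]
top jar2_mid 0.5 [ 529.1 -386.8    1.8]
```

Emit:
{"fn": "send_rows", "kwargs": {
  "steps": [
    {"tx": 0,"ty": 0,"tz": 1,"ax": 0,"ay": 0,"az": 0,"claw": 0},
    {"tx": 0,"ty": 0,"tz": 1,"ax": 0,"ay": 0,"az": 0,"claw": 0},
    {"tx": 0,"ty": 0,"tz": 1,"ax": 0,"ay": 0,"az": 0,"claw": 0},
    {"tx": 0,"ty": 0,"tz": 0.45,"ax": 0,"ay": 0,"az": 0,"claw": 0},
    {"tx": 0,"ty": 0,"tz": 0,"ax": 0,"ay": 0,"az": 0,"claw": 1}
  ]
}}

```text
t: 15.75
tool_pos: [429.9, 94.0, 32.3]
ee_rot: [[0.0, 1.0, -0.003], [1.0, -0.0, -0.0], [-0.0, -0.003, -1.0]]
ft_force: [0.7, 0.5, 0.0]
opening: 73.7
gripper_force: 0.0
```

Emit:
{"fn": "send_rows", "kwargs": {
  "steps": [
    {"tx": 0,"ty": 0,"tz": 0,"ax": 0,"ay": 0,"az": 0,"claw": 1},
    {"tx": 0,"ty": 0,"tz": 0,"ax": 0,"ay": 0,"az": 0,"claw": 1},
    {"tx": 0,"ty": 0,"tz": 0,"ax": 0,"ay": 0,"az": 0,"claw": 1},
    {"tx": 0,"ty": 0,"tz": -1,"ax": 0,"ay": 0,"az": 0,"claw": 1},
    {"tx": 0,"ty": 0,"tz": -1,"ax": 0,"ay": 0,"az": 0,"claw": 1}
  ]
}}

```text
t: 16.25
tool_pos: [430.3, 94.2, 73.9]
ee_rot: [[-0.0, 1.0, -0.001], [1.0, 0.0, 0.0], [0.0, -0.001, -1.0]]
ft_force: [-0.2, -0.3, -1.3]
opening: 58.5
gripper_force: 43.5
```

Emit:
{"fn": "send_rows", "kwargs": {
  "steps": [
    {"tx": 0,"ty": 0,"tz": -1,"ax": 0,"ay": 0,"az": 0,"claw": 1},
    {"tx": -0.5,"ty": 0.9,"tz": 0,"ax": 0,"ay": 0,"az": 0,"claw": 1},
    {"tx": -0.5,"ty": 0.9,"tz": 0,"ax": 0,"ay": 0,"az": 0,"claw": 1},
    {"tx": -0.5,"ty": 0.9,"tz": 0,"ax": 0,"ay": 0,"az": 0,"claw": 1},
    {"tx": -0.5,"ty": 0.9,"tz": 0,"ax": 0,"ay": 0,"az": 0,"claw": 1}
  ]
}}

```text
t: 16.75
tool_pos: [503.6, 53.9, 94.0]
ee_rot: [[-0.0, 1.0, 0.001], [1.0, 0.0, 0.0], [0.0, 0.001, -1.0]]
ft_force: [-0.4, 0.4, -2.6]
opening: 59.0
gripper_force: 43.5
```

Emit:
{"fn": "send_rows", "kwargs": {
  "steps": [
    {"tx": -0.5,"ty": 0.9,"tz": 0,"ax": 0,"ay": 0,"az": 0,"claw": 1},
    {"tx": -0.5,"ty": 0.9,"tz": 0,"ax": 0,"ay": 0,"az": 0,"claw": 1},
    {"tx": -0.5,"ty": 0.85,"tz": 0,"ax": 0,"ay": 0,"az": 0,"claw": 1},
    {"tx": 0,"ty": 0,"tz": 1,"ax": 0,"ay": 0,"az": 0,"claw": 1},
    {"tx": 0,"ty": 0,"tz": 0.9,"ax": 0,"ay": 0,"az": 0,"claw": 1}
  ]
}}

```text
t: 17.25
tool_pos: [557.2, 23.8, 55.7]
ee_rot: [[0.0, 1.0, 0.003], [1.0, -0.0, -0.0], [-0.0, 0.003, -1.0]]
ft_force: [-0.1, 0.8, -1.5]
opening: 58.7
gripper_force: 43.5
```

Emit:
{"fn": "send_rows", "kwargs": {
  "steps": [
    {"tx": 0,"ty": 0,"tz": 0.55,"ax": 0,"ay": 0,"az": 0,"claw": 1},
    {"tx": 0,"ty": 0,"tz": 0.3,"ax": 0,"ay": 0,"az": 0,"claw": 1},
    {"tx": 0,"ty": 0,"tz": 0,"ax": 0,"ay": 0,"az": 0,"claw": 1}
  ]
}}

```text
t: 17.55
tool_pos: [555.8, 24.3, 38.3]
ee_rot: [[-0.0, 1.0, 0.0], [1.0, 0.0, 0.0], [0.0, 0.0, -1.0]]
ft_force: [-0.2, 0.5, -1.3]
opening: 58.8
gripper_force: 43.4
```

Emit:
{"fn": "send_rows", "kwargs": {
  "steps": [
    {"tx": 0,"ty": 0,"tz": 0,"ax": 0,"ay": 0,"az": 0,"claw": 0.12},
    {"tx": 0,"ty": 0,"tz": 0,"ax": 0,"ay": 0,"az": 0,"claw": 0.12},
    {"tx": 0,"ty": 0,"tz": -0.6,"ax": 0,"ay": 0,"az": 0,"claw": 0.12},
    {"tx": 0,"ty": 0,"tz": -1,"ax": 0,"ay": 0,"az": 0,"claw": 0.12},
    {"tx": 0,"ty": 0,"tz": -1,"ax": 0,"ay": 0,"az": 0,"claw": 0.12}
  ]
}}

```text
t: 18.05
tool_pos: [555.6, 24.3, 91.7]
ee_rot: [[-0.0, 1.0, 0.0], [1.0, 0.0, 0.0], [0.0, 0.0, -1.0]]
ft_force: [0.5, 0.3, -0.1]
opening: 74.9
gripper_force: 0.0
```

Emit:
{"fn": "send_rows", "kwargs": {
  "steps": [
    {"tx": 0,"ty": 0,"tz": -0.6,"ax": 0,"ay": 0,"az": 0,"claw": 0.12},
    {"tx": 0.95,"ty": -0.64,"tz": 0,"ax": 0,"ay": 0,"az": 0,"claw": 0},
    {"tx": 0.95,"ty": -0.64,"tz": 0,"ax": 0,"ay": 0,"az": 0,"claw": 0},
    {"tx": 0.95,"ty": -0.64,"tz": 0,"ax": 0,"ay": 0,"az": 0,"claw": 0},
    {"tx": 0.95,"ty": -0.64,"tz": 0,"ax": 0,"ay": 0,"az": 0,"claw": 0}
  ]
}}

```text
t: 18.55
tool_pos: [504.1, 100.9, 103.0]
ee_rot: [[0.0, 1.0, 0.001], [1.0, -0.0, 0.0], [0.0, 0.001, -1.0]]
ft_force: [0.2, -0.1, 0.4]
opening: 85.6
gripper_force: 0.0
```

Emit:
{"fn": "send_rows", "kwargs": {
  "steps": [
    {"tx": 0.95,"ty": -0.64,"tz": 0,"ax": 0,"ay": 0,"az": 0,"claw": 0},
    {"tx": 0.95,"ty": -0.64,"tz": 0,"ax": 0,"ay": 0,"az": 0,"claw": 0},
    {"tx": 0.95,"ty": -0.64,"tz": 0,"ax": 0,"ay": 0,"az": 0,"claw": 0},
    {"tx": 0.95,"ty": -0.64,"tz": 0,"ax": 0,"ay": 0,"az": 0,"claw": 0},
    {"tx": 0.95,"ty": -0.64,"tz": 0,"ax": 0,"ay": 0,"az": 0,"claw": 0}
  ]
}}

```text
t: 19.05
tool_pos: [440.0, 196.0, 103.0]
ee_rot: [[-0.0, 1.0, 0.001], [1.0, 0.0, 0.0], [0.0, 0.001, -1.0]]
ft_force: [-0.2, 0.3, -0.2]
opening: 85.0
gripper_force: 0.0
```

Run:
```python
from h import *
see('wrist',['tray']);st(); see('wrist',['jar0_mid','jar3_mid','dial_grip'],2,'w3.png');st()
```

```text
t 19.15 tcp [438.6 196.7 102.8] yaw 90.1 tilt [-0.  0.] F [ 0.1 -0.6 -0.4] open 85.6 grip 0.0
wrist jar3_mid 0.69 [438.3 195.5  37.6]
t 19.35 tcp [441.2 194.9 102.7] yaw 90.0 tilt [0. 0.] F [-0.6  0.4 -0.3] open 85.4 grip 0.0
```

View pics/w3.png

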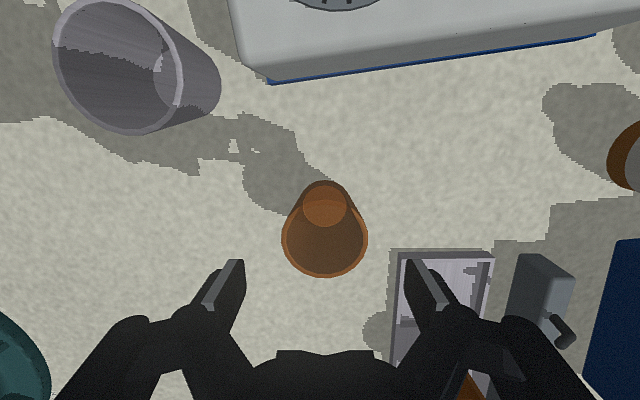

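Emit:
{"fn": "send_rows", "kwargs": {
  "steps": [
    {"tx": 0,"ty": 0,"tz": 1,"ax": 0,"ay": 0,"az": 0,"claw": 0},
    {"tx": 0,"ty": 0,"tz": 1,"ax": 0,"ay": 0,"az": 0,"claw": 0},
    {"tx": 0,"ty": 0,"tz": 1,"ax": 0,"ay": 0,"az": 0,"claw": 0},
    {"tx": 0,"ty": 0,"tz": 0.45,"ax": 0,"ay": 0,"az": 0,"claw": 0},
    {"tx": 0,"ty": 0,"tz": 0,"ax": 0,"ay": 0,"az": 0,"claw": 1}
  ]
}}

```text
t: 19.85
tool_pos: [440.0, 194.5, 32.4]
ee_rot: [[0.001, 1.0, -0.002], [1.0, -0.001, -0.001], [-0.001, -0.002, -1.0]]
ft_force: [-0.4, -0.4, -0.7]
opening: 73.1
gripper_force: 0.0
```

Emit:
{"fn": "send_rows", "kwargs": {
  "steps": [
    {"tx": 0,"ty": 0,"tz": 0,"ax": 0,"ay": 0,"az": 0,"claw": 1},
    {"tx": 0,"ty": 0,"tz": 0,"ax": 0,"ay": 0,"az": 0,"claw": 1},
    {"tx": 0,"ty": 0,"tz": 0,"ax": 0,"ay": 0,"az": 0,"claw": 1},
    {"tx": 0,"ty": 0,"tz": -1,"ax": 0,"ay": 0,"az": 0,"claw": 1},
    {"tx": 0,"ty": 0,"tz": -1,"ax": 0,"ay": 0,"az": 0,"claw": 1}
  ]
}}

```text
t: 20.35
tool_pos: [440.1, 195.2, 73.8]
ee_rot: [[-0.0, 1.0, -0.001], [1.0, 0.0, -0.0], [-0.0, -0.001, -1.0]]
ft_force: [0.5, 0.1, -0.8]
opening: 57.5
gripper_force: 43.5
```

Emit:
{"fn": "send_rows", "kwargs": {
  "steps": [
    {"tx": 0,"ty": 0,"tz": -1,"ax": 0,"ay": 0,"az": 0,"claw": 1},
    {"tx": -0.76,"ty": 0.94,"tz": 0,"ax": 0,"ay": 0,"az": 0,"claw": 1},
    {"tx": -0.76,"ty": 0.94,"tz": 0,"ax": 0,"ay": 0,"az": 0,"claw": 1},
    {"tx": -0.76,"ty": 0.94,"tz": 0,"ax": 0,"ay": 0,"az": 0,"claw": 1},
    {"tx": -0.76,"ty": 0.94,"tz": 0,"ax": 0,"ay": 0,"az": 0,"claw": 1}
  ]
}}

```text
t: 20.85
tool_pos: [516.5, 133.9, 94.0]
ee_rot: [[-0.0, 1.0, 0.001], [1.0, 0.0, 0.0], [0.0, 0.001, -1.0]]
ft_force: [0.1, 0.0, -1.2]
opening: 57.5
gripper_force: 43.5
```

Emit:
{"fn": "send_rows", "kwargs": {
  "steps": [
    {"tx": -0.76,"ty": 0.94,"tz": 0,"ax": 0,"ay": 0,"az": 0,"claw": 1},
    {"tx": -0.76,"ty": 0.94,"tz": 0,"ax": 0,"ay": 0,"az": 0,"claw": 1},
    {"tx": 0,"ty": 0,"tz": 0,"ax": 0,"ay": 0,"az": 0,"claw": 1},
    {"tx": 0,"ty": 0,"tz": 1,"ax": 0,"ay": 0,"az": 0,"claw": 1},
    {"tx": 0,"ty": 0,"tz": 0.9,"ax": 0,"ay": 0,"az": 0,"claw": 1}
  ]
}}

```text
t: 21.35
tool_pos: [553.4, 104.3, 55.6]
ee_rot: [[0.0, 1.0, 0.001], [1.0, -0.0, 0.0], [0.0, 0.001, -1.0]]
ft_force: [0.1, -0.2, -1.6]
opening: 57.6
gripper_force: 43.5
```

Emit:
{"fn": "send_rows", "kwargs": {
  "steps": [
    {"tx": 0,"ty": 0,"tz": 0.55,"ax": 0,"ay": 0,"az": 0,"claw": 1},
    {"tx": 0,"ty": 0,"tz": 0.3,"ax": 0,"ay": 0,"az": 0,"claw": 1},
    {"tx": 0,"ty": 0,"tz": 0,"ax": 0,"ay": 0,"az": 0,"claw": 1}
  ]
}}

```text
t: 21.65
tool_pos: [552.7, 104.4, 38.5]
ee_rot: [[-0.0, 1.0, -0.001], [1.0, 0.0, 0.0], [0.0, -0.001, -1.0]]
ft_force: [0.5, -0.5, -1.6]
opening: 57.7
gripper_force: 43.5
```

Emit:
{"fn": "send_rows", "kwargs": {
  "steps": [
    {"tx": 0,"ty": 0,"tz": 0,"ax": 0,"ay": 0,"az": 0,"claw": 0.12},
    {"tx": 0,"ty": 0,"tz": 0,"ax": 0,"ay": 0,"az": 0,"claw": 0.12},
    {"tx": 0,"ty": 0,"tz": -0.6,"ax": 0,"ay": 0,"az": 0,"claw": 0.12},
    {"tx": 0,"ty": 0,"tz": -1,"ax": 0,"ay": 0,"az": 0,"claw": 0.12},
    {"tx": 0,"ty": 0,"tz": -1,"ax": 0,"ay": 0,"az": 0,"claw": 0.12}
  ]
}}

```text
t: 22.15
tool_pos: [553.3, 104.1, 91.7]
ee_rot: [[-0.0, 1.0, 0.0], [1.0, 0.0, 0.0], [0.0, 0.0, -1.0]]
ft_force: [1.0, 0.2, -0.3]
opening: 75.4
gripper_force: 0.0
```

Emit:
{"fn": "send_rows", "kwargs": {
  "steps": [
    {"tx": 0,"ty": 0,"tz": -1,"ax": 0,"ay": 0,"az": 0,"claw": 0.12},
    {"tx": 0.93,"ty": -0.4,"tz": -0.6,"ax": 0,"ay": 0,"az": 0,"claw": 0},
    {"tx": 0.93,"ty": -0.4,"tz": -0.6,"ax": 0,"ay": 0,"az": 0,"claw": 0},
    {"tx": 0.93,"ty": -0.4,"tz": -0.6,"ax": 0,"ay": 0,"az": 0,"claw": 0},
    {"tx": 0.93,"ty": -0.4,"tz": -0.6,"ax": 0,"ay": 0,"az": 0,"claw": 0}
  ]
}}

```text
t: 22.65
tool_pos: [521.1, 179.2, 160.1]
ee_rot: [[0.0, 1.0, 0.001], [1.0, -0.0, 0.0], [0.0, 0.001, -1.0]]
ft_force: [0.2, 0.4, -0.1]
opening: 85.3
gripper_force: 0.0
```

Emit:
{"fn": "send_rows", "kwargs": {
  "steps": [
    {"tx": 0.93,"ty": -0.4,"tz": -0.6,"ax": 0,"ay": 0,"az": 0,"claw": 0},
    {"tx": 0.93,"ty": -0.4,"tz": -0.6,"ax": 0,"ay": 0,"az": 0,"claw": 0},
    {"tx": 0.93,"ty": -0.4,"tz": -0.6,"ax": 0,"ay": 0,"az": 0,"claw": 0},
    {"tx": 0.93,"ty": -0.4,"tz": -0.6,"ax": 0,"ay": 0,"az": 0,"claw": 0},
    {"tx": 0.93,"ty": -0.4,"tz": -0.6,"ax": 0,"ay": 0,"az": 0,"claw": 0}
  ]
}}

```text
t: 23.15
tool_pos: [480.8, 272.2, 220.1]
ee_rot: [[-0.0, 1.0, 0.001], [1.0, 0.0, 0.001], [0.001, 0.001, -1.0]]
ft_force: [0.4, -0.2, -0.4]
opening: 85.2
gripper_force: 0.0
```

Emit:
{"fn": "send_rows", "kwargs": {
  "steps": [
    {"tx": 0.93,"ty": -0.4,"tz": 0,"ax": 0,"ay": 0,"az": 0,"claw": 0},
    {"tx": 0.93,"ty": -0.4,"tz": 0,"ax": 0,"ay": 0,"az": 0,"claw": 0},
    {"tx": 0.93,"ty": -0.4,"tz": 0,"ax": 0,"ay": 0,"az": 0,"claw": 0},
    {"tx": 0.93,"ty": -0.4,"tz": 0,"ax": 0,"ay": 0,"az": 0,"claw": 0},
    {"tx": 0,"ty": 0,"tz": 0,"ax": 0,"ay": 0,"az": 0,"claw": 0}
  ]
}}

```text
t: 23.65
tool_pos: [448.3, 347.8, 219.5]
ee_rot: [[-0.002, 1.0, 0.001], [1.0, 0.002, 0.002], [0.002, 0.001, -1.0]]
ft_force: [-0.0, -0.5, 0.3]
opening: 85.7
gripper_force: 0.0
```

Run:
```python
from h import *
see('top',['jar0_mid','jar1_mid','jar2_mid','jar3_mid'],2);st(); see('wrist',['dial_grip','console','plunger_top'],1,'w4.png')
```

```text
top jar0_mid 0.55 [553.6  24.1  42.2]
top jar1_mid 0.85 [ 559.4 -140.6   39.8]
top jar2_mid 0.84 [554.6 -58.5  41.8]
top jar2_mid 0.66 [ 559.2 -138.3   43.3]
top jar3_mid 0.72 [555.6 102.4  43.9]
top jar3_mid 0.23 [501.4 368.6   0.5]
t 23.9 tcp [449.5 345.1 218.7] yaw 90.0 tilt [ 0. -0.] F [-0.2  0.5  0.1] open 85.7 grip 0.0
wrist dial_grip 0.78 [438.3 365.1 124.5]
wrist console 0.87 [504.3 372.8  -2.4]
wrist plunger_top 0.72 [561.7 381.5 173.6]
```

View pics/w4.png

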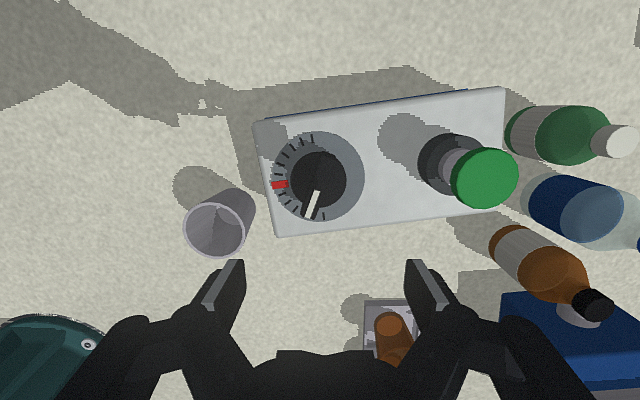

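Wrist view: the dial centre is at about (318,180), and the white pointer runs from (318,190) to (309,216), pointing down. The red mark is at (280,184) to the left, and the green plunger cap is at (485,178). Next I'll compute the exact angles.

Run:
```python
from h import *
s=st(); p=ctrl.grab_frame('wrist'); f=p['frame'].astype(int); K=np.array(p['mtx']); H=np.array(p['hand_eye'])
R=np.array(s['ee_rot']); 
def ray(uv,z):
    d=R@H[:3,:3]@np.linalg.inv(K)@np.array([*uv,1.]); o=R@H[:3,3]+np.array(s['tool_pos']); return o+d*(z-o[2])/d[2]
sub=np.zeros(f.shape[:2],bool); sub[120:235,265:370]=1
w=(f.min(2)>190)&sub; 
n,l,stt,c=cv2.connectedComponentsWithStats(w.astype(np.uint8)); print([(stt[i],c[i]) for i in range(1,n) if stt[i,4]>30])
red=(f[...,0]>150)&(f[...,1]<80)&sub
rc=np.argwhere(red).mean(0)[::-1]; print('red',rc,ray(rc,103))
blk=(f.max(2)<50)&sub
bc=np.argwhere(blk)[:,::-1]; print('blk n',len(bc))
v=np.array([ (x,y) for x,y in np.argwhere(w & (np.abs(np.indices(w.shape)[0]-205)<22)&(np.abs(np.indices(w.shape)[1]-312)<18))[:,::-1]],float)
P=np.array([ray(q,135)[:2] for q in v]); m=P.mean(0); ev,e=np.linalg.eigh(np.cov((P-m).T)); d=e[:,1]; print('pointer',len(v),m,'ext',np.ptp((P-m)@d),np.ptp((P-m)@e[:,0]),'ang',np.degrees(np.arctan2(d[1],d[0])))
g=cv2.resize(p['frame'][115:240,255:380],(600,600),interpolation=cv2.INTER_CUBIC); cv2.imwrite('pics/dial.png',g[...,::-1])
# silhouettes edges of console: long-axis
r=ctrl.silhouettes('console',p)[0]['region'];
```

```text
t 24.1 tcp [449.5 345.3 218.4] yaw 90.0 tilt [-0.  0.] F [ 0.2 -0.   0.3] open 85.7 grip 0.0
[(array([305, 191,  15,  28,  89], dtype=int32), array([311.7, 204.2]))]
red [278.5 184.5] [404.5 360.5 103. ]
blk n 2340
pointer 97 [437.1 350.6] ext 28.47511990353724 24.730256713134665 ang 72.40470938620534
```

View pics/dial.png

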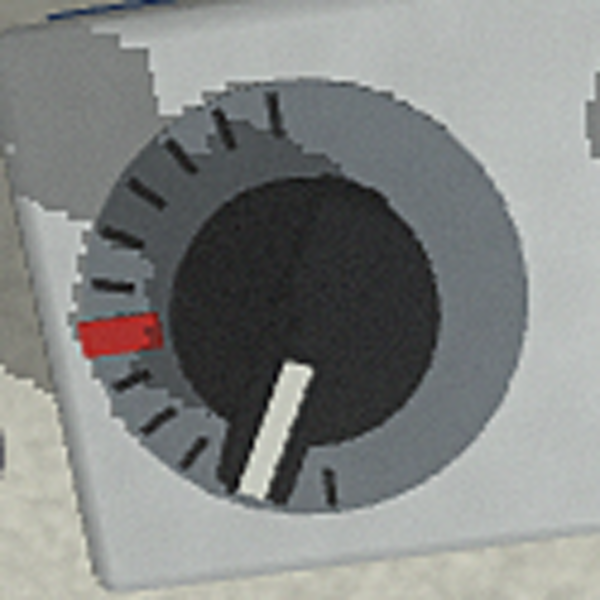

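The pointer in the crop runs (298,368)→(256,495). The plate centre is about (304,296), the red mark is at (120,335), and the value is about 0.46 rad. The bar yaw is about 72°, so it needs about 64° clockwise.

Emit:
{"fn": "send_rows", "kwargs": {
  "steps": [
    {"tx": 1,"ty": -0.37,"tz": 0,"ax": 0,"ay": 0,"az": 0,"claw": 0.5},
    {"tx": 0.05,"ty": 0,"tz": 0,"ax": 0,"ay": 0,"az": 1,"claw": 0.5},
    {"tx": 0,"ty": 0,"tz": 0,"ax": 0,"ay": 0,"az": 1,"claw": 0.5},
    {"tx": 0,"ty": 0,"tz": 0,"ax": 0,"ay": 0,"az": 1,"claw": 0.5},
    {"tx": 0,"ty": 0,"tz": 1,"ax": 0,"ay": 0,"az": 0,"claw": 0.5}
  ]
}}

```text
t: 24.7
tool_pos: [443.7, 368.0, 200.5]
ee_rot: [[0.312, 0.95, 0.005], [0.95, -0.312, 0.003], [0.004, 0.003, -1.0]]
ft_force: [-0.3, -0.2, 0.1]
opening: 42.1
gripper_force: 0.0
```

Emit:
{"fn": "send_rows", "kwargs": {
  "steps": [
    {"tx": 0,"ty": 0,"tz": 1,"ax": 0,"ay": 0,"az": 0,"claw": 0.5},
    {"tx": 0,"ty": 0,"tz": 1,"ax": 0,"ay": 0,"az": 0,"claw": 0.5},
    {"tx": 0,"ty": 0,"tz": 1,"ax": 0,"ay": 0,"az": 0,"claw": 0.5},
    {"tx": 0,"ty": 0,"tz": 0.8,"ax": 0,"ay": 0,"az": 0,"claw": 0.5},
    {"tx": 0,"ty": 0,"tz": 0.5,"ax": 0,"ay": 0,"az": 0,"claw": 0.5}
  ]
}}

```text
t: 25.2
tool_pos: [441.2, 366.3, 111.0]
ee_rot: [[0.309, 0.951, -0.002], [0.951, -0.309, -0.001], [-0.001, -0.001, -1.0]]
ft_force: [0.3, -0.2, -0.3]
opening: 42.6
gripper_force: 0.0
```

Emit:
{"fn": "send_rows", "kwargs": {
  "steps": [
    {"tx": 0,"ty": 0,"tz": 0,"ax": 0,"ay": 0,"az": 0,"claw": 1},
    {"tx": 0,"ty": 0,"tz": 0,"ax": 0,"ay": 0,"az": 0,"claw": 1},
    {"tx": 0,"ty": 0,"tz": 0,"ax": 0,"ay": 0,"az": 0,"claw": 1},
    {"tx": 0,"ty": 0,"tz": 0,"ax": 0,"ay": 0,"az": 0,"claw": 1}
  ],
  "squeeze": 30
}}

```text
t: 25.6
tool_pos: [443.8, 366.6, 112.8]
ee_rot: [[0.308, 0.951, 0.003], [0.951, -0.308, -0.0], [0.001, 0.003, -1.0]]
ft_force: [6.1, -2.2, -8.3]
opening: 13.4
gripper_force: 33.7
```

Emit:
{"fn": "send_rows", "kwargs": {
  "steps": [
    {"tx": 0,"ty": 0.1,"tz": 0,"ax": 0,"ay": 0,"az": 0.5,"claw": 1},
    {"tx": 0,"ty": 0,"tz": 0,"ax": 0,"ay": 0,"az": 1,"claw": 1},
    {"tx": 0,"ty": 0,"tz": 0,"ax": 0,"ay": 0,"az": 1,"claw": 1},
    {"tx": 0,"ty": 0,"tz": 0,"ax": 0,"ay": 0,"az": 1,"claw": 1},
    {"tx": 0,"ty": 0,"tz": 0,"ax": 0,"ay": 0,"az": 1,"claw": 1}
  ]
}}

```text
t: 26.1
tool_pos: [444.4, 366.2, 112.8]
ee_rot: [[0.71, 0.704, 0.001], [0.704, -0.71, 0.0], [0.001, 0.001, -1.0]]
ft_force: [1.4, -1.1, -6.5]
opening: 13.4
gripper_force: 34.0
```

Emit:
{"fn": "send_rows", "kwargs": {
  "steps": [
    {"tx": 0,"ty": 0,"tz": 0,"ax": 0,"ay": 0,"az": 1,"claw": 1},
    {"tx": 0,"ty": 0,"tz": 0,"ax": 0,"ay": 0,"az": 1,"claw": 1},
    {"tx": 0,"ty": 0,"tz": 0,"ax": 0,"ay": 0,"az": 1,"claw": 1},
    {"tx": 0,"ty": 0,"tz": 0,"ax": 0,"ay": 0,"az": 1,"claw": 1},
    {"tx": 0,"ty": 0,"tz": 0,"ax": 0,"ay": 0,"az": 1,"claw": 1}
  ]
}}

```text
t: 26.6
tool_pos: [444.9, 365.6, 112.8]
ee_rot: [[0.967, 0.255, 0.002], [0.255, -0.967, -0.001], [0.002, 0.001, -1.0]]
ft_force: [3.9, -4.1, -5.9]
opening: 13.5
gripper_force: 34.0
```

Emit:
{"fn": "send_rows", "kwargs": {
  "steps": [
    {"tx": 0,"ty": 0,"tz": 0,"ax": 0,"ay": 0,"az": 1,"claw": 1},
    {"tx": 0,"ty": 0,"tz": 0,"ax": 0,"ay": 0,"az": 0.17,"claw": 1},
    {"tx": 0,"ty": 0,"tz": 0,"ax": 0,"ay": 0,"az": 0,"claw": 1}
  ]
}}

```text
t: 26.9
tool_pos: [444.9, 365.4, 112.8]
ee_rot: [[0.99, 0.139, 0.002], [0.139, -0.99, -0.001], [0.002, 0.001, -1.0]]
ft_force: [3.4, -3.8, -6.2]
opening: 13.6
gripper_force: 34.1
```

Emit:
{"fn": "send_rows", "kwargs": {
  "steps": [
    {"tx": 0,"ty": 0,"tz": 0,"ax": 0,"ay": 0,"az": 0,"claw": 0.5},
    {"tx": 0,"ty": 0,"tz": 0,"ax": 0,"ay": 0,"az": 0,"claw": 0.5},
    {"tx": 0,"ty": 0,"tz": 0,"ax": 0,"ay": 0,"az": 0,"claw": 0.5},
    {"tx": 0,"ty": 0,"tz": -1,"ax": 0,"ay": 0,"az": 0,"claw": 0.5},
    {"tx": 0,"ty": 0,"tz": -1,"ax": 0,"ay": 0,"az": 0,"claw": 0.5}
  ]
}}

```text
t: 27.4
tool_pos: [443.1, 366.2, 152.6]
ee_rot: [[0.99, 0.139, -0.001], [0.139, -0.99, -0.0], [-0.001, 0.0, -1.0]]
ft_force: [0.3, 0.0, -0.0]
opening: 42.8
gripper_force: 0.0
```

Emit:
{"fn": "send_rows", "kwargs": {
  "steps": [
    {"tx": 0,"ty": 0,"tz": -1,"ax": 0,"ay": 0,"az": 0,"claw": 0},
    {"tx": 0,"ty": 0,"tz": -1,"ax": 0,"ay": 0,"az": 0,"claw": 0},
    {"tx": 0,"ty": 0,"tz": -1,"ax": 0,"ay": 0,"az": 0,"claw": 0},
    {"tx": 0,"ty": 0,"tz": -0.5,"ax": 0,"ay": 0,"az": 0,"claw": 0},
    {"tx": 0,"ty": 0,"tz": 0,"ax": 0,"ay": 0,"az": 0,"claw": 0}
  ]
}}

```text
t: 27.9
tool_pos: [444.6, 367.0, 224.0]
ee_rot: [[0.99, 0.139, 0.003], [0.139, -0.99, 0.002], [0.003, -0.002, -1.0]]
ft_force: [0.2, -0.5, -0.1]
opening: 85.8
gripper_force: 0.0
```

Run:
```python
from h import *
s=st(); _,p=see('wrist',['dial_grip','plunger_top'],1)
H=np.array(p['hand_eye']);K=np.array(p['mtx']);R=np.array(s['ee_rot'])
X=R.T@(np.array([443,366,130])-np.array(s['tool_pos'])); c=H[:3,:3].T@(X-H[:3,3]); u=K@c; u=u[:2]/u[2]; print(u)
x,y=np.clip(u.astype(int),[75,75],[565,325]); g=cv2.resize(p['frame'][y-75:y+75,x-75:x+75],(600,600),interpolation=cv2.INTER_CUBIC); cv2.imwrite('pics/dial2.png',g[...,::-1])
```

```text
t 27.9 tcp [444.6 367.  224. ] yaw 8.0 tilt [0. 0.] F [ 0.2 -0.5 -0.1] open 85.8 grip 0.0
wrist dial_grip 0.74 [437.9 364.5 125.7]
wrist plunger_top 0.56 [556.7 378.7 172.4]
[326.3 207.5]
```

View pics/dial2.png

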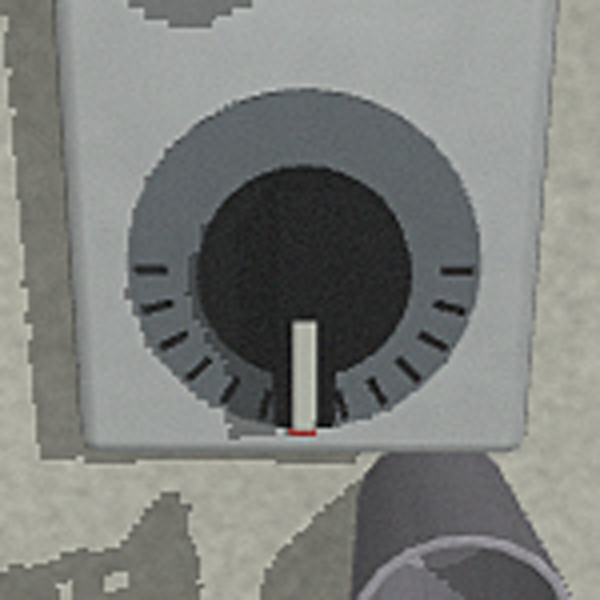

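The pointer sits exactly on the red mark: pointer at (303,375), red just below it at (301,432). Next is the rod.

Emit:
{"fn": "send_rows", "kwargs": {
  "steps": [
    {"tx": 0,"ty": 0,"tz": 0,"ax": 0,"ay": 0,"az": 1,"claw": 0},
    {"tx": 0,"ty": 0,"tz": 0,"ax": 0,"ay": 0,"az": 0.33,"claw": 0},
    {"tx": 0.03,"ty": 1,"tz": 0,"ax": 0,"ay": 0,"az": 0,"claw": 0},
    {"tx": 0.03,"ty": 1,"tz": 0,"ax": 0,"ay": 0,"az": 0,"claw": 0},
    {"tx": 0.03,"ty": 1,"tz": 0,"ax": 0,"ay": 0,"az": 0,"claw": 0}
  ]
}}

```text
t: 28.55
tool_pos: [444.6, 305.3, 220.9]
ee_rot: [[1.0, 0.001, -0.002], [0.001, -1.0, -0.001], [-0.002, 0.001, -1.0]]
ft_force: [0.3, 0.2, 0.5]
opening: 85.5
gripper_force: 0.0
```

Emit:
{"fn": "send_rows", "kwargs": {
  "steps": [
    {"tx": 0.03,"ty": 1,"tz": 0,"ax": 0,"ay": 0,"az": 0,"claw": 0},
    {"tx": 0.03,"ty": 1,"tz": 0,"ax": 0,"ay": 0,"az": 0,"claw": 0},
    {"tx": 0.03,"ty": 1,"tz": 0,"ax": 0,"ay": 0,"az": 0,"claw": 0},
    {"tx": 0.03,"ty": 1,"tz": 0,"ax": 0,"ay": 0,"az": 0,"claw": 0},
    {"tx": 0.03,"ty": 1,"tz": 0,"ax": 0,"ay": 0,"az": 0,"claw": 0}
  ]
}}

```text
t: 29.05
tool_pos: [447.7, 205.2, 221.1]
ee_rot: [[1.0, 0.0, -0.002], [0.0, -1.0, -0.001], [-0.002, 0.001, -1.0]]
ft_force: [0.4, -0.8, -0.1]
opening: 85.3
gripper_force: 0.0
```

Emit:
{"fn": "send_rows", "kwargs": {
  "steps": [
    {"tx": 0.03,"ty": 1,"tz": 0,"ax": 0,"ay": 0,"az": 0,"claw": 0},
    {"tx": 0.03,"ty": 1,"tz": 0,"ax": 0,"ay": 0,"az": 0,"claw": 0},
    {"tx": 0.03,"ty": 1,"tz": 0,"ax": 0,"ay": 0,"az": 0,"claw": 0},
    {"tx": 0.03,"ty": 1,"tz": 0,"ax": 0,"ay": 0,"az": 0,"claw": 0},
    {"tx": 0.03,"ty": 1,"tz": 0,"ax": 0,"ay": 0,"az": 0,"claw": 0}
  ]
}}

```text
t: 29.55
tool_pos: [450.7, 105.4, 221.1]
ee_rot: [[1.0, 0.0, -0.002], [0.0, -1.0, -0.0], [-0.002, 0.0, -1.0]]
ft_force: [0.2, 0.4, -0.7]
opening: 85.9
gripper_force: 0.0
```

Emit:
{"fn": "send_rows", "kwargs": {
  "steps": [
    {"tx": 0.03,"ty": 1,"tz": 0,"ax": 0,"ay": 0,"az": 0,"claw": 0},
    {"tx": 0.03,"ty": 1,"tz": 0,"ax": 0,"ay": 0,"az": 0,"claw": 0},
    {"tx": 0.03,"ty": 1,"tz": 0,"ax": 0,"ay": 0,"az": 0,"claw": 0},
    {"tx": 0.03,"ty": 1,"tz": 0,"ax": 0,"ay": 0,"az": 0,"claw": 0},
    {"tx": 0.03,"ty": 1,"tz": 0,"ax": 0,"ay": 0,"az": 0,"claw": 0}
  ]
}}

```text
t: 30.05
tool_pos: [453.7, 5.5, 221.2]
ee_rot: [[1.0, 0.0, -0.002], [0.0, -1.0, 0.0], [-0.002, -0.0, -1.0]]
ft_force: [-0.1, -0.1, 0.2]
opening: 85.3
gripper_force: 0.0
```

Emit:
{"fn": "send_rows", "kwargs": {
  "steps": [
    {"tx": 0.03,"ty": 1,"tz": 0,"ax": 0,"ay": 0,"az": 0,"claw": 0},
    {"tx": 0.03,"ty": 1,"tz": 0,"ax": 0,"ay": 0,"az": 0,"claw": 0},
    {"tx": 0.03,"ty": 1,"tz": 0,"ax": 0,"ay": 0,"az": 0,"claw": 0},
    {"tx": 0.03,"ty": 1,"tz": 0,"ax": 0,"ay": 0,"az": 0,"claw": 0},
    {"tx": 0.03,"ty": 1,"tz": 0,"ax": 0,"ay": 0,"az": 0,"claw": 0}
  ]
}}

```text
t: 30.55
tool_pos: [456.8, -94.3, 221.1]
ee_rot: [[1.0, 0.0, -0.002], [0.0, -1.0, 0.001], [-0.002, -0.001, -1.0]]
ft_force: [0.2, 0.8, 0.7]
opening: 85.4
gripper_force: 0.0
```

Emit:
{"fn": "send_rows", "kwargs": {
  "steps": [
    {"tx": 0.03,"ty": 1,"tz": 0,"ax": 0,"ay": 0,"az": 0,"claw": 0},
    {"tx": 0.03,"ty": 1,"tz": 0,"ax": 0,"ay": 0,"az": 0,"claw": 0},
    {"tx": 0.03,"ty": 1,"tz": 0,"ax": 0,"ay": 0,"az": 0,"claw": 0},
    {"tx": 0.03,"ty": 1,"tz": 0,"ax": 0,"ay": 0,"az": 0,"claw": 0},
    {"tx": 0.03,"ty": 1,"tz": 0,"ax": 0,"ay": 0,"az": 0,"claw": 0}
  ]
}}

```text
t: 31.05
tool_pos: [459.8, -194.2, 221.0]
ee_rot: [[1.0, 0.0, -0.002], [0.0, -1.0, 0.001], [-0.002, -0.001, -1.0]]
ft_force: [0.4, 0.9, -0.2]
opening: 85.3
gripper_force: 0.0
```

Emit:
{"fn": "send_rows", "kwargs": {
  "steps": [
    {"tx": 0.03,"ty": 1,"tz": 0,"ax": 0,"ay": 0,"az": 0,"claw": 0},
    {"tx": 0.03,"ty": 1,"tz": 0,"ax": 0,"ay": 0,"az": 0,"claw": 0},
    {"tx": 0.03,"ty": 1,"tz": 0,"ax": 0,"ay": 0,"az": 0,"claw": 0},
    {"tx": 0.03,"ty": 1,"tz": 0,"ax": 0,"ay": 0,"az": 0,"claw": 0},
    {"tx": 0.03,"ty": 1,"tz": 0,"ax": 0,"ay": 0,"az": 0,"claw": 0}
  ]
}}

```text
t: 31.55
tool_pos: [463.2, -294.5, 221.4]
ee_rot: [[1.0, 0.0, -0.001], [0.0, -1.0, 0.001], [-0.001, -0.001, -1.0]]
ft_force: [0.1, 0.3, -0.1]
opening: 85.1
gripper_force: 0.0
```

Emit:
{"fn": "send_rows", "kwargs": {
  "steps": [
    {"tx": 0.03,"ty": 1,"tz": 0,"ax": 0,"ay": 0,"az": 0,"claw": 0},
    {"tx": 0.03,"ty": 1,"tz": 0,"ax": 0,"ay": 0,"az": 0,"claw": 0},
    {"tx": 0.03,"ty": 1,"tz": 0,"ax": 0,"ay": 0,"az": 0,"claw": 0},
    {"tx": 0.03,"ty": 0.5,"tz": 0,"ax": 0,"ay": 0,"az": 0,"claw": 0},
    {"tx": 0,"ty": 0,"tz": 0,"ax": 0,"ay": 0,"az": 0,"claw": 0}
  ]
}}

```text
t: 32.05
tool_pos: [466.1, -365.4, 222.2]
ee_rot: [[1.0, -0.001, 0.0], [-0.001, -1.0, -0.0], [0.0, 0.0, -1.0]]
ft_force: [-0.4, -0.2, -0.1]
opening: 85.6
gripper_force: 0.0
```

Run:
```python
from h import *
s=st();_,p=see('wrist',['rod_grip','hook_tip','mat'],1,'w5.png')
f=p['frame'].astype(int)
K=np.array(p['mtx']); H=np.array(p['hand_eye']); R=np.array(s['ee_rot'])
def ray(uv,z):
    d=R@H[:3,:3]@np.linalg.inv(K)@np.array([*uv,1.]); o=R@H[:3,3]+np.array(s['tool_pos']); return o+d*(z-o[2])/d[2]
m=((f[...,0]>150)&(f[...,2]<90)&(f[...,1]<150)).astype(np.uint8)
n,l,q,c=cv2.connectedComponentsWithStats(m); i=1+np.argmax(q[1:,4])
pts=np.argwhere(l==i)[:,::-1]; W=np.array([ray(a,61)[:2] for a in pts],np.float32); print('handle',q[i],cv2.minAreaRect(W))
m=((f[...,2]>120)&(f[...,0]<90)).astype(np.uint8); n,l,q,c=cv2.connectedComponentsWithStats(m); i=1+np.argmax(q[1:,4])
W=np.array([ray(a,3)[:2] for a in np.argwhere(l==i)[::7,::-1]],np.float32); print('mat',cv2.minAreaRect(W))
see('top',['rod_grip','hook_tip'])
```

```text
t 32.05 tcp [ 466.1 -365.4  222.2] yaw -0.1 tilt [ 0. -0.] F [-0.4 -0.2 -0.1] open 85.6 grip 0.0
wrist mat 0.7 [ 532.1 -387.8   -2.9]
handle [ 333  137   34   96 2806] ((464.01995849609375, -392.1388244628906), (33.95830154418945, 110.21842193603516), 89.79632568359375)
mat ((504.96392822265625, -382.13946533203125), (138.73158264160156, 319.74334716796875), 85.45980072021484)
top rod_grip 0.67 [ 458.4 -396.8   36.1]
top hook_tip 0.61 [ 683.9 -394.5   13.5]
```

View pics/w5.png

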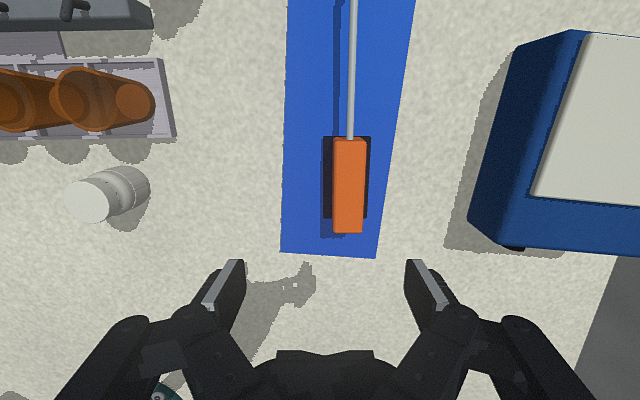

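The handle is at (348,186) px, world (464,-392), yaw about 0, resting on the mat.

Emit:
{"fn": "send_rows", "kwargs": {
  "steps": [
    {"tx": -0.05,"ty": 1,"tz": 1,"ax": 0,"ay": 0,"az": 0,"claw": 0},
    {"tx": 0,"ty": 0.35,"tz": 1,"ax": 0,"ay": 0,"az": 0,"claw": 0},
    {"tx": 0,"ty": 0,"tz": 1,"ax": 0,"ay": 0,"az": 0,"claw": 0},
    {"tx": 0,"ty": 0,"tz": 1,"ax": 0,"ay": 0,"az": 0,"claw": 0},
    {"tx": 0,"ty": 0,"tz": 1,"ax": 0,"ay": 0,"az": 0,"claw": 0}
  ]
}}

```text
t: 32.9
tool_pos: [465.1, -390.4, 121.7]
ee_rot: [[1.0, 0.001, 0.0], [0.001, -1.0, 0.0], [0.0, -0.0, -1.0]]
ft_force: [-0.0, -0.3, 0.2]
opening: 85.5
gripper_force: 0.0
```

Emit:
{"fn": "send_rows", "kwargs": {
  "steps": [
    {"tx": 0,"ty": 0,"tz": 1,"ax": 0,"ay": 0,"az": 0,"claw": 0},
    {"tx": 0,"ty": 0,"tz": 1,"ax": 0,"ay": 0,"az": 0,"claw": 0},
    {"tx": 0,"ty": 0,"tz": 1,"ax": 0,"ay": 0,"az": 0,"claw": 0},
    {"tx": 0,"ty": 0,"tz": 0.8,"ax": 0,"ay": 0,"az": 0,"claw": 0},
    {"tx": 0,"ty": 0,"tz": 0,"ax": 0,"ay": 0,"az": 0,"claw": 0}
  ]
}}

```text
t: 33.4
tool_pos: [463.8, -389.0, 44.3]
ee_rot: [[1.0, 0.001, -0.003], [0.001, -1.0, 0.003], [-0.003, -0.003, -1.0]]
ft_force: [-1.6, 0.9, 0.5]
opening: 85.2
gripper_force: 0.0
```

Run:
```python
from h import *
st();see('wrist',['rod_grip','hook_tip','lug_top'],1);st()
```

```text
t 33.4 tcp [ 463.8 -389.    44.3] yaw 0.0 tilt [-0.  0.] F [-1.6  0.9  0.5] open 85.2 grip 0.0
wrist rod_grip 0.66 [ 463.  -395.8   36.3]
t 33.6 tcp [ 465.7 -391.2   47.4] yaw 0.0 tilt [ 0. -0.] F [-0.1 -0.5  0.1] open 85.4 grip 0.0
```

Emit:
{"fn": "send_rows", "kwargs": {
  "steps": [
    {"tx": -0.05,"ty": 0.07,"tz": 0.8,"ax": 0,"ay": 0,"az": 0,"claw": 0},
    {"tx": 0,"ty": 0,"tz": 0.5,"ax": 0,"ay": 0,"az": 0,"claw": 0},
    {"tx": 0,"ty": 0,"tz": 0,"ax": 0,"ay": 0,"az": 0,"claw": 1},
    {"tx": 0,"ty": 0,"tz": 0,"ax": 0,"ay": 0,"az": 0,"claw": 1},
    {"tx": 0,"ty": 0,"tz": 0,"ax": 0,"ay": 0,"az": 0,"claw": 1}
  ],
  "squeeze": 70
}}

```text
t: 34.1
tool_pos: [464.4, -392.4, 20.9]
ee_rot: [[1.0, 0.0, 0.001], [0.0, -1.0, -0.001], [0.001, 0.001, -1.0]]
ft_force: [0.2, -0.4, 0.7]
opening: 43.9
gripper_force: 0.0
```

Emit:
{"fn": "send_rows", "kwargs": {
  "steps": [
    {"tx": 0,"ty": 0,"tz": 0,"ax": 0,"ay": 0,"az": 0,"claw": 1},
    {"tx": 0,"ty": 0,"tz": 0,"ax": 0,"ay": 0,"az": 0,"claw": 1},
    {"tx": 0,"ty": 0,"tz": 0,"ax": 0,"ay": 0,"az": 0,"claw": 1}
  ]
}}

```text
t: 34.4
tool_pos: [464.5, -392.7, 21.1]
ee_rot: [[1.0, 0.0, 0.001], [0.0, -1.0, -0.001], [0.001, 0.001, -1.0]]
ft_force: [0.1, -1.3, 5.6]
opening: 35.7
gripper_force: 70.7
```

Run:
```python
from h import *
st();see('side',['lug_top','supply','bolt']);see('top',['lug_top','supply','hook_tip']);st()
```

```text
t 34.4 tcp [ 464.5 -392.7   21.1] yaw 0.0 tilt [ 0. -0.] F [ 0.1 -1.3  5.6] open 35.7 grip 70.7
side lug_top 0.55 [549.9 109.8  38.6]
side supply 0.85 [796.2  74.6   0.2]
side bolt 0.56 [809.4  85.4 119.6]
top lug_top 0.59 [804.2  75.4 161.7]
top supply 0.89 [790.8  78.7   1.1]
top hook_tip 0.67 [ 680.9 -392.6   11. ]
t 34.8 tcp [ 464.6 -392.7   21.1] yaw 0.0 tilt [ 0. -0.] F [ 0.5 -1.1  6.5] open 35.2 grip 70.7
```

Run:
```python
from h import *
p=ctrl.grab_frame('wrist'); H=np.array(p['hand_eye']);K=np.array(p['mtx']); print(H)
for X in ([219.5,0,11],[180,0,11],[148,-70,85],[100,-60,85],[60,-40,85],[60,-40,125],[100,-40,165],[0,0,85]):
    c=H[:3,:3].T@(np.array(X,float)-H[:3,3]); u=K@c; print(X,u[:2]/u[2],c[2])
```

```text
[[   0.    -0.9   -0.3   82.9]
 [   1.     0.     0.    -0.6]
 [  -0.    -0.3    0.9 -141.2]
 [   0.     0.     0.     1. ]]
[219.5, 0, 11] [ 326.4 -299.7] 99.28605788994807
[180, 0, 11] [ 326.1 -148.9] 112.16716562845086
[148, -70, 85] [223.8   7. ] 192.50712823286437
[100, -60, 85] [244.7  82.7] 208.16727047072274
[60, -40, 85] [274.7 137.6] 221.22573131716968
[60, -40, 125] [281.9 133.2] 259.0390765634665
[100, -40, 165] [285.7  89.2] 283.8082620745707
[0, 0, 85] [325.1 208.8] 240.82057314246717
```

Emit:
{"fn": "send_rows", "kwargs": {
  "steps": [
    {"tx": 0,"ty": 0,"tz": -0.5,"ax": 0,"ay": 0,"az": 0,"claw": 1},
    {"tx": 0,"ty": 0,"tz": -1,"ax": 0,"ay": 0,"az": 0,"claw": 1},
    {"tx": 0,"ty": 0,"tz": -1,"ax": 0,"ay": 0,"az": 0,"claw": 1},
    {"tx": 0,"ty": 0,"tz": -1,"ax": 0,"ay": 0,"az": 0,"claw": 1},
    {"tx": 0,"ty": 0,"tz": -1,"ax": 0,"ay": 0,"az": 0,"claw": 1}
  ]
}}

```text
t: 35.35
tool_pos: [463.5, -391.5, 111.0]
ee_rot: [[1.0, 0.0, -0.001], [0.0, -1.0, 0.001], [-0.001, -0.001, -1.0]]
ft_force: [0.9, -0.3, -1.7]
opening: 35.7
gripper_force: 70.0
```

Emit:
{"fn": "send_rows", "kwargs": {
  "steps": [
    {"tx": 0,"ty": 0,"tz": -1,"ax": 0,"ay": 0,"az": 0,"claw": 1},
    {"tx": 0,"ty": 0,"tz": -1,"ax": 0,"ay": 0,"az": 0,"claw": 1},
    {"tx": 0,"ty": 0,"tz": -1,"ax": 0,"ay": 0,"az": 0,"claw": 1},
    {"tx": 0,"ty": 0,"tz": -1,"ax": 0,"ay": 0,"az": 0,"claw": 1},
    {"tx": 0,"ty": 0,"tz": -1,"ax": 0,"ay": 0,"az": 0,"claw": 1}
  ]
}}

```text
t: 35.85
tool_pos: [463.4, -391.5, 211.0]
ee_rot: [[1.0, 0.0, -0.001], [0.0, -1.0, 0.001], [-0.001, -0.001, -1.0]]
ft_force: [0.1, -0.9, -1.6]
opening: 35.6
gripper_force: 70.0
```

Emit:
{"fn": "send_rows", "kwargs": {
  "steps": [
    {"tx": 0,"ty": 0,"tz": -1,"ax": 0,"ay": 0,"az": 0,"claw": 1},
    {"tx": 0,"ty": 0,"tz": -1,"ax": 0,"ay": 0,"az": 0,"claw": 1},
    {"tx": 0.56,"ty": -0.96,"tz": -0.25,"ax": 0,"ay": 0,"az": 0,"claw": 1},
    {"tx": 0.56,"ty": -0.96,"tz": -0.25,"ax": 0,"ay": 0,"az": 0,"claw": 1},
    {"tx": 0.56,"ty": -0.96,"tz": 0,"ax": 0,"ay": 0,"az": 0,"claw": 1}
  ]
}}

```text
t: 36.35
tool_pos: [497.6, -333.8, 261.1]
ee_rot: [[1.0, -0.0, 0.0], [-0.0, -1.0, -0.0], [0.0, 0.0, -1.0]]
ft_force: [0.2, 0.2, -2.6]
opening: 35.1
gripper_force: 70.3
```

Emit:
{"fn": "send_rows", "kwargs": {
  "steps": [
    {"tx": 0.56,"ty": -0.96,"tz": 0,"ax": 0,"ay": 0,"az": 0,"claw": 1},
    {"tx": 0.56,"ty": -0.96,"tz": 0,"ax": 0,"ay": 0,"az": 0,"claw": 1},
    {"tx": 0.56,"ty": -0.96,"tz": 0,"ax": 0,"ay": 0,"az": 0,"claw": 1},
    {"tx": 0.56,"ty": -0.96,"tz": 0,"ax": 0,"ay": 0,"az": 0,"claw": 1},
    {"tx": 0.56,"ty": -0.96,"tz": 0,"ax": 0,"ay": 0,"az": 0,"claw": 1}
  ]
}}

```text
t: 36.85
tool_pos: [553.2, -237.2, 260.1]
ee_rot: [[1.0, 0.0, -0.001], [0.0, -1.0, 0.001], [-0.001, -0.001, -1.0]]
ft_force: [0.7, 0.3, -2.5]
opening: 35.4
gripper_force: 70.3
```

Emit:
{"fn": "send_rows", "kwargs": {
  "steps": [
    {"tx": 0.56,"ty": -0.96,"tz": 0,"ax": 0,"ay": 0,"az": 0,"claw": 1},
    {"tx": 0.56,"ty": -0.96,"tz": 0,"ax": 0,"ay": 0,"az": 0,"claw": 1},
    {"tx": 0.56,"ty": -0.96,"tz": 0,"ax": 0,"ay": 0,"az": 0,"claw": 1},
    {"tx": 0.56,"ty": -0.96,"tz": 0,"ax": 0,"ay": 0,"az": 0,"claw": 1},
    {"tx": 0.56,"ty": -0.96,"tz": 0,"ax": 0,"ay": 0,"az": 0,"claw": 1}
  ]
}}

```text
t: 37.35
tool_pos: [609.1, -141.4, 260.1]
ee_rot: [[1.0, 0.0, -0.002], [0.0, -1.0, 0.001], [-0.002, -0.001, -1.0]]
ft_force: [0.7, 0.3, -2.2]
opening: 35.3
gripper_force: 70.3
```

Emit:
{"fn": "send_rows", "kwargs": {
  "steps": [
    {"tx": 0.56,"ty": -0.96,"tz": 0,"ax": 0,"ay": 0,"az": 0,"claw": 1},
    {"tx": 0.56,"ty": -0.96,"tz": 0,"ax": 0,"ay": 0,"az": 0,"claw": 1},
    {"tx": 0.56,"ty": -0.96,"tz": 0,"ax": 0,"ay": 0,"az": 0,"claw": 1},
    {"tx": 0.56,"ty": -0.96,"tz": 0,"ax": 0,"ay": 0,"az": 0,"claw": 1},
    {"tx": 0.56,"ty": -0.96,"tz": 0,"ax": 0,"ay": 0,"az": 0,"claw": 1}
  ]
}}

```text
t: 37.85
tool_pos: [665.1, -45.5, 260.1]
ee_rot: [[1.0, 0.0, -0.002], [0.0, -1.0, 0.0], [-0.002, -0.0, -1.0]]
ft_force: [-0.1, -0.2, -1.5]
opening: 35.4
gripper_force: 70.3
```

Emit:
{"fn": "send_rows", "kwargs": {
  "steps": [
    {"tx": 0.56,"ty": -0.96,"tz": 0,"ax": 0,"ay": 0,"az": 0,"claw": 1},
    {"tx": 0.56,"ty": -0.96,"tz": 0,"ax": 0,"ay": 0,"az": 0,"claw": 1},
    {"tx": 0.56,"ty": -0.96,"tz": 0,"ax": 0,"ay": 0,"az": 0,"claw": 1},
    {"tx": 0.56,"ty": -0.96,"tz": 0,"ax": 0,"ay": 0,"az": 0,"claw": 1},
    {"tx": 0,"ty": 0,"tz": 0,"ax": 0,"ay": 0,"az": 0,"claw": 1}
  ]
}}

```text
t: 38.35
tool_pos: [711.2, 33.3, 259.9]
ee_rot: [[1.0, 0.003, -0.0], [0.003, -1.0, 0.002], [-0.0, -0.002, -1.0]]
ft_force: [0.4, -0.3, -2.5]
opening: 35.5
gripper_force: 70.4
```

Run:
```python
from h import *
see('side',['hook_tip','rod_grip'],1);s=st();_,p=see('wrist',['lug_top','supply','bolt'],1,'w6.png');st();
f=p['frame'].astype(int); K=np.array(p['mtx']); H=np.array(p['hand_eye']); R=np.array(s['ee_rot'])
def ray(uv,z):
    d=R@H[:3,:3]@np.linalg.inv(K)@np.array([*uv,1.]); o=R@H[:3,3]+np.array(s['tool_pos']); return o+d*(z-o[2])/d[2]
m=((f[...,0]>130)&(f[...,1]>100)&(f[...,2]<90)).astype(np.uint8); n,l,q,c=cv2.connectedComponentsWithStats(m); i=1+np.argmax(q[1:,4])
W=np.array([ray(a,165)[:2] for a in np.argwhere(l==i)[:,::-1]],np.float32); print('lug',q[i],cv2.minAreaRect(W))
```

```text
side hook_tip 0.62 [926.4  35.1 245. ]
side rod_grip 0.74 [711.2  34.9 277.5]
t 38.5 tcp [709.9  30.2 260. ] yaw 0.0 tilt [-0. -0.] F [ 0.4 -0.2 -2.4] open 35.4 grip 70.4
wrist lug_top 0.6 [804.8  81.5 167.4]
wrist supply 0.77 [796.3  78.3  -2.2]
wrist bolt 0.64 [802.9  74.7 120.8]
t 38.7 tcp [710.   29.5 260.4] yaw -0.0 tilt [-0. -0.] F [-0.1  0.2 -1.7] open 35.3 grip 70.4
lug [ 283  193   86  135 9631] ((647.0930786132812, 30.02464485168457), (147.76055908203125, 77.2886962890625), 0.022095635533332825)
```

View pics/w6.png

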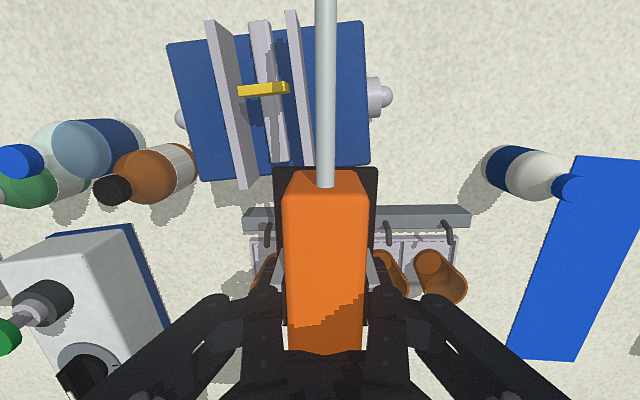

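Lug top is yellow at about (263,88); cheeks lean a few degrees left, and the rod is held straight.

Run:
```python
from h import *
f=cv2.imread('pics/w6.png')[...,::-1].astype(int)
p=ctrl.grab_frame('wrist'); K=np.array(p['mtx']); H=np.array(p['hand_eye']); R=np.diag([1,-1,-1.]); T=np.array([709.9,29.7,260.2])
def ray(uv,z):
    d=R@H[:3,:3]@np.linalg.inv(K)@np.array([*uv,1.]); o=R@H[:3,3]+T; return o+d*(z-o[2])/d[2]
sub=f[70:110,225:300]; br=(sub[...,0]>110)&(sub[...,2]<0.5*sub[...,0])
v=np.argwhere(br)[:,::-1]+[225,70]
for c in range(235,295,6):
    r=v[v[:,0]==c,1]
    if len(r): print(c,r.min(),r.max(),[tuple(f[k,c]) for k in (r.min()+2,r.max()-2)],ray((c,r.min()),165)[:2])
# cheek inner top edges at z=165
for a,b in (((206,20),(238,188)),((217,20),(249,188)),((286,11),(302,165)),((297,11),(312,165))): 
    A,B=ray(a,165),ray(b,165); print(A[:2],B[:2],np.degrees(np.arctan2(A[1]-B[1],A[0]-B[0])))
```

```text
241 86 95 [(np.int64(218), np.int64(188), np.int64(64)), (np.int64(218), np.int64(186), np.int64(65))] [808.3  95.5]
247 85 95 [(np.int64(222), np.int64(192), np.int64(70)), (np.int64(222), np.int64(192), np.int64(68))] [809.   90.8]
253 84 96 [(np.int64(223), np.int64(194), np.int64(70)), (np.int64(174), np.int64(151), np.int64(59))] [809.8  86. ]
259 84 93 [(np.int64(223), np.int64(196), np.int64(70)), (np.int64(220), np.int64(192), np.int64(68))] [809.8  81.3]
265 83 93 [(np.int64(223), np.int64(194), np.int64(71)), (np.int64(220), np.int64(191), np.int64(70))] [810.5  76.6]
271 82 92 [(np.int64(235), np.int64(209), np.int64(75)), (np.int64(231), np.int64(201), np.int64(71))] [811.2  71.9]
277 82 94 [(np.int64(158), np.int64(134), np.int64(55)), (np.int64(102), np.int64(92), np.int64(48))] [811.2  67.2]
283 81 93 [(np.int64(236), np.int64(209), np.int64(75)), (np.int64(125), np.int64(107), np.int64(45))] [811.9  62.5]
289 91 92 [(np.int64(60), np.int64(75), np.int64(83)), (np.int64(96), np.int64(90), np.int64(50))] [804.7  58.2]
[852.8 116.7] [725.6 106.2] 4.7520126684007575
[852.8 108.7] [725.6  96.5] 5.481633063326383
[858.4  58.1] [746.   49.5] 4.414190176516809
[858.4  50.2] [746.   40.9] 4.712532393952905
```

Emit:
{"fn": "send_rows", "kwargs": {
  "steps": [
    {"tx": 0,"ty": 0,"tz": 0,"ax": 0,"ay": 0,"az": -0.92,"claw": 1},
    {"tx": -0.87,"ty": -0.33,"tz": 0,"ax": 0,"ay": 0,"az": 0,"claw": 1},
    {"tx": -0.87,"ty": -0.33,"tz": 0,"ax": 0,"ay": 0,"az": 0,"claw": 1},
    {"tx": -0.87,"ty": -0.33,"tz": 0,"ax": 0,"ay": 0,"az": 0,"claw": 1},
    {"tx": -0.87,"ty": -0.33,"tz": 0,"ax": 0,"ay": 0,"az": 0,"claw": 1}
  ]
}}

```text
t: 39.25
tool_pos: [637.7, 49.5, 260.4]
ee_rot: [[0.995, 0.096, 0.0], [0.096, -0.995, 0.0], [0.0, -0.0, -1.0]]
ft_force: [0.3, 0.3, -1.6]
opening: 35.3
gripper_force: 70.3
```

Emit:
{"fn": "send_rows", "kwargs": {
  "steps": [
    {"tx": -0.87,"ty": -0.33,"tz": 0,"ax": 0,"ay": 0,"az": 0,"claw": 1},
    {"tx": -0.88,"ty": -0.33,"tz": 1,"ax": 0,"ay": 0,"az": 0,"claw": 1},
    {"tx": 0,"ty": 0,"tz": 1,"ax": 0,"ay": 0,"az": 0,"claw": 1},
    {"tx": 0,"ty": 0,"tz": 1,"ax": 0,"ay": 0,"az": 0,"claw": 1},
    {"tx": 0,"ty": 0,"tz": 0,"ax": 0,"ay": 0,"az": 0,"claw": 1}
  ]
}}

```text
t: 39.75
tool_pos: [600.1, 59.3, 198.0]
ee_rot: [[0.995, 0.096, -0.005], [0.096, -0.995, 0.0], [-0.005, -0.001, -1.0]]
ft_force: [0.4, 0.0, -1.9]
opening: 35.2
gripper_force: 70.2
```

Run:
```python
from h import *
st();_,p=see('side',['hook_tip','rod_grip','lug_top'],1);see('top',['hook_tip','rod_grip','lug_top'],1);st()
q=lambda X:(lambda u:u[:2]/u[2])(np.array(p['mtx'])@(np.array(p['R'])@np.array(X)+np.array(p['t'])))
print(q([806.5,79.3,165]),q([820.4,80.6,189]))
g=cv2.resize(p['frame'][130:250,170:330],(800,600),interpolation=cv2.INTER_CUBIC); cv2.imwrite('pics/s1.png',g[...,::-1])
```

```text
t 39.75 tcp [600.1  59.3 198. ] yaw 5.5 tilt [-0.  0.] F [ 0.4  0.  -1.9] open 35.2 grip 70.2
side hook_tip 0.57 [815.7  83.9 181.7]
side rod_grip 0.59 [599.1  58.  218.1]
side lug_top 0.42 [808.3  81.9 167. ]
top hook_tip 0.7 [817.5  78.4 190.8]
top rod_grip 0.73 [809.3  85.6 121. ]
top lug_top 0.73 [805.5  76.4 160.4]
t 40.15 tcp [603.1  59.6 201.2] yaw 5.5 tilt [0. 0.] F [-0.1 -0.2 -2.4] open 35.3 grip 70.2
[231.2 168.3] [226.2 159.7]
```

View pics/s1.png

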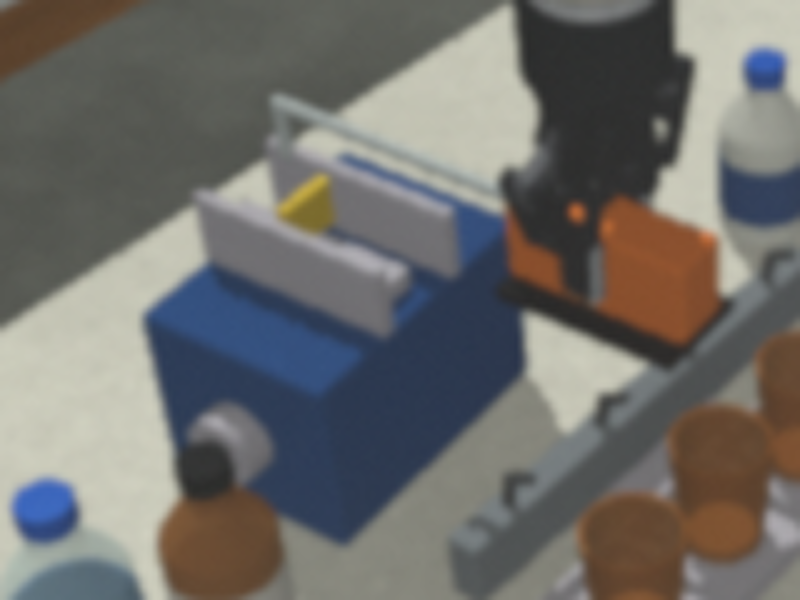

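The hook tip at crop (281,148) is where I predicted, just past the yellow lug at (305,200). Lowering in behind it.

Emit:
{"fn": "send_rows", "kwargs": {
  "steps": [
    {"tx": 0.1,"ty": 0,"tz": 0.5,"ax": 0,"ay": 0,"az": 0,"claw": 1},
    {"tx": 0,"ty": 0,"tz": 0.5,"ax": 0,"ay": 0,"az": 0,"claw": 1},
    {"tx": 0,"ty": 0,"tz": 0.5,"ax": 0,"ay": 0,"az": 0,"claw": 1},
    {"tx": 0,"ty": 0,"tz": 0.5,"ax": 0,"ay": 0,"az": 0,"claw": 1},
    {"tx": 0,"ty": 0,"tz": 0,"ax": 0,"ay": 0,"az": 0,"claw": 1}
  ]
}}

```text
t: 40.65
tool_pos: [602.8, 59.8, 157.9]
ee_rot: [[0.995, 0.096, -0.004], [0.096, -0.995, 0.0], [-0.004, -0.001, -1.0]]
ft_force: [0.0, -0.7, -2.4]
opening: 35.3
gripper_force: 70.2
```

Emit:
{"fn": "send_rows", "kwargs": {
  "steps": [
    {"tx": 0,"ty": 0,"tz": 0.25,"ax": 0,"ay": 0,"az": 0,"claw": 1},
    {"tx": 0,"ty": 0,"tz": 0.2,"ax": 0,"ay": 0,"az": 0,"claw": 1},
    {"tx": 0,"ty": 0,"tz": 0,"ax": 0,"ay": 0,"az": 0,"claw": 1},
    {"tx": 0,"ty": 0,"tz": 0,"ax": 0,"ay": 0,"az": 0,"claw": 1}
  ]
}}

```text
t: 41.05
tool_pos: [604.5, 59.8, 151.5]
ee_rot: [[0.995, 0.096, 0.0], [0.096, -0.995, 0.0], [0.0, -0.0, -1.0]]
ft_force: [-0.6, -0.1, -2.5]
opening: 35.4
gripper_force: 70.2
```

Run:
```python
from h import *
st();_,p=see('side',['hook_tip','lug_top'],1);see('top',['hook_tip','lug_top'],1);st()
```

```text
t 41.05 tcp [604.5  59.8 151.5] yaw 5.5 tilt [0. 0.] F [-0.6 -0.1 -2.5] open 35.4 grip 70.2
side hook_tip 0.65 [819.3  83.8 137.7]
side lug_top 0.59 [809.8  82.2 165.7]
top hook_tip 0.75 [823.4  78.8 141.3]
top lug_top 0.49 [806.9  76.5 164.8]
t 41.35 tcp [604.6  59.8 151.6] yaw 5.5 tilt [0. 0.] F [ 0.2  0.  -1.8] open 35.4 grip 70.2
```

Emit:
{"fn": "send_rows", "kwargs": {
  "steps": [
    {"tx": -0.4,"ty": 0,"tz": 0,"ax": 0,"ay": 0,"az": 0,"claw": 1},
    {"tx": -0.4,"ty": 0,"tz": 0,"ax": 0,"ay": 0,"az": 0,"claw": 1},
    {"tx": -0.4,"ty": 0,"tz": 0,"ax": 0,"ay": 0,"az": 0,"claw": 1},
    {"tx": -0.4,"ty": 0,"tz": 0,"ax": 0,"ay": 0,"az": 0,"claw": 1}
  ]
}}

```text
t: 41.75
tool_pos: [572.4, 56.5, 151.7]
ee_rot: [[0.995, 0.096, 0.001], [0.096, -0.995, -0.0], [0.001, 0.0, -1.0]]
ft_force: [3.4, 0.1, -2.2]
opening: 35.3
gripper_force: 70.3
```

Emit:
{"fn": "send_rows", "kwargs": {
  "steps": [
    {"tx": -0.4,"ty": 0,"tz": 0,"ax": 0,"ay": 0,"az": 0,"claw": 1},
    {"tx": -0.4,"ty": 0,"tz": 0,"ax": 0,"ay": 0,"az": 0,"claw": 1},
    {"tx": -0.4,"ty": 0,"tz": 0,"ax": 0,"ay": 0,"az": 0,"claw": 1},
    {"tx": -0.3,"ty": 0,"tz": 0,"ax": 0,"ay": 0,"az": 0,"claw": 1},
    {"tx": 0,"ty": 0,"tz": 0,"ax": 0,"ay": 0,"az": 0,"claw": 1}
  ]
}}

```text
t: 42.25
tool_pos: [541.0, 53.9, 151.2]
ee_rot: [[0.995, 0.097, -0.002], [0.097, -0.995, 0.0], [-0.002, -0.0, -1.0]]
ft_force: [0.7, 0.2, -2.3]
opening: 35.3
gripper_force: 70.3
```

Run:
```python
from h import *
st();_,p=see('side',['hook_tip','lug_top'],1);see('top',['hook_tip','lug_top'],1);st()
```

```text
t 42.25 tcp [541.   53.9 151.2] yaw 5.5 tilt [-0.  0.] F [ 0.7  0.2 -2.3] open 35.3 grip 70.3
side hook_tip 0.67 [757.2  76.8 135.5]
side lug_top 0.49 [748.9  74.  166.3]
top hook_tip 0.78 [756.9  73.4 138.5]
top lug_top 0.68 [749.4  73.4 165.2]
t 42.55 tcp [542.1  54.  150.9] yaw 5.5 tilt [-0.  0.] F [-0.9 -0.1 -3.3] open 35.2 grip 70.3
```

Emit:
{"fn": "send_rows", "kwargs": {
  "steps": [
    {"tx": -0.1,"ty": 0,"tz": 0,"ax": 0,"ay": 0,"az": 0,"claw": 1},
    {"tx": -0.1,"ty": 0,"tz": 0,"ax": 0,"ay": 0,"az": 0,"claw": 1}
  ]
}}

```text
t: 42.75
tool_pos: [540.0, 53.5, 151.4]
ee_rot: [[0.995, 0.096, 0.002], [0.096, -0.995, 0.0], [0.002, -0.0, -1.0]]
ft_force: [7.9, 0.7, -5.2]
opening: 35.3
gripper_force: 70.1
```

Emit:
{"fn": "send_rows", "kwargs": {
  "steps": [
    {"tx": -0.1,"ty": 0,"tz": 0,"ax": 0,"ay": 0,"az": 0,"claw": 1},
    {"tx": 0,"ty": 0,"tz": 0,"ax": 0,"ay": 0,"az": 0,"claw": 1}
  ]
}}

```text
t: 42.95
tool_pos: [540.1, 53.3, 152.1]
ee_rot: [[0.995, 0.096, 0.007], [0.096, -0.995, 0.0], [0.007, 0.0, -1.0]]
ft_force: [8.3, 0.4, -5.0]
opening: 35.5
gripper_force: 70.6
```

Emit:
{"fn": "send_rows", "kwargs": {
  "steps": [
    {"tx": -0.05,"ty": 0,"tz": 0,"ax": 0,"ay": 0,"az": 0,"claw": 1},
    {"tx": 0,"ty": 0,"tz": 0,"ax": 0,"ay": 0,"az": 0,"claw": 1}
  ]
}}

```text
t: 43.15
tool_pos: [540.1, 53.3, 152.3]
ee_rot: [[0.995, 0.096, 0.008], [0.096, -0.995, 0.0], [0.008, 0.0, -1.0]]
ft_force: [11.3, 1.3, -7.0]
opening: 35.3
gripper_force: 70.5
```

The bolt is against its open stop: the force rose to 11 N and it stopped moving. I'll unload, lift and park the rod.

Emit:
{"fn": "send_rows", "kwargs": {
  "steps": [
    {"tx": 0.3,"ty": 0,"tz": 0,"ax": 0,"ay": 0,"az": 0,"claw": 1},
    {"tx": 0.25,"ty": 0,"tz": 0,"ax": 0,"ay": 0,"az": 0,"claw": 1},
    {"tx": 0,"ty": 0,"tz": 0,"ax": 0,"ay": 0,"az": 0,"claw": 1},
    {"tx": 0,"ty": 0,"tz": -0.6,"ax": 0,"ay": 0,"az": 0,"claw": 1},
    {"tx": 0,"ty": 0,"tz": -1,"ax": 0,"ay": 0,"az": 0,"claw": 1}
  ]
}}

```text
t: 43.65
tool_pos: [544.8, 54.2, 182.8]
ee_rot: [[0.995, 0.096, -0.004], [0.096, -0.995, 0.0], [-0.004, -0.001, -1.0]]
ft_force: [-0.3, -0.3, -2.5]
opening: 35.5
gripper_force: 71.0
```

Emit:
{"fn": "send_rows", "kwargs": {
  "steps": [
    {"tx": 0,"ty": 0,"tz": -1,"ax": 0,"ay": 0,"az": 0,"claw": 1},
    {"tx": 0,"ty": 0,"tz": -1,"ax": 0,"ay": 0,"az": 0,"claw": 1},
    {"tx": 0,"ty": 0,"tz": -1,"ax": 0,"ay": 0,"az": 0,"claw": 1},
    {"tx": 0,"ty": 0,"tz": 0,"ax": 0,"ay": 0,"az": 0.92,"claw": 1},
    {"tx": 0,"ty": 0,"tz": 0,"ax": 0,"ay": 0,"az": 0,"claw": 1}
  ]
}}

```text
t: 44.15
tool_pos: [546.6, 54.2, 244.8]
ee_rot: [[1.0, -0.001, 0.001], [-0.001, -1.0, 0.0], [0.001, -0.0, -1.0]]
ft_force: [-0.0, -0.3, -2.0]
opening: 35.5
gripper_force: 71.0
```

Run:
```python
from h import *
st();_,p=see('side',['hook_tip','lug_top'],1);see('top',['lug_top'],1);st()
```

```text
t 44.15 tcp [546.6  54.2 244.8] yaw -0.0 tilt [0. 0.] F [-0.  -0.3 -2. ] open 35.5 grip 71.0
side hook_tip 0.82 [759.8  55.6 231. ]
side lug_top 0.55 [747.   72.4 167.5]
top lug_top 0.58 [747.1  71.3 162.6]
t 44.4 tcp [546.1  54.2 242.9] yaw 0.1 tilt [-0.  0.] F [ 0.1  0.5 -1.8] open 34.9 grip 71.0
```

Emit:
{"fn": "send_rows", "kwargs": {
  "steps": [
    {"tx": -0.18,"ty": 0.97,"tz": 0,"ax": 0,"ay": 0,"az": 0,"claw": 1},
    {"tx": -0.18,"ty": 0.97,"tz": 0,"ax": 0,"ay": 0,"az": 0,"claw": 1},
    {"tx": -0.18,"ty": 0.97,"tz": 0,"ax": 0,"ay": 0,"az": 0,"claw": 1},
    {"tx": -0.18,"ty": 0.97,"tz": 0,"ax": 0,"ay": 0,"az": 0,"claw": 1},
    {"tx": -0.18,"ty": 0.97,"tz": 0,"ax": 0,"ay": 0,"az": 0,"claw": 1}
  ]
}}

```text
t: 44.9
tool_pos: [528.2, -43.5, 242.8]
ee_rot: [[1.0, 0.001, -0.001], [0.001, -1.0, 0.0], [-0.001, -0.0, -1.0]]
ft_force: [-0.5, 0.3, -2.5]
opening: 35.2
gripper_force: 71.0
```

Emit:
{"fn": "send_rows", "kwargs": {
  "steps": [
    {"tx": -0.18,"ty": 0.97,"tz": 0,"ax": 0,"ay": 0,"az": 0,"claw": 1},
    {"tx": -0.18,"ty": 0.97,"tz": 0,"ax": 0,"ay": 0,"az": 0,"claw": 1},
    {"tx": -0.18,"ty": 0.97,"tz": 0,"ax": 0,"ay": 0,"az": 0,"claw": 1},
    {"tx": -0.18,"ty": 0.97,"tz": 0,"ax": 0,"ay": 0,"az": 0,"claw": 1},
    {"tx": -0.18,"ty": 0.97,"tz": 0,"ax": 0,"ay": 0,"az": 0,"claw": 1}
  ]
}}

```text
t: 45.4
tool_pos: [510.2, -140.5, 242.9]
ee_rot: [[1.0, 0.001, -0.001], [0.001, -1.0, 0.001], [-0.001, -0.001, -1.0]]
ft_force: [0.6, 0.2, -2.8]
opening: 35.3
gripper_force: 71.0
```

Emit:
{"fn": "send_rows", "kwargs": {
  "steps": [
    {"tx": -0.18,"ty": 0.97,"tz": 0,"ax": 0,"ay": 0,"az": 0,"claw": 1},
    {"tx": -0.18,"ty": 0.97,"tz": 0,"ax": 0,"ay": 0,"az": 0,"claw": 1},
    {"tx": -0.18,"ty": 0.97,"tz": 0,"ax": 0,"ay": 0,"az": 0,"claw": 1},
    {"tx": -0.18,"ty": 0.97,"tz": 0,"ax": 0,"ay": 0,"az": 0,"claw": 1},
    {"tx": -0.18,"ty": 0.97,"tz": 0,"ax": 0,"ay": 0,"az": 0,"claw": 1}
  ]
}}

```text
t: 45.9
tool_pos: [492.2, -237.4, 242.8]
ee_rot: [[1.0, 0.001, -0.001], [0.001, -1.0, 0.001], [-0.001, -0.001, -1.0]]
ft_force: [1.1, -0.0, -2.1]
opening: 35.5
gripper_force: 71.0
```

Emit:
{"fn": "send_rows", "kwargs": {
  "steps": [
    {"tx": -0.18,"ty": 0.97,"tz": 0,"ax": 0,"ay": 0,"az": 0,"claw": 1},
    {"tx": -0.18,"ty": 0.97,"tz": 0,"ax": 0,"ay": 0,"az": 0,"claw": 1},
    {"tx": -0.18,"ty": 0.97,"tz": 0,"ax": 0,"ay": 0,"az": 0,"claw": 1},
    {"tx": -0.18,"ty": 0.97,"tz": 0,"ax": 0,"ay": 0,"az": 0,"claw": 1},
    {"tx": -0.18,"ty": 0.97,"tz": 0,"ax": 0,"ay": 0,"az": 0,"claw": 1}
  ]
}}

```text
t: 46.4
tool_pos: [474.3, -334.5, 242.8]
ee_rot: [[1.0, 0.001, -0.001], [0.001, -1.0, 0.001], [-0.001, -0.001, -1.0]]
ft_force: [-0.1, -0.3, -3.2]
opening: 35.5
gripper_force: 71.0
```

Emit:
{"fn": "send_rows", "kwargs": {
  "steps": [
    {"tx": -0.18,"ty": 0.97,"tz": 0,"ax": 0,"ay": 0,"az": 0,"claw": 1},
    {"tx": -0.18,"ty": 0.97,"tz": 0,"ax": 0,"ay": 0,"az": 0,"claw": 1},
    {"tx": -0.18,"ty": 0.97,"tz": 0,"ax": 0,"ay": 0,"az": 0,"claw": 1},
    {"tx": 0,"ty": 0,"tz": 1,"ax": 0,"ay": 0,"az": 0,"claw": 1},
    {"tx": 0,"ty": 0,"tz": 1,"ax": 0,"ay": 0,"az": 0,"claw": 1}
  ]
}}

```text
t: 46.9
tool_pos: [464.1, -394.1, 203.4]
ee_rot: [[1.0, -0.001, 0.001], [-0.001, -1.0, -0.001], [0.001, 0.001, -1.0]]
ft_force: [-0.3, 0.2, -3.8]
opening: 35.2
gripper_force: 71.0
```

Emit:
{"fn": "send_rows", "kwargs": {
  "steps": [
    {"tx": 0,"ty": 0,"tz": 1,"ax": 0,"ay": 0,"az": 0,"claw": 1},
    {"tx": 0,"ty": 0,"tz": 1,"ax": 0,"ay": 0,"az": 0,"claw": 1},
    {"tx": 0,"ty": 0,"tz": 1,"ax": 0,"ay": 0,"az": 0,"claw": 1},
    {"tx": 0,"ty": 0,"tz": 1,"ax": 0,"ay": 0,"az": 0,"claw": 1},
    {"tx": 0,"ty": 0,"tz": 1,"ax": 0,"ay": 0,"az": 0,"claw": 1}
  ]
}}

```text
t: 47.4
tool_pos: [464.0, -393.0, 102.5]
ee_rot: [[1.0, 0.0, 0.0], [0.0, -1.0, -0.0], [0.0, 0.0, -1.0]]
ft_force: [-0.1, -0.1, -1.6]
opening: 35.5
gripper_force: 71.0
```

Emit:
{"fn": "send_rows", "kwargs": {
  "steps": [
    {"tx": 0,"ty": 0,"tz": 1,"ax": 0,"ay": 0,"az": 0,"claw": 1},
    {"tx": 0,"ty": 0,"tz": 1,"ax": 0,"ay": 0,"az": 0,"claw": 1},
    {"tx": 0,"ty": 0,"tz": 0.5,"ax": 0,"ay": 0,"az": 0,"claw": 1},
    {"tx": 0,"ty": 0,"tz": 0,"ax": 0,"ay": 0,"az": 0,"claw": 1},
    {"tx": 0,"ty": 0,"tz": 0,"ax": 0,"ay": 0,"az": 0,"claw": 1}
  ]
}}

```text
t: 47.9
tool_pos: [464.2, -392.6, 53.7]
ee_rot: [[1.0, 0.0, 0.0], [0.0, -1.0, -0.0], [0.0, 0.0, -1.0]]
ft_force: [0.2, -1.3, -1.7]
opening: 35.1
gripper_force: 71.0
```

Run:
```python
from h import *
st();see('top',['rod_grip','hook_tip','mat'],1);see('side',['rod_grip','hook_tip'],1);st()
```

```text
t 47.9 tcp [ 464.2 -392.6   53.7] yaw 0.0 tilt [ 0. -0.] F [ 0.2 -1.3 -1.7] open 35.1 grip 71.0
top rod_grip 0.61 [ 460.2 -390.4   69.7]
top hook_tip 0.7 [745.2  69.4 162.6]
top mat 0.74 [ 460.6 -392.1   67.5]
side rod_grip 0.88 [ 463.8 -390.7   74.1]
side hook_tip 0.7 [ 681.1 -389.4   38.2]
t 48.25 tcp [ 464.2 -392.2   53.9] yaw 0.0 tilt [ 0. -0.] F [-0.4 -0.7 -3. ] open 35.0 grip 71.0
```

Emit:
{"fn": "send_rows", "kwargs": {
  "steps": [
    {"tx": 0,"ty": 0,"tz": 0.7,"ax": 0,"ay": 0,"az": 0,"claw": 1},
    {"tx": 0,"ty": 0,"tz": 0.5,"ax": 0,"ay": 0,"az": 0,"claw": 1},
    {"tx": 0,"ty": 0,"tz": 0.25,"ax": 0,"ay": 0,"az": 0,"claw": 1},
    {"tx": 0,"ty": 0,"tz": 0.1,"ax": 0,"ay": 0,"az": 0,"claw": 1},
    {"tx": 0,"ty": 0,"tz": 0.05,"ax": 0,"ay": 0,"az": 0,"claw": 1}
  ]
}}

```text
t: 48.75
tool_pos: [462.8, -391.0, 21.3]
ee_rot: [[1.0, 0.0, -0.002], [0.0, -1.0, 0.002], [-0.002, -0.002, -1.0]]
ft_force: [-6.0, 4.4, 13.7]
opening: 35.8
gripper_force: 72.7
```

Emit:
{"fn": "send_rows", "kwargs": {
  "steps": [
    {"tx": 0,"ty": 0,"tz": 0,"ax": 0,"ay": 0,"az": 0,"claw": 1},
    {"tx": 0,"ty": 0,"tz": 0,"ax": 0,"ay": 0,"az": 0,"claw": 0.4},
    {"tx": 0,"ty": 0,"tz": 0,"ax": 0,"ay": 0,"az": 0,"claw": 0.3},
    {"tx": 0,"ty": 0,"tz": 0,"ax": 0,"ay": 0,"az": 0,"claw": 0},
    {"tx": 0,"ty": 0,"tz": 0,"ax": 0,"ay": 0,"az": 0,"claw": 0}
  ]
}}

```text
t: 49.25
tool_pos: [464.1, -392.1, 21.2]
ee_rot: [[1.0, 0.0, 0.0], [0.0, -1.0, -0.0], [0.0, 0.0, -1.0]]
ft_force: [0.4, 0.6, 0.9]
opening: 84.6
gripper_force: 0.0
```

Emit:
{"fn": "send_rows", "kwargs": {
  "steps": [
    {"tx": 0,"ty": 0,"tz": -1,"ax": 0,"ay": 0,"az": 0,"claw": 0},
    {"tx": 0,"ty": 0,"tz": -1,"ax": 0,"ay": 0,"az": 0,"claw": 0},
    {"tx": 0,"ty": 0,"tz": -1,"ax": 0,"ay": 0,"az": 0,"claw": 0},
    {"tx": 0,"ty": 0,"tz": -1,"ax": 0,"ay": 0,"az": 0,"claw": 0},
    {"tx": 0,"ty": 0,"tz": -1,"ax": 0,"ay": 0,"az": 0,"claw": 0}
  ]
}}

```text
t: 49.75
tool_pos: [463.9, -391.9, 122.0]
ee_rot: [[1.0, 0.0, 0.0], [0.0, -1.0, 0.0], [0.0, -0.0, -1.0]]
ft_force: [-0.5, -0.6, 0.2]
opening: 85.2
gripper_force: 0.0
```

Emit:
{"fn": "send_rows", "kwargs": {
  "steps": [
    {"tx": 0,"ty": 0,"tz": -1,"ax": 0,"ay": 0,"az": 0,"claw": 1},
    {"tx": 0,"ty": 0,"tz": -1,"ax": 0,"ay": 0,"az": 0,"claw": 1},
    {"tx": 0,"ty": 0,"tz": -1,"ax": 0,"ay": 0,"az": 0,"claw": 1},
    {"tx": 0,"ty": 0,"tz": -1,"ax": 0,"ay": 0,"az": 0,"claw": 1},
    {"tx": 0,"ty": 0,"tz": -1,"ax": 0,"ay": 0,"az": 0,"claw": 1}
  ]
}}

```text
t: 50.25
tool_pos: [463.9, -391.9, 222.0]
ee_rot: [[1.0, 0.0, -0.0], [0.0, -1.0, 0.0], [-0.0, -0.0, -1.0]]
ft_force: [-0.2, 0.2, -0.2]
opening: 12.1
gripper_force: 0.0
```

Run:
```python
from h import *
st();see('top',['rod_grip','hook_tip','mat'],1);st()
```

```text
t 50.25 tcp [ 463.9 -391.9  222. ] yaw 0.0 tilt [-0.  0.] F [-0.2  0.2 -0.2] open 12.1 grip 0.0
top rod_grip 0.9 [ 459.7 -390.8   39.6]
top hook_tip 0.94 [ 681.  -393.3   11. ]
t 50.45 tcp [ 464.  -392.1  221.3] yaw 0.0 tilt [ 0. -0.] F [ 0.6 -0.1 -0.8] open -0.2 grip 0.0
```

Rod is parked; on to the plunger with the fingers shut.

Emit:
{"fn": "send_rows", "kwargs": {
  "steps": [
    {"tx": 0.126,"ty": -0.993,"tz": 0,"ax": 0,"ay": 0,"az": 0,"claw": 1},
    {"tx": 0.126,"ty": -0.993,"tz": 0,"ax": 0,"ay": 0,"az": 0,"claw": 1},
    {"tx": 0.126,"ty": -0.993,"tz": 0,"ax": 0,"ay": 0,"az": 0,"claw": 1},
    {"tx": 0.126,"ty": -0.993,"tz": 0,"ax": 0,"ay": 0,"az": 0,"claw": 1},
    {"tx": 0.126,"ty": -0.993,"tz": 0,"ax": 0,"ay": 0,"az": 0,"claw": 1}
  ]
}}

```text
t: 50.95
tool_pos: [476.5, -290.2, 221.0]
ee_rot: [[1.0, 0.001, -0.0], [0.001, -1.0, 0.001], [-0.0, -0.001, -1.0]]
ft_force: [0.8, 0.1, -0.1]
opening: 0.3
gripper_force: 0.0
```

Emit:
{"fn": "send_rows", "kwargs": {
  "steps": [
    {"tx": 0.126,"ty": -0.993,"tz": 0,"ax": 0,"ay": 0,"az": 0,"claw": 1},
    {"tx": 0.126,"ty": -0.993,"tz": 0,"ax": 0,"ay": 0,"az": 0,"claw": 1},
    {"tx": 0.126,"ty": -0.993,"tz": 0,"ax": 0,"ay": 0,"az": 0,"claw": 1},
    {"tx": 0.126,"ty": -0.993,"tz": 0,"ax": 0,"ay": 0,"az": 0,"claw": 1},
    {"tx": 0.126,"ty": -0.993,"tz": 0,"ax": 0,"ay": 0,"az": 0,"claw": 1}
  ]
}}

```text
t: 51.45
tool_pos: [488.9, -191.0, 221.2]
ee_rot: [[1.0, 0.001, -0.0], [0.001, -1.0, 0.0], [-0.0, -0.0, -1.0]]
ft_force: [-0.1, 0.2, -0.3]
opening: 0.4
gripper_force: 0.0
```

Emit:
{"fn": "send_rows", "kwargs": {
  "steps": [
    {"tx": 0.126,"ty": -0.993,"tz": 0,"ax": 0,"ay": 0,"az": 0,"claw": 1},
    {"tx": 0.126,"ty": -0.993,"tz": 0,"ax": 0,"ay": 0,"az": 0,"claw": 1},
    {"tx": 0.126,"ty": -0.993,"tz": 0,"ax": 0,"ay": 0,"az": 0,"claw": 1},
    {"tx": 0.126,"ty": -0.993,"tz": 0,"ax": 0,"ay": 0,"az": 0,"claw": 1},
    {"tx": 0.126,"ty": -0.993,"tz": 0,"ax": 0,"ay": 0,"az": 0,"claw": 1}
  ]
}}

```text
t: 51.95
tool_pos: [501.2, -91.8, 221.2]
ee_rot: [[1.0, 0.001, -0.0], [0.001, -1.0, 0.0], [-0.0, -0.0, -1.0]]
ft_force: [-0.2, 0.3, -0.3]
opening: 0.1
gripper_force: 0.0
```

Emit:
{"fn": "send_rows", "kwargs": {
  "steps": [
    {"tx": 0.126,"ty": -0.993,"tz": 0,"ax": 0,"ay": 0,"az": 0,"claw": 1},
    {"tx": 0.126,"ty": -0.993,"tz": 0,"ax": 0,"ay": 0,"az": 0,"claw": 1},
    {"tx": 0.126,"ty": -0.993,"tz": 0,"ax": 0,"ay": 0,"az": 0,"claw": 1},
    {"tx": 0.126,"ty": -0.993,"tz": 0,"ax": 0,"ay": 0,"az": 0,"claw": 1},
    {"tx": 0.126,"ty": -0.993,"tz": 0,"ax": 0,"ay": 0,"az": 0,"claw": 1}
  ]
}}

```text
t: 52.45
tool_pos: [513.5, 7.4, 221.3]
ee_rot: [[1.0, 0.001, -0.0], [0.001, -1.0, 0.0], [-0.0, -0.0, -1.0]]
ft_force: [0.3, 0.3, -0.2]
opening: 0.2
gripper_force: 0.0
```

Emit:
{"fn": "send_rows", "kwargs": {
  "steps": [
    {"tx": 0.126,"ty": -0.993,"tz": 0,"ax": 0,"ay": 0,"az": 0,"claw": 1},
    {"tx": 0.126,"ty": -0.993,"tz": 0,"ax": 0,"ay": 0,"az": 0,"claw": 1},
    {"tx": 0.126,"ty": -0.993,"tz": 0,"ax": 0,"ay": 0,"az": 0,"claw": 1},
    {"tx": 0.126,"ty": -0.993,"tz": 0,"ax": 0,"ay": 0,"az": 0,"claw": 1},
    {"tx": 0.126,"ty": -0.993,"tz": 0,"ax": 0,"ay": 0,"az": 0,"claw": 1}
  ]
}}

```text
t: 52.95
tool_pos: [525.8, 106.6, 221.2]
ee_rot: [[1.0, 0.001, -0.0], [0.001, -1.0, 0.0], [-0.0, -0.0, -1.0]]
ft_force: [1.0, 0.1, -0.1]
opening: 0.2
gripper_force: 0.0
```

Emit:
{"fn": "send_rows", "kwargs": {
  "steps": [
    {"tx": 0.126,"ty": -0.993,"tz": 0,"ax": 0,"ay": 0,"az": 0,"claw": 1},
    {"tx": 0.126,"ty": -0.993,"tz": 0,"ax": 0,"ay": 0,"az": 0,"claw": 1},
    {"tx": 0.126,"ty": -0.993,"tz": 0,"ax": 0,"ay": 0,"az": 0,"claw": 1},
    {"tx": 0.126,"ty": -0.993,"tz": 0,"ax": 0,"ay": 0,"az": 0,"claw": 1},
    {"tx": 0.126,"ty": -0.993,"tz": 0,"ax": 0,"ay": 0,"az": 0,"claw": 1}
  ]
}}

```text
t: 53.45
tool_pos: [538.2, 205.8, 221.3]
ee_rot: [[1.0, 0.001, -0.0], [0.001, -1.0, 0.0], [-0.0, -0.0, -1.0]]
ft_force: [-0.0, -0.1, 0.0]
opening: 0.2
gripper_force: 0.0
```

Emit:
{"fn": "send_rows", "kwargs": {
  "steps": [
    {"tx": 0.126,"ty": -0.993,"tz": 0,"ax": 0,"ay": 0,"az": 0,"claw": 1},
    {"tx": 0.126,"ty": -0.993,"tz": 0,"ax": 0,"ay": 0,"az": 0,"claw": 1},
    {"tx": 0.126,"ty": -0.993,"tz": 0,"ax": 0,"ay": 0,"az": 0,"claw": 1},
    {"tx": 0.126,"ty": -0.993,"tz": 0,"ax": 0,"ay": 0,"az": 0,"claw": 1},
    {"tx": 0.126,"ty": -0.993,"tz": 0,"ax": 0,"ay": 0,"az": 0,"claw": 1}
  ]
}}

```text
t: 53.95
tool_pos: [551.2, 304.9, 221.3]
ee_rot: [[1.0, 0.001, -0.0], [0.001, -1.0, 0.0], [-0.0, -0.0, -1.0]]
ft_force: [-0.4, 0.6, -0.3]
opening: 0.2
gripper_force: 0.0
```

Emit:
{"fn": "send_rows", "kwargs": {
  "steps": [
    {"tx": 0.126,"ty": -0.993,"tz": 0,"ax": 0,"ay": 0,"az": 0,"claw": 1},
    {"tx": 0.126,"ty": -0.993,"tz": 0,"ax": 0,"ay": 0,"az": 0,"claw": 1},
    {"tx": 0.126,"ty": -0.993,"tz": 0,"ax": 0,"ay": 0,"az": 0,"claw": 1},
    {"tx": 0.126,"ty": -0.993,"tz": 0,"ax": 0,"ay": 0,"az": 0,"claw": 1},
    {"tx": 0,"ty": 0,"tz": 0,"ax": 0,"ay": 0,"az": 0,"claw": 1}
  ]
}}

```text
t: 54.45
tool_pos: [562.4, 385.7, 221.1]
ee_rot: [[1.0, 0.002, 0.001], [0.002, -1.0, 0.001], [0.001, -0.001, -1.0]]
ft_force: [0.2, -0.3, -0.6]
opening: -0.1
gripper_force: 0.0
```

Run:
```python
from h import *
st();see('wrist',['plunger_top'],1);see('side',['plunger_top'],1);st()
```

```text
t 54.45 tcp [562.4 385.7 221.1] yaw 0.1 tilt [0. 0.] F [ 0.2 -0.3 -0.6] open -0.1 grip 0.0
wrist plunger_top 0.66 [557.2 376.5 172.6]
side plunger_top 0.76 [565.4 385.5 174.1]
t 54.65 tcp [561.9 382.  221.1] yaw -0.0 tilt [-0. -0.] F [-0.1 -0.7 -0.4] open 0.0 grip 0.0
```

Emit:
{"fn": "send_rows", "kwargs": {
  "steps": [
    {"tx": 0,"ty": 0,"tz": 1,"ax": 0,"ay": 0,"az": 0,"claw": 1},
    {"tx": 0,"ty": 0,"tz": 1,"ax": 0,"ay": 0,"az": 0,"claw": 1},
    {"tx": 0,"ty": 0,"tz": 0.4,"ax": 0,"ay": 0,"az": 0,"claw": 1},
    {"tx": 0,"ty": 0,"tz": 0.2,"ax": 0,"ay": 0,"az": 0,"claw": 1},
    {"tx": 0,"ty": 0,"tz": 0.2,"ax": 0,"ay": 0,"az": 0,"claw": 1}
  ]
}}

```text
t: 55.15
tool_pos: [562.3, 382.0, 166.1]
ee_rot: [[1.0, -0.0, 0.0], [-0.0, -1.0, -0.0], [0.0, 0.0, -1.0]]
ft_force: [-1.3, -2.5, 4.0]
opening: 0.3
gripper_force: 2.0
```

Emit:
{"fn": "send_rows", "kwargs": {
  "steps": [
    {"tx": 0,"ty": 0,"tz": 0.2,"ax": 0,"ay": 0,"az": 0,"claw": 1},
    {"tx": 0,"ty": 0,"tz": 0.2,"ax": 0,"ay": 0,"az": 0,"claw": 1},
    {"tx": 0,"ty": 0,"tz": 0,"ax": 0,"ay": 0,"az": 0,"claw": 1}
  ]
}}

```text
t: 55.45
tool_pos: [562.6, 382.4, 158.8]
ee_rot: [[1.0, 0.0, 0.001], [0.0, -1.0, 0.0], [0.001, -0.0, -1.0]]
ft_force: [-4.3, -4.0, 12.0]
opening: 0.1
gripper_force: 6.0
```

Emit:
{"fn": "send_rows", "kwargs": {
  "steps": [
    {"tx": 0,"ty": 0,"tz": 0.1,"ax": 0,"ay": 0,"az": 0,"claw": 1},
    {"tx": 0,"ty": 0,"tz": 0.1,"ax": 0,"ay": 0,"az": 0,"claw": 1},
    {"tx": 0,"ty": 0,"tz": 0,"ax": 0,"ay": 0,"az": 0,"claw": 1}
  ]
}}

```text
t: 55.75
tool_pos: [562.6, 382.5, 155.7]
ee_rot: [[1.0, 0.0, 0.002], [0.0, -1.0, 0.0], [0.002, -0.0, -1.0]]
ft_force: [-4.4, -4.8, 15.1]
opening: 0.3
gripper_force: 7.4
```

Past the first stop and into the second. A bit more to reach its end, then release.

Emit:
{"fn": "send_rows", "kwargs": {
  "steps": [
    {"tx": 0,"ty": 0,"tz": 0.15,"ax": 0,"ay": 0,"az": 0,"claw": 1},
    {"tx": 0,"ty": 0,"tz": 0.15,"ax": 0,"ay": 0,"az": 0,"claw": 1},
    {"tx": 0,"ty": 0,"tz": 0,"ax": 0,"ay": 0,"az": 0,"claw": 1}
  ]
}}

```text
t: 56.05
tool_pos: [562.8, 382.6, 152.8]
ee_rot: [[1.0, 0.0, 0.003], [0.0, -1.0, 0.001], [0.003, -0.001, -1.0]]
ft_force: [-10.3, -7.1, 30.9]
opening: 0.0
gripper_force: 15.4
```

Emit:
{"fn": "send_rows", "kwargs": {
  "steps": [
    {"tx": 0,"ty": 0,"tz": 0.05,"ax": 0,"ay": 0,"az": 0,"claw": 1},
    {"tx": 0,"ty": 0,"tz": 0,"ax": 0,"ay": 0,"az": 0,"claw": 1},
    {"tx": 0,"ty": 0,"tz": 0,"ax": 0,"ay": 0,"az": 0,"claw": 1}
  ]
}}

```text
t: 56.35
tool_pos: [562.8, 382.6, 152.7]
ee_rot: [[1.0, 0.0, 0.004], [0.0, -1.0, 0.001], [0.004, -0.001, -1.0]]
ft_force: [-10.7, -8.1, 35.8]
opening: -0.0
gripper_force: 17.8
```

Emit:
{"fn": "send_rows", "kwargs": {
  "steps": [
    {"tx": 0,"ty": 0,"tz": -0.3,"ax": 0,"ay": 0,"az": 0,"claw": 1},
    {"tx": 0,"ty": 0,"tz": -0.5,"ax": 0,"ay": 0,"az": 0,"claw": 1},
    {"tx": 0,"ty": 0,"tz": -0.6,"ax": 0,"ay": 0,"az": 0,"claw": 1},
    {"tx": 0,"ty": 0,"tz": -0.6,"ax": 0,"ay": 0,"az": 0,"claw": 1},
    {"tx": 0,"ty": 0,"tz": -1,"ax": 0,"ay": 0,"az": 0,"claw": 1}
  ]
}}

```text
t: 56.85
tool_pos: [561.6, 382.5, 205.9]
ee_rot: [[1.0, 0.0, -0.002], [0.0, -1.0, -0.0], [-0.002, 0.0, -1.0]]
ft_force: [-0.5, 0.5, -0.1]
opening: 0.0
gripper_force: 0.0
```

Emit:
{"fn": "send_rows", "kwargs": {
  "steps": [
    {"tx": 0,"ty": 0,"tz": -0.6,"ax": 0,"ay": 0,"az": 0,"claw": 0},
    {"tx": 0,"ty": 0,"tz": 0,"ax": 0,"ay": 0,"az": 0,"claw": 0},
    {"tx": 0,"ty": 0,"tz": 0,"ax": 0,"ay": 0,"az": 0,"claw": 0}
  ]
}}

```text
t: 57.15
tool_pos: [562.1, 382.7, 218.1]
ee_rot: [[1.0, 0.0, 0.0], [0.0, -1.0, 0.0], [0.0, -0.0, -1.0]]
ft_force: [-0.1, -0.6, 0.3]
opening: 43.3
gripper_force: 0.0
```

Run:
```python
from h import *
st();see('wrist',['plunger_top'],1);see('side',['plunger_top','rod_grip','hook_tip','lug_top'],1);see('top',['rod_grip','hook_tip','lug_top','jar0_mid','jar1_mid','jar2_mid','jar3_mid'],1);st()
```

```text
t 57.15 tcp [562.1 382.7 218.1] yaw 0.0 tilt [0. 0.] F [-0.1 -0.6  0.3] open 43.3 grip 0.0
wrist plunger_top 0.84 [557.9 380.3 171.4]
side plunger_top 0.54 [562.  385.3 174.9]
side rod_grip 0.68 [ 462.2 -390.4   40.5]
side hook_tip 0.89 [ 679.3 -388.2    9.3]
side lug_top 0.53 [749.3  76.2 166.6]
top rod_grip 0.9 [ 457.2 -390.9   39.6]
top hook_tip 0.73 [ 680.5 -396.4   11.7]
top lug_top 0.62 [745.5  71.4 166.2]
top jar0_mid 0.75 [542.2  36.9  40.2]
top jar1_mid 0.74 [ 558.  -138.    40.8]
top jar2_mid 0.57 [553.3 -55.7  45.6]
top jar3_mid 0.81 [551.5 106.2  43.2]
t 57.9 tcp [562.1 382.6 218.4] yaw 0.0 tilt [0. 0.] F [-0.3  0.  -0. ] open 85.6 grip 0.0
```

Jar 0 now reads (542,37), so it seems to have been knocked. I'll look on the way.

Emit:
{"fn": "send_rows", "kwargs": {
  "steps": [
    {"tx": -0.23,"ty": 0.965,"tz": 0,"ax": 0,"ay": 0,"az": 0,"claw": 0},
    {"tx": -0.23,"ty": 0.965,"tz": 0,"ax": 0,"ay": 0,"az": 0,"claw": 0},
    {"tx": -0.23,"ty": 0.965,"tz": 0,"ax": 0,"ay": 0,"az": 0,"claw": 0},
    {"tx": -0.23,"ty": 0.965,"tz": 0,"ax": 0,"ay": 0,"az": 0,"claw": 0},
    {"tx": -0.23,"ty": 0.965,"tz": 0,"ax": 0,"ay": 0,"az": 0,"claw": 0}
  ]
}}

```text
t: 58.4
tool_pos: [538.9, 285.3, 218.4]
ee_rot: [[1.0, 0.0, 0.0], [0.0, -1.0, 0.0], [0.0, -0.0, -1.0]]
ft_force: [0.1, -0.9, -0.6]
opening: 85.8
gripper_force: 0.0
```

Emit:
{"fn": "send_rows", "kwargs": {
  "steps": [
    {"tx": -0.23,"ty": 0.965,"tz": 0,"ax": 0,"ay": 0,"az": 0,"claw": 0},
    {"tx": -0.23,"ty": 0.965,"tz": 0,"ax": 0,"ay": 0,"az": 0,"claw": 0},
    {"tx": -0.23,"ty": 0.965,"tz": 0,"ax": 0,"ay": 0,"az": 0,"claw": 0},
    {"tx": -0.23,"ty": 0.965,"tz": 0,"ax": 0,"ay": 0,"az": 0,"claw": 0},
    {"tx": -0.23,"ty": 0.965,"tz": 0,"ax": 0,"ay": 0,"az": 0,"claw": 0}
  ]
}}

```text
t: 58.9
tool_pos: [515.8, 188.1, 218.4]
ee_rot: [[1.0, 0.0, 0.0], [0.0, -1.0, 0.0], [0.0, -0.0, -1.0]]
ft_force: [0.1, -0.5, -0.3]
opening: 85.5
gripper_force: 0.0
```

Emit:
{"fn": "send_rows", "kwargs": {
  "steps": [
    {"tx": -0.23,"ty": 0.965,"tz": 0,"ax": 0,"ay": 0,"az": 0,"claw": 0},
    {"tx": -0.23,"ty": 0.965,"tz": 0,"ax": 0,"ay": 0,"az": 0,"claw": 0},
    {"tx": -0.23,"ty": 0.965,"tz": 0,"ax": 0,"ay": 0,"az": 0,"claw": 0},
    {"tx": -0.23,"ty": 0.965,"tz": 0,"ax": 0,"ay": 0,"az": 0,"claw": 0},
    {"tx": -0.23,"ty": 0.965,"tz": 0,"ax": 0,"ay": 0,"az": 0,"claw": 0}
  ]
}}

```text
t: 59.4
tool_pos: [492.7, 91.7, 218.4]
ee_rot: [[1.0, 0.0, 0.0], [0.0, -1.0, 0.0], [0.0, -0.0, -1.0]]
ft_force: [-0.1, -0.4, 0.6]
opening: 85.4
gripper_force: 0.0
```

Emit:
{"fn": "send_rows", "kwargs": {
  "steps": [
    {"tx": -0.23,"ty": 0.965,"tz": 0,"ax": 0,"ay": 0,"az": 0,"claw": 0},
    {"tx": -0.23,"ty": 0.965,"tz": 0,"ax": 0,"ay": 0,"az": 0,"claw": 0},
    {"tx": -0.23,"ty": 0.965,"tz": 0,"ax": 0,"ay": 0,"az": 0,"claw": 0},
    {"tx": 0,"ty": 0,"tz": 0,"ax": 0,"ay": 0,"az": 0,"claw": 0}
  ]
}}

```text
t: 59.8
tool_pos: [478.5, 33.0, 218.4]
ee_rot: [[1.0, -0.002, -0.0], [-0.002, -1.0, -0.001], [-0.0, 0.001, -1.0]]
ft_force: [-0.2, -0.3, -0.1]
opening: 85.5
gripper_force: 0.0
```

Run:
```python
from h import *
st();see('wrist',['jar0_mid','jar2_mid','jar3_mid','tray'],1,'w7.png');see('side',['jar0_mid','jar2_mid','jar3_mid'],1);st()
```

```text
t 59.8 tcp [478.5  33.  218.4] yaw -0.1 tilt [-0. -0.] F [-0.2 -0.3 -0.1] open 85.5 grip 0.0
wrist jar0_mid 0.73 [540.3  40.7  42.3]
wrist jar3_mid 0.89 [552.  102.5  40.9]
wrist tray 0.77 [554.4 -16.    0.8]
side jar0_mid 0.79 [546.7  39.1  41. ]
side jar2_mid 0.75 [555.  -50.8  44.3]
side jar3_mid 0.96 [552.8 104.4  37.6]
t 60.25 tcp [479.4  35.7 218.3] yaw 0.1 tilt [-0.  0.] F [ 1.3 -0.2 -0.4] open 85.5 grip 0.0
```

View pics/w7.png

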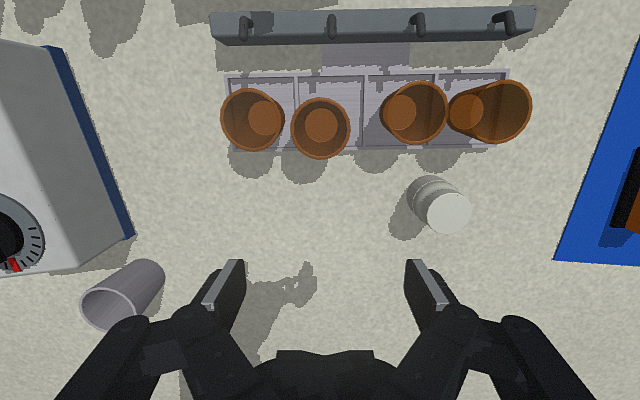

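The jar at (320,127) stands upright but has been shoved into the front-left corner of its bay. I'll re-centre it.

Emit:
{"fn": "send_rows", "kwargs": {
  "steps": [
    {"tx": 0,"ty": 0,"tz": 0.25,"ax": 0,"ay": 0,"az": -1,"claw": 0},
    {"tx": 0,"ty": 0,"tz": 0.25,"ax": 0,"ay": 0,"az": -1,"claw": 0},
    {"tx": 0,"ty": 0,"tz": 0.25,"ax": 0,"ay": 0,"az": -1,"claw": 0},
    {"tx": 0,"ty": 0,"tz": 0.25,"ax": 0,"ay": 0,"az": -1,"claw": 0},
    {"tx": 0,"ty": 0,"tz": 0.25,"ax": 0,"ay": 0,"az": -1,"claw": 0}
  ]
}}

```text
t: 60.75
tool_pos: [479.5, 35.5, 193.1]
ee_rot: [[0.863, 0.504, 0.0], [0.504, -0.863, 0.0], [0.0, -0.0, -1.0]]
ft_force: [0.6, 0.4, 0.1]
opening: 85.4
gripper_force: 0.0
```

Emit:
{"fn": "send_rows", "kwargs": {
  "steps": [
    {"tx": 0,"ty": 0,"tz": 0.25,"ax": 0,"ay": 0,"az": -1,"claw": 0},
    {"tx": 0,"ty": 0,"tz": 0.25,"ax": 0,"ay": 0,"az": -1,"claw": 0},
    {"tx": 0,"ty": 0,"tz": 0.25,"ax": 0,"ay": 0,"az": -1,"claw": 0},
    {"tx": 0,"ty": 0,"tz": 0.25,"ax": 0,"ay": 0,"az": -1,"claw": 0},
    {"tx": 0,"ty": 0,"tz": 0.25,"ax": 0,"ay": 0,"az": -1,"claw": 0}
  ]
}}

```text
t: 61.25
tool_pos: [479.5, 35.5, 168.1]
ee_rot: [[0.496, 0.869, 0.0], [0.869, -0.496, 0.0], [0.0, -0.0, -1.0]]
ft_force: [-0.8, 0.1, -0.4]
opening: 85.6
gripper_force: 0.0
```

Emit:
{"fn": "send_rows", "kwargs": {
  "steps": [
    {"tx": 0,"ty": 0,"tz": 0.25,"ax": 0,"ay": 0,"az": -1,"claw": 0},
    {"tx": 0,"ty": 0,"tz": 0.25,"ax": 0,"ay": 0,"az": -1,"claw": 0},
    {"tx": 0,"ty": 0,"tz": 0.25,"ax": 0,"ay": 0,"az": -1,"claw": 0},
    {"tx": 0,"ty": 0,"tz": 0.25,"ax": 0,"ay": 0,"az": -1,"claw": 0},
    {"tx": 0,"ty": 0,"tz": 0.25,"ax": 0,"ay": 0,"az": -1,"claw": 0}
  ]
}}

```text
t: 61.75
tool_pos: [479.5, 35.5, 143.1]
ee_rot: [[-0.005, 1.0, 0.0], [1.0, 0.005, 0.0], [0.0, 0.0, -1.0]]
ft_force: [-0.3, 1.0, -0.3]
opening: 85.3
gripper_force: 0.0
```

Emit:
{"fn": "send_rows", "kwargs": {
  "steps": [
    {"tx": 0.17,"ty": 0.8,"tz": 0,"ax": 0,"ay": 0,"az": 0,"claw": 0},
    {"tx": 0,"ty": 0.8,"tz": 0,"ax": 0,"ay": 0,"az": 0,"claw": 0},
    {"tx": 0,"ty": 0.8,"tz": 0,"ax": 0,"ay": 0,"az": 0,"claw": 0},
    {"tx": 0,"ty": 0.8,"tz": 0,"ax": 0,"ay": 0,"az": 0,"claw": 0},
    {"tx": 0,"ty": 0,"tz": 0,"ax": 0,"ay": 0,"az": 0,"claw": 0}
  ]
}}

```text
t: 62.25
tool_pos: [545.9, 38.8, 143.5]
ee_rot: [[-0.001, 1.0, 0.003], [1.0, 0.001, 0.0], [0.0, 0.003, -1.0]]
ft_force: [-0.3, 0.5, -0.1]
opening: 85.5
gripper_force: 0.0
```

Run:
```python
from h import *
st();_,p=see('wrist',['jar0_mid','jar3_mid'],2,'w8.png');s=st()
```

```text
t 62.25 tcp [545.9  38.8 143.5] yaw 90.0 tilt [0. 0.] F [-0.3  0.5 -0.1] open 85.5 grip 0.0
wrist jar0_mid 0.74 [537.2  40.3  40.6]
wrist jar3_mid 0.72 [552.6 -13.4   0.4]
wrist jar3_mid 0.69 [547.3 106.1  42. ]
t 62.4 tcp [542.2  38.8 143. ] yaw 90.0 tilt [-0.  0.] F [-0.7  0.3 -0.1] open 85.0 grip 0.0
```

Emit:
{"fn": "send_rows", "kwargs": {
  "steps": [
    {"tx": 0,"ty": -0.05,"tz": 1,"ax": 0,"ay": 0,"az": 0,"claw": 0},
    {"tx": 0,"ty": 0,"tz": 1,"ax": 0,"ay": 0,"az": 0,"claw": 0},
    {"tx": 0,"ty": 0,"tz": 1,"ax": 0,"ay": 0,"az": 0,"claw": 0},
    {"tx": 0,"ty": 0,"tz": 1,"ax": 0,"ay": 0,"az": 0,"claw": 0},
    {"tx": 0,"ty": 0,"tz": 1,"ax": 0,"ay": 0,"az": 0,"claw": 0}
  ]
}}

```text
t: 62.9
tool_pos: [541.1, 38.7, 42.7]
ee_rot: [[-0.0, 1.0, -0.001], [1.0, 0.0, 0.0], [0.0, -0.001, -1.0]]
ft_force: [-0.6, -0.9, -0.1]
opening: 85.4
gripper_force: 0.0
```

Emit:
{"fn": "send_rows", "kwargs": {
  "steps": [
    {"tx": 0,"ty": 0,"tz": 0.2,"ax": 0,"ay": 0,"az": 0,"claw": 0},
    {"tx": 0,"ty": 0,"tz": 0,"ax": 0,"ay": 0,"az": 0,"claw": 1},
    {"tx": 0,"ty": 0,"tz": 0,"ax": 0,"ay": 0,"az": 0,"claw": 1},
    {"tx": 0,"ty": 0,"tz": 0,"ax": 0,"ay": 0,"az": 0,"claw": 1},
    {"tx": 0,"ty": 0,"tz": 0,"ax": 0,"ay": 0,"az": 0,"claw": 1}
  ],
  "squeeze": 40
}}

```text
t: 63.4
tool_pos: [542.6, 38.6, 40.5]
ee_rot: [[-0.0, 1.0, 0.001], [1.0, 0.0, 0.0], [0.0, 0.001, -1.0]]
ft_force: [-2.0, 0.2, 6.7]
opening: 58.7
gripper_force: 43.1
```

Emit:
{"fn": "send_rows", "kwargs": {
  "steps": [
    {"tx": 0,"ty": 0,"tz": -0.8,"ax": 0,"ay": 0,"az": 0,"claw": 1},
    {"tx": -0.4,"ty": 0.3,"tz": 0,"ax": 0,"ay": 0,"az": 0,"claw": 1},
    {"tx": -0.4,"ty": 0.3,"tz": 0,"ax": 0,"ay": 0,"az": 0,"claw": 1},
    {"tx": 0,"ty": 0,"tz": 0.4,"ax": 0,"ay": 0,"az": 0,"claw": 1},
    {"tx": 0,"ty": 0,"tz": 0.35,"ax": 0,"ay": 0,"az": 0,"claw": 1}
  ]
}}

```text
t: 63.9
tool_pos: [554.6, 22.0, 39.7]
ee_rot: [[0.001, 1.0, -0.0], [1.0, -0.001, 0.0], [0.0, -0.0, -1.0]]
ft_force: [-4.5, -0.1, 51.7]
opening: 58.3
gripper_force: 45.9
```

Emit:
{"fn": "send_rows", "kwargs": {
  "steps": [
    {"tx": 0,"ty": 0,"tz": 0.04,"ax": 0,"ay": 0,"az": 0,"claw": 1},
    {"tx": 0,"ty": 0,"tz": 0,"ax": 0,"ay": 0,"az": 0,"claw": 1}
  ]
}}

```text
t: 64.1
tool_pos: [554.5, 22.1, 39.6]
ee_rot: [[-0.0, 1.0, 0.0], [1.0, 0.0, -0.001], [-0.001, 0.0, -1.0]]
ft_force: [-1.5, -2.9, 11.7]
opening: 58.8
gripper_force: 44.1
```

Emit:
{"fn": "send_rows", "kwargs": {
  "steps": [
    {"tx": 0,"ty": 0,"tz": 0,"ax": 0,"ay": 0,"az": 0,"claw": 0.12},
    {"tx": 0,"ty": 0,"tz": 0,"ax": 0,"ay": 0,"az": 0,"claw": 0.12},
    {"tx": 0,"ty": 0,"tz": 0,"ax": 0,"ay": 0,"az": 0,"claw": 0.12},
    {"tx": 0,"ty": 0,"tz": -0.6,"ax": 0,"ay": 0,"az": 0,"claw": 0.12},
    {"tx": 0,"ty": 0,"tz": -1,"ax": 0,"ay": 0,"az": 0,"claw": 0.12}
  ]
}}

```text
t: 64.6
tool_pos: [553.0, 22.7, 71.0]
ee_rot: [[-0.0, 1.0, -0.003], [1.0, 0.0, 0.0], [0.0, -0.003, -1.0]]
ft_force: [0.2, 0.8, -0.1]
opening: 74.8
gripper_force: 0.0
```

Emit:
{"fn": "send_rows", "kwargs": {
  "steps": [
    {"tx": 0,"ty": 0,"tz": -1,"ax": 0,"ay": 0,"az": 0,"claw": 0.12},
    {"tx": 0,"ty": 0,"tz": -1,"ax": 0,"ay": 0,"az": 0,"claw": 0},
    {"tx": 0,"ty": 0,"tz": -1,"ax": 0,"ay": 0,"az": 0,"claw": 0},
    {"tx": 0,"ty": 0,"tz": -1,"ax": 0,"ay": 0,"az": 0,"claw": 0},
    {"tx": 0,"ty": 0,"tz": -1,"ax": 0,"ay": 0,"az": 0,"claw": 0}
  ]
}}

```text
t: 65.1
tool_pos: [554.2, 22.7, 173.0]
ee_rot: [[-0.0, 1.0, 0.0], [1.0, 0.0, 0.0], [0.0, 0.0, -1.0]]
ft_force: [-0.4, 0.3, 0.7]
opening: 85.3
gripper_force: 0.0
```

Run:
```python
from h import *
st();see('side',['jar0_mid','jar2_mid','jar3_mid'],1);see('top',['jar0_mid','jar2_mid','jar3_mid','jar1_mid'],1);st()
```

```text
t 65.1 tcp [554.2  22.7 173. ] yaw 90.0 tilt [0. 0.] F [-0.4  0.3  0.7] open 85.3 grip 0.0
side jar0_mid 0.67 [555.6  22.9  40.4]
side jar2_mid 0.68 [ 537.2 -383.2   -2.3]
side jar3_mid 0.71 [548.1 107.3  41.3]
top jar2_mid 0.41 [553.8 -60.1  42.5]
top jar1_mid 0.51 [ 559.  -139.2   40.4]
t 65.55 tcp [553.6  22.6 170.5] yaw 90.0 tilt [-0.  0.] F [-0.3  1.3  0.3] open 85.4 grip 0.0
```

Emit:
{"fn": "send_rows", "kwargs": {
  "steps": [
    {"tx": 0,"ty": 0,"tz": -0.15,"ax": 0,"ay": 0,"az": 1,"claw": 0},
    {"tx": 0,"ty": 0,"tz": -0.15,"ax": 0,"ay": 0,"az": 1,"claw": 0},
    {"tx": 0,"ty": 0,"tz": -0.15,"ax": 0,"ay": 0,"az": 1,"claw": 0},
    {"tx": 0,"ty": 0,"tz": -0.15,"ax": 0,"ay": 0,"az": 1,"claw": 0},
    {"tx": 0,"ty": 0,"tz": -0.15,"ax": 0,"ay": 0,"az": 1,"claw": 0}
  ]
}}

```text
t: 66.05
tool_pos: [554.0, 22.6, 185.9]
ee_rot: [[0.504, 0.864, -0.001], [0.864, -0.504, 0.0], [-0.001, -0.001, -1.0]]
ft_force: [-0.2, 0.3, 0.6]
opening: 85.4
gripper_force: 0.0
```

Emit:
{"fn": "send_rows", "kwargs": {
  "steps": [
    {"tx": 0,"ty": 0,"tz": -0.15,"ax": 0,"ay": 0,"az": 1,"claw": 0},
    {"tx": 0,"ty": 0,"tz": -0.15,"ax": 0,"ay": 0,"az": 1,"claw": 0},
    {"tx": 0,"ty": 0,"tz": -0.15,"ax": 0,"ay": 0,"az": 1,"claw": 0},
    {"tx": 0,"ty": 0,"tz": -0.15,"ax": 0,"ay": 0,"az": 1,"claw": 0},
    {"tx": 0,"ty": 0,"tz": -0.15,"ax": 0,"ay": 0,"az": 1,"claw": 0}
  ]
}}

```text
t: 66.55
tool_pos: [553.9, 22.6, 200.8]
ee_rot: [[0.868, 0.496, -0.002], [0.496, -0.868, 0.0], [-0.001, -0.001, -1.0]]
ft_force: [0.2, 0.9, 0.2]
opening: 85.4
gripper_force: 0.0
```

Emit:
{"fn": "send_rows", "kwargs": {
  "steps": [
    {"tx": 0,"ty": 0,"tz": -0.15,"ax": 0,"ay": 0,"az": 1,"claw": 0},
    {"tx": 0,"ty": 0,"tz": -0.15,"ax": 0,"ay": 0,"az": 1,"claw": 0},
    {"tx": 0,"ty": 0,"tz": -0.15,"ax": 0,"ay": 0,"az": 1,"claw": 0},
    {"tx": 0,"ty": 0,"tz": -0.15,"ax": 0,"ay": 0,"az": 1,"claw": 0},
    {"tx": 0,"ty": 0,"tz": -0.15,"ax": 0,"ay": 0,"az": 1,"claw": 0}
  ]
}}

```text
t: 67.05
tool_pos: [553.9, 22.6, 215.8]
ee_rot: [[1.0, -0.004, -0.002], [-0.004, -1.0, 0.0], [-0.002, -0.0, -1.0]]
ft_force: [-0.1, -0.3, -0.1]
opening: 85.4
gripper_force: 0.0
```

Emit:
{"fn": "send_rows", "kwargs": {
  "steps": [
    {"tx": -0.21,"ty": 0.98,"tz": 0,"ax": 0,"ay": 0,"az": 0,"claw": 0},
    {"tx": -0.21,"ty": 0.98,"tz": 0,"ax": 0,"ay": 0,"az": 0,"claw": 0},
    {"tx": -0.21,"ty": 0.98,"tz": 0,"ax": 0,"ay": 0,"az": 0,"claw": 0},
    {"tx": -0.21,"ty": 0.98,"tz": 0,"ax": 0,"ay": 0,"az": 0,"claw": 0},
    {"tx": -0.21,"ty": 0.98,"tz": 0,"ax": 0,"ay": 0,"az": 0,"claw": 0}
  ]
}}

```text
t: 67.55
tool_pos: [532.8, -76.1, 215.8]
ee_rot: [[1.0, 0.0, -0.001], [0.0, -1.0, 0.0], [-0.001, -0.0, -1.0]]
ft_force: [0.1, -0.1, 0.6]
opening: 85.5
gripper_force: 0.0
```

Emit:
{"fn": "send_rows", "kwargs": {
  "steps": [
    {"tx": -0.21,"ty": 0.98,"tz": 0,"ax": 0,"ay": 0,"az": 0,"claw": 0},
    {"tx": -0.21,"ty": 0.98,"tz": 0,"ax": 0,"ay": 0,"az": 0,"claw": 0},
    {"tx": -0.21,"ty": 0.98,"tz": 0,"ax": 0,"ay": 0,"az": 0,"claw": 0},
    {"tx": -0.21,"ty": 0.98,"tz": 0,"ax": 0,"ay": 0,"az": 0,"claw": 0},
    {"tx": -0.21,"ty": 0.98,"tz": 0,"ax": 0,"ay": 0,"az": 0,"claw": 0}
  ]
}}

```text
t: 68.05
tool_pos: [511.8, -174.1, 215.7]
ee_rot: [[1.0, 0.0, -0.001], [0.0, -1.0, 0.001], [-0.001, -0.001, -1.0]]
ft_force: [0.2, 0.0, -0.6]
opening: 85.0
gripper_force: 0.0
```

Emit:
{"fn": "send_rows", "kwargs": {
  "steps": [
    {"tx": -0.21,"ty": 0.98,"tz": 0,"ax": 0,"ay": 0,"az": 0,"claw": 0},
    {"tx": -0.21,"ty": 0.98,"tz": 0,"ax": 0,"ay": 0,"az": 0,"claw": 0},
    {"tx": -0.21,"ty": 0.98,"tz": 0,"ax": 0,"ay": 0,"az": 0,"claw": 0},
    {"tx": -0.21,"ty": 0.98,"tz": 0,"ax": 0,"ay": 0,"az": 0,"claw": 0},
    {"tx": -0.21,"ty": 0.98,"tz": 0,"ax": 0,"ay": 0,"az": 0,"claw": 0}
  ]
}}

```text
t: 68.55
tool_pos: [490.9, -272.1, 215.7]
ee_rot: [[1.0, 0.0, -0.001], [0.0, -1.0, 0.001], [-0.001, -0.001, -1.0]]
ft_force: [0.6, 0.3, -1.0]
opening: 85.5
gripper_force: 0.0
```

Emit:
{"fn": "send_rows", "kwargs": {
  "steps": [
    {"tx": -0.21,"ty": 0.98,"tz": 0,"ax": 0,"ay": 0,"az": 0,"claw": 0},
    {"tx": -0.21,"ty": 0.98,"tz": 0,"ax": 0,"ay": 0,"az": 0,"claw": 0},
    {"tx": -0.21,"ty": 0.98,"tz": 0,"ax": 0,"ay": 0,"az": 0,"claw": 0},
    {"tx": -0.21,"ty": 0.98,"tz": 0,"ax": 0,"ay": 0,"az": 0,"claw": 0},
    {"tx": -0.21,"ty": 0.98,"tz": 0,"ax": 0,"ay": 0,"az": 0,"claw": 0}
  ]
}}

```text
t: 69.05
tool_pos: [470.0, -370.4, 216.0]
ee_rot: [[1.0, 0.0, -0.001], [0.0, -1.0, 0.001], [-0.001, -0.001, -1.0]]
ft_force: [0.1, -0.1, -0.5]
opening: 85.4
gripper_force: 0.0
```

Emit:
{"fn": "send_rows", "kwargs": {
  "steps": [
    {"tx": -0.21,"ty": 0.98,"tz": 0,"ax": 0,"ay": 0,"az": 0,"claw": 0},
    {"tx": 0,"ty": 0,"tz": 0,"ax": 0,"ay": 0,"az": 0,"claw": 0},
    {"tx": 0,"ty": 0,"tz": 0,"ax": 0,"ay": 0,"az": 0,"claw": 0}
  ]
}}

```text
t: 69.35
tool_pos: [466.0, -389.5, 216.2]
ee_rot: [[1.0, -0.001, -0.0], [-0.001, -1.0, 0.001], [-0.0, -0.001, -1.0]]
ft_force: [0.2, 0.5, -0.6]
opening: 85.7
gripper_force: 0.0
```

```bash
cat > rod.py <<'E'
from h import *
s=st();_,p=see('wrist',['rod_grip'],1)
f=p['frame'].astype(int)
K=np.array(p['mtx']); H=np.array(p['hand_eye']); R=np.array(s['ee_rot'])
def ray(uv,z):
    d=R@H[:3,:3]@np.linalg.inv(K)@np.array([*uv,1.]); o=R@H[:3,3]+np.array(s['tool_pos']); return o+d*(z-o[2])/d[2]
m=((f[...,0]>150)&(f[...,2]<90)&(f[...,1]<150)).astype(np.uint8)
n,l,q,c=cv2.connectedComponentsWithStats(m); i=1+np.argmax(q[1:,4])
W=np.array([ray(a,61)[:2] for a in np.argwhere(l==i)[:,::-1]],np.float32); print('handle',q[i],cv2.minAreaRect(W))
see('top',['rod_grip','hook_tip'])
E
python3 rod.py
```

```text
t 69.35 tcp [ 466.  -389.5  216.2] yaw -0.1 tilt [-0.  0.] F [ 0.2  0.5 -0.6] open 85.7 grip 0.0
wrist rod_grip 0.68 [ 459.6 -393.3   36.8]
handle [ 311  138   32   98 2954] ((463.1024169921875, -390.9756774902344), (34.1287956237793, 110.82131958007812), 89.9848403930664)
top rod_grip 0.87 [ 457.6 -392.9   36.2]
top hook_tip 0.63 [ 679.4 -394.8    9.3]
```

Emit:
{"fn": "send_rows", "kwargs": {
  "steps": [
    {"tx": -0.1,"ty": 0.1,"tz": 1,"ax": 0,"ay": 0,"az": 0,"claw": 0},
    {"tx": 0,"ty": 0,"tz": 1,"ax": 0,"ay": 0,"az": 0,"claw": 0},
    {"tx": 0,"ty": 0,"tz": 1,"ax": 0,"ay": 0,"az": 0,"claw": 0},
    {"tx": 0,"ty": 0,"tz": 1,"ax": 0,"ay": 0,"az": 0,"claw": 0},
    {"tx": 0,"ty": 0,"tz": 1,"ax": 0,"ay": 0,"az": 0,"claw": 0}
  ]
}}

```text
t: 70.1
tool_pos: [464.5, -390.5, 115.9]
ee_rot: [[1.0, 0.001, 0.0], [0.001, -1.0, -0.0], [0.0, 0.0, -1.0]]
ft_force: [1.0, 0.2, 0.3]
opening: 85.1
gripper_force: 0.0
```

Emit:
{"fn": "send_rows", "kwargs": {
  "steps": [
    {"tx": 0,"ty": 0,"tz": 1,"ax": 0,"ay": 0,"az": 0,"claw": 0},
    {"tx": 0,"ty": 0,"tz": 1,"ax": 0,"ay": 0,"az": 0,"claw": 0},
    {"tx": 0,"ty": 0,"tz": 1,"ax": 0,"ay": 0,"az": 0,"claw": 0},
    {"tx": 0,"ty": 0,"tz": 1,"ax": 0,"ay": 0,"az": 0,"claw": 0},
    {"tx": 0,"ty": 0,"tz": 0.5,"ax": 0,"ay": 0,"az": 0,"claw": 0}
  ]
}}

```text
t: 70.6
tool_pos: [463.8, -389.8, 25.0]
ee_rot: [[1.0, 0.001, -0.002], [0.001, -1.0, 0.002], [-0.002, -0.002, -1.0]]
ft_force: [0.1, 0.6, -0.1]
opening: 85.6
gripper_force: 0.0
```

Emit:
{"fn": "send_rows", "kwargs": {
  "steps": [
    {"tx": 0,"ty": 0,"tz": 0.25,"ax": 0,"ay": 0,"az": 0,"claw": 0},
    {"tx": 0,"ty": 0,"tz": 0,"ax": 0,"ay": 0,"az": 0,"claw": 1},
    {"tx": 0,"ty": 0,"tz": 0,"ax": 0,"ay": 0,"az": 0,"claw": 1},
    {"tx": 0,"ty": 0,"tz": 0,"ax": 0,"ay": 0,"az": 0,"claw": 1},
    {"tx": 0,"ty": 0,"tz": 0,"ax": 0,"ay": 0,"az": 0,"claw": 1}
  ],
  "squeeze": 70
}}

```text
t: 71.1
tool_pos: [464.8, -391.7, 22.6]
ee_rot: [[1.0, 0.0, 0.001], [0.0, -1.0, -0.001], [0.001, 0.001, -1.0]]
ft_force: [0.0, -0.5, -1.5]
opening: 35.3
gripper_force: 69.9
```

Emit:
{"fn": "send_rows", "kwargs": {
  "steps": [
    {"tx": 0,"ty": 0,"tz": 0,"ax": 0,"ay": 0,"az": 0,"claw": 1},
    {"tx": 0,"ty": 0,"tz": 0,"ax": 0,"ay": 0,"az": 0,"claw": 1},
    {"tx": 0,"ty": 0,"tz": 0,"ax": 0,"ay": 0,"az": 0,"claw": 1}
  ]
}}

```text
t: 71.4
tool_pos: [464.9, -391.6, 22.6]
ee_rot: [[1.0, 0.0, 0.001], [0.0, -1.0, -0.001], [0.001, 0.001, -1.0]]
ft_force: [-0.7, 0.8, 5.9]
opening: 35.6
gripper_force: 70.7
```

Emit:
{"fn": "send_rows", "kwargs": {
  "steps": [
    {"tx": 0,"ty": 0,"tz": -1,"ax": 0,"ay": 0,"az": 0,"claw": 1},
    {"tx": 0,"ty": 0,"tz": -1,"ax": 0,"ay": 0,"az": 0,"claw": 1},
    {"tx": 0,"ty": 0,"tz": -1,"ax": 0,"ay": 0,"az": 0,"claw": 1},
    {"tx": 0,"ty": 0,"tz": -1,"ax": 0,"ay": 0,"az": 0,"claw": 1},
    {"tx": 0,"ty": 0,"tz": -1,"ax": 0,"ay": 0,"az": 0,"claw": 1}
  ]
}}

```text
t: 71.9
tool_pos: [463.8, -390.6, 122.0]
ee_rot: [[1.0, 0.0, -0.001], [0.0, -1.0, 0.001], [-0.001, -0.001, -1.0]]
ft_force: [-0.4, -0.4, -1.6]
opening: 34.9
gripper_force: 70.2
```

Emit:
{"fn": "send_rows", "kwargs": {
  "steps": [
    {"tx": 0,"ty": 0,"tz": -1,"ax": 0,"ay": 0,"az": 0,"claw": 1},
    {"tx": 0,"ty": 0,"tz": -1,"ax": 0,"ay": 0,"az": 0,"claw": 1},
    {"tx": 0,"ty": 0,"tz": -1,"ax": 0,"ay": 0,"az": 0,"claw": 1},
    {"tx": 0,"ty": 0,"tz": -1,"ax": 0,"ay": 0,"az": 0,"claw": 1},
    {"tx": 0,"ty": 0,"tz": -1,"ax": 0,"ay": 0,"az": 0,"claw": 1}
  ]
}}

```text
t: 72.4
tool_pos: [463.7, -390.6, 221.9]
ee_rot: [[1.0, 0.0, -0.001], [0.0, -1.0, 0.001], [-0.001, -0.001, -1.0]]
ft_force: [-0.1, -0.3, -2.4]
opening: 35.7
gripper_force: 70.2
```

Emit:
{"fn": "send_rows", "kwargs": {
  "steps": [
    {"tx": 0,"ty": 0,"tz": -1,"ax": 0,"ay": 0,"az": 0,"claw": 1},
    {"tx": 0.1,"ty": -0.96,"tz": 0,"ax": 0,"ay": 0,"az": 0,"claw": 1},
    {"tx": 0.1,"ty": -0.96,"tz": 0,"ax": 0,"ay": 0,"az": 0,"claw": 1},
    {"tx": 0.1,"ty": -0.96,"tz": 0,"ax": 0,"ay": 0,"az": 0,"claw": 1},
    {"tx": 0.1,"ty": -0.96,"tz": 0,"ax": 0,"ay": 0,"az": 0,"claw": 1}
  ]
}}

```text
t: 72.9
tool_pos: [471.5, -311.3, 240.2]
ee_rot: [[1.0, 0.001, -0.002], [0.001, -1.0, 0.002], [-0.002, -0.002, -1.0]]
ft_force: [0.3, 0.2, -2.3]
opening: 34.9
gripper_force: 70.5
```

Emit:
{"fn": "send_rows", "kwargs": {
  "steps": [
    {"tx": 0.1,"ty": -0.96,"tz": 0,"ax": 0,"ay": 0,"az": 0,"claw": 1},
    {"tx": 0.1,"ty": -0.96,"tz": 0,"ax": 0,"ay": 0,"az": 0,"claw": 1},
    {"tx": 0.1,"ty": -0.96,"tz": 0,"ax": 0,"ay": 0,"az": 0,"claw": 1},
    {"tx": 0.1,"ty": -0.96,"tz": 0,"ax": 0,"ay": 0,"az": 0,"claw": 1},
    {"tx": 0.1,"ty": -0.96,"tz": 0,"ax": 0,"ay": 0,"az": 0,"claw": 1}
  ]
}}

```text
t: 73.4
tool_pos: [482.2, -216.4, 241.4]
ee_rot: [[1.0, 0.001, -0.0], [0.001, -1.0, 0.0], [-0.0, -0.0, -1.0]]
ft_force: [-0.1, -0.1, -1.8]
opening: 35.0
gripper_force: 70.5
```

Emit:
{"fn": "send_rows", "kwargs": {
  "steps": [
    {"tx": 0.1,"ty": -0.96,"tz": 0,"ax": 0,"ay": 0,"az": 0,"claw": 1},
    {"tx": 0.1,"ty": -0.96,"tz": 0,"ax": 0,"ay": 0,"az": 0,"claw": 1},
    {"tx": 0.1,"ty": -0.96,"tz": 0,"ax": 0,"ay": 0,"az": 0,"claw": 1},
    {"tx": 0.1,"ty": -0.96,"tz": 0,"ax": 0,"ay": 0,"az": 0,"claw": 1},
    {"tx": 0.1,"ty": -0.96,"tz": 0,"ax": 0,"ay": 0,"az": 0,"claw": 1}
  ]
}}

```text
t: 73.9
tool_pos: [492.0, -120.5, 241.4]
ee_rot: [[1.0, 0.001, -0.0], [0.001, -1.0, 0.0], [-0.0, -0.0, -1.0]]
ft_force: [0.7, 0.3, -2.0]
opening: 35.4
gripper_force: 70.5
```

Emit:
{"fn": "send_rows", "kwargs": {
  "steps": [
    {"tx": 0.1,"ty": -0.96,"tz": 0,"ax": 0,"ay": 0,"az": 0,"claw": 1},
    {"tx": 0.1,"ty": -0.96,"tz": 0,"ax": 0,"ay": 0,"az": 0,"claw": 1},
    {"tx": 0.1,"ty": -0.96,"tz": 0,"ax": 0,"ay": 0,"az": 0,"claw": 1},
    {"tx": 0.1,"ty": -0.96,"tz": 0,"ax": 0,"ay": 0,"az": 0,"claw": 1},
    {"tx": 0.1,"ty": -0.96,"tz": 0,"ax": 0,"ay": 0,"az": 0,"claw": 1}
  ]
}}

```text
t: 74.4
tool_pos: [501.8, -24.5, 241.4]
ee_rot: [[1.0, 0.001, -0.0], [0.001, -1.0, 0.0], [-0.0, -0.0, -1.0]]
ft_force: [0.7, -0.2, -2.0]
opening: 35.0
gripper_force: 70.5
```

Emit:
{"fn": "send_rows", "kwargs": {
  "steps": [
    {"tx": 0.1,"ty": -0.96,"tz": 0,"ax": 0,"ay": 0,"az": 0,"claw": 1},
    {"tx": 0.1,"ty": -0.96,"tz": 0,"ax": 0,"ay": 0,"az": 0,"claw": 1},
    {"tx": 0.1,"ty": -0.96,"tz": 0,"ax": 0,"ay": 0,"az": 0,"claw": 1},
    {"tx": 0.1,"ty": -0.96,"tz": 0,"ax": 0,"ay": 0,"az": 0,"claw": 1},
    {"tx": 0,"ty": 0,"tz": 0,"ax": 0,"ay": 0,"az": -0.92,"claw": 1}
  ]
}}

```text
t: 74.9
tool_pos: [509.8, 53.5, 241.4]
ee_rot: [[0.995, 0.1, 0.0], [0.1, -0.995, 0.001], [0.0, -0.001, -1.0]]
ft_force: [-0.3, -0.5, -1.6]
opening: 35.2
gripper_force: 70.6
```

Emit:
{"fn": "send_rows", "kwargs": {
  "steps": [
    {"tx": 0,"ty": 0,"tz": 1,"ax": 0,"ay": 0,"az": 0,"claw": 1},
    {"tx": 0,"ty": 0,"tz": 1,"ax": 0,"ay": 0,"az": 0,"claw": 1},
    {"tx": 0,"ty": 0,"tz": 0.5,"ax": 0,"ay": 0,"az": 0,"claw": 1},
    {"tx": 0,"ty": 0,"tz": 0,"ax": 0,"ay": 0,"az": 0,"claw": 1},
    {"tx": 0,"ty": 0,"tz": 0,"ax": 0,"ay": 0,"az": 0,"claw": 1}
  ]
}}

```text
t: 75.4
tool_pos: [510.3, 50.9, 191.9]
ee_rot: [[0.995, 0.097, 0.0], [0.097, -0.995, 0.0], [0.0, -0.0, -1.0]]
ft_force: [0.8, -0.1, -2.0]
opening: 35.5
gripper_force: 70.5
```

Run:
```python
from h import *
st();see('side',['hook_tip','lug_top'],1);see('top',['hook_tip','lug_top'],1);st()
```

```text
t 75.4 tcp [510.3  50.9 191.9] yaw 5.5 tilt [0. 0.] F [ 0.8 -0.1 -2. ] open 35.5 grip 70.5
side hook_tip 0.79 [723.9  75.5 176.7]
side lug_top 0.57 [554.8 -13.7  -5.6]
top lug_top 0.59 [747.   71.2 162. ]
t 75.7 tcp [510.6  50.5 192.1] yaw 5.5 tilt [0. 0.] F [ 0.5 -0.3 -3.3] open 35.2 grip 70.5
```

Emit:
{"fn": "send_rows", "kwargs": {
  "steps": [
    {"tx": 0,"ty": 0,"tz": 0.5,"ax": 0,"ay": 0,"az": 0,"claw": 1},
    {"tx": 0,"ty": 0,"tz": 0.5,"ax": 0,"ay": 0,"az": 0,"claw": 1},
    {"tx": 0,"ty": 0,"tz": 0.5,"ax": 0,"ay": 0,"az": 0,"claw": 1},
    {"tx": 0,"ty": 0,"tz": 0.4,"ax": 0,"ay": 0,"az": 0,"claw": 1},
    {"tx": 0,"ty": 0,"tz": 0,"ax": 0,"ay": 0,"az": 0,"claw": 1}
  ]
}}

```text
t: 76.2
tool_pos: [508.8, 50.6, 151.8]
ee_rot: [[0.995, 0.096, -0.003], [0.096, -0.995, 0.0], [-0.003, -0.001, -1.0]]
ft_force: [0.7, 0.0, -2.2]
opening: 35.3
gripper_force: 70.5
```

Emit:
{"fn": "send_rows", "kwargs": {
  "steps": [
    {"tx": 0.3,"ty": 0,"tz": 0,"ax": 0,"ay": 0,"az": 0,"claw": 1},
    {"tx": 0.3,"ty": 0,"tz": 0,"ax": 0,"ay": 0,"az": 0,"claw": 1},
    {"tx": 0.3,"ty": 0,"tz": 0,"ax": 0,"ay": 0,"az": 0,"claw": 1},
    {"tx": 0.3,"ty": 0,"tz": 0,"ax": 0,"ay": 0,"az": 0,"claw": 1},
    {"tx": 0.3,"ty": 0,"tz": 0,"ax": 0,"ay": 0,"az": 0,"claw": 1}
  ]
}}

```text
t: 76.7
tool_pos: [540.2, 53.5, 153.6]
ee_rot: [[0.995, 0.096, -0.001], [0.096, -0.995, 0.0], [-0.001, -0.0, -1.0]]
ft_force: [-3.2, -1.0, -0.9]
opening: 35.3
gripper_force: 70.6
```

Emit:
{"fn": "send_rows", "kwargs": {
  "steps": [
    {"tx": 0.3,"ty": 0,"tz": 0,"ax": 0,"ay": 0,"az": 0,"claw": 1},
    {"tx": 0.3,"ty": 0,"tz": 0,"ax": 0,"ay": 0,"az": 0,"claw": 1},
    {"tx": 0.3,"ty": 0,"tz": 0,"ax": 0,"ay": 0,"az": 0,"claw": 1},
    {"tx": 0.3,"ty": 0,"tz": 0,"ax": 0,"ay": 0,"az": 0,"claw": 1},
    {"tx": 0.3,"ty": 0,"tz": 0,"ax": 0,"ay": 0,"az": 0,"claw": 1}
  ]
}}

```text
t: 77.2
tool_pos: [570.2, 56.5, 153.4]
ee_rot: [[0.995, 0.096, -0.0], [0.096, -0.995, 0.0], [-0.0, -0.0, -1.0]]
ft_force: [-3.7, -0.2, -0.9]
opening: 35.6
gripper_force: 70.7
```

Emit:
{"fn": "send_rows", "kwargs": {
  "steps": [
    {"tx": 0.15,"ty": 0,"tz": 0,"ax": 0,"ay": 0,"az": 0,"claw": 1},
    {"tx": 0.15,"ty": 0,"tz": 0,"ax": 0,"ay": 0,"az": 0,"claw": 1},
    {"tx": 0,"ty": 0,"tz": 0,"ax": 0,"ay": 0,"az": 0,"claw": 1}
  ]
}}

```text
t: 77.5
tool_pos: [576.6, 56.9, 153.5]
ee_rot: [[0.995, 0.096, 0.001], [0.096, -0.995, 0.0], [0.001, 0.0, -1.0]]
ft_force: [-1.0, -0.0, -2.3]
opening: 35.6
gripper_force: 70.5
```

Run:
```python
from h import *
st();see('side',['hook_tip','lug_top'],1);see('top',['hook_tip','lug_top'],1);st()
```

```text
t 77.5 tcp [576.6  56.9 153.5] yaw 5.5 tilt [0. 0.] F [-1.  -0.  -2.3] open 35.6 grip 70.5
side hook_tip 0.87 [788.3  80.8 139.5]
side lug_top 0.41 [801.6  80.5 166.5]
top hook_tip 0.85 [790.9  79.8 141.1]
top lug_top 0.78 [798.8  78.  161.5]
t 77.8 tcp [576.2  56.8 153.6] yaw 5.5 tilt [0. 0.] F [ 0.2  0.4 -1.6] open 35.0 grip 70.5
```

Lug is now around x = 800–802 against 806.5 at home. I'll push on until the stop.

Emit:
{"fn": "send_rows", "kwargs": {
  "steps": [
    {"tx": 0.1,"ty": 0,"tz": 0,"ax": 0,"ay": 0,"az": 0,"claw": 1},
    {"tx": 0.1,"ty": 0,"tz": 0,"ax": 0,"ay": 0,"az": 0,"claw": 1}
  ]
}}

```text
t: 78.0
tool_pos: [579.1, 57.2, 153.4]
ee_rot: [[0.995, 0.096, -0.001], [0.096, -0.995, -0.0], [-0.001, -0.0, -1.0]]
ft_force: [-3.5, -0.5, -1.1]
opening: 35.4
gripper_force: 70.5
```

Emit:
{"fn": "send_rows", "kwargs": {
  "steps": [
    {"tx": 0.1,"ty": 0,"tz": 0,"ax": 0,"ay": 0,"az": 0,"claw": 1},
    {"tx": 0,"ty": 0,"tz": 0,"ax": 0,"ay": 0,"az": 0,"claw": 1}
  ]
}}

```text
t: 78.2
tool_pos: [581.9, 57.5, 153.4]
ee_rot: [[0.995, 0.096, -0.0], [0.096, -0.995, 0.0], [-0.0, -0.0, -1.0]]
ft_force: [-1.7, -0.0, -1.5]
opening: 35.2
gripper_force: 70.6
```

Emit:
{"fn": "send_rows", "kwargs": {
  "steps": [
    {"tx": 0.1,"ty": 0,"tz": 0,"ax": 0,"ay": 0,"az": 0,"claw": 1},
    {"tx": 0,"ty": 0,"tz": 0,"ax": 0,"ay": 0,"az": 0,"claw": 1}
  ]
}}

```text
t: 78.4
tool_pos: [584.0, 57.7, 153.4]
ee_rot: [[0.995, 0.096, -0.0], [0.096, -0.995, 0.0], [-0.0, -0.0, -1.0]]
ft_force: [-2.5, -0.2, -1.4]
opening: 35.3
gripper_force: 70.6
```

Emit:
{"fn": "send_rows", "kwargs": {
  "steps": [
    {"tx": 0.1,"ty": 0,"tz": 0,"ax": 0,"ay": 0,"az": 0,"claw": 1},
    {"tx": 0.0,"ty": 0,"tz": 0,"ax": 0,"ay": 0,"az": 0,"claw": 1}
  ]
}}

```text
t: 78.6
tool_pos: [585.6, 57.9, 153.4]
ee_rot: [[0.995, 0.096, -0.001], [0.096, -0.995, 0.0], [-0.001, -0.0, -1.0]]
ft_force: [-3.7, -0.9, -1.1]
opening: 35.2
gripper_force: 70.6
```

Emit:
{"fn": "send_rows", "kwargs": {
  "steps": [
    {"tx": 0.1,"ty": 0,"tz": 0,"ax": 0,"ay": 0,"az": 0,"claw": 1},
    {"tx": 0,"ty": 0,"tz": 0,"ax": 0,"ay": 0,"az": 0,"claw": 1}
  ]
}}

```text
t: 78.8
tool_pos: [585.6, 58.0, 153.0]
ee_rot: [[0.995, 0.096, -0.004], [0.096, -0.995, -0.0], [-0.004, -0.0, -1.0]]
ft_force: [-8.7, -0.8, 2.1]
opening: 35.0
gripper_force: 70.9
```

Emit:
{"fn": "send_rows", "kwargs": {
  "steps": [
    {"tx": 0.05,"ty": 0,"tz": 0,"ax": 0,"ay": 0,"az": 0,"claw": 1},
    {"tx": 0,"ty": 0,"tz": 0,"ax": 0,"ay": 0,"az": 0,"claw": 1}
  ]
}}

```text
t: 79.0
tool_pos: [585.6, 58.0, 153.0]
ee_rot: [[0.995, 0.096, -0.006], [0.096, -0.995, -0.0], [-0.006, -0.0, -1.0]]
ft_force: [-12.0, -0.7, 3.5]
opening: 35.2
gripper_force: 71.0
```

Run:
```python
from h import *
st();see('side',['hook_tip','lug_top'],1);see('top',['hook_tip','lug_top'],1);st()
```

```text
t 79.0 tcp [585.6  58.  153. ] yaw 5.5 tilt [-0. -0.] F [-12.   -0.7   3.5] open 35.2 grip 71.0
side hook_tip 0.9 [797.1  80.7 136.5]
side lug_top 0.7 [797.6  84.1 139.2]
top lug_top 0.73 [805.6  79.6 161.3]
t 79.3 tcp [585.6  58.  153. ] yaw 5.5 tilt [-0. -0.] F [-11.5  -2.1   2.5] open 35.1 grip 71.1
```

Bolt is on its home stop (12 N, no further motion). Retreating, then parking the rod for good.

Emit:
{"fn": "send_rows", "kwargs": {
  "steps": [
    {"tx": -0.3,"ty": 0,"tz": 0,"ax": 0,"ay": 0,"az": 0,"claw": 1},
    {"tx": -0.3,"ty": 0,"tz": 0,"ax": 0,"ay": 0,"az": 0,"claw": 1},
    {"tx": 0,"ty": 0,"tz": 0,"ax": 0,"ay": 0,"az": 0,"claw": 1},
    {"tx": 0,"ty": 0,"tz": -0.5,"ax": 0,"ay": 0,"az": 0,"claw": 1},
    {"tx": 0,"ty": 0,"tz": -1,"ax": 0,"ay": 0,"az": 0,"claw": 1}
  ]
}}

```text
t: 79.8
tool_pos: [576.3, 57.0, 183.1]
ee_rot: [[0.995, 0.096, -0.002], [0.096, -0.995, 0.0], [-0.002, -0.0, -1.0]]
ft_force: [-0.8, -0.5, -2.0]
opening: 35.2
gripper_force: 70.4
```

Emit:
{"fn": "send_rows", "kwargs": {
  "steps": [
    {"tx": 0,"ty": 0,"tz": -1,"ax": 0,"ay": 0,"az": 0,"claw": 1},
    {"tx": 0,"ty": 0,"tz": -1,"ax": 0,"ay": 0,"az": 0,"claw": 1},
    {"tx": 0,"ty": 0,"tz": -1,"ax": 0,"ay": 0,"az": 0,"claw": 1},
    {"tx": 0,"ty": 0,"tz": 0,"ax": 0,"ay": 0,"az": 0.92,"claw": 1},
    {"tx": -0.24,"ty": 0.97,"tz": 0,"ax": 0,"ay": 0,"az": 0,"claw": 1}
  ]
}}

```text
t: 80.3
tool_pos: [574.0, 39.0, 245.7]
ee_rot: [[1.0, -0.001, 0.005], [-0.001, -1.0, 0.001], [0.005, -0.001, -1.0]]
ft_force: [-0.3, -0.6, -2.3]
opening: 35.1
gripper_force: 70.5
```

Emit:
{"fn": "send_rows", "kwargs": {
  "steps": [
    {"tx": -0.24,"ty": 0.97,"tz": 0,"ax": 0,"ay": 0,"az": 0,"claw": 1},
    {"tx": -0.24,"ty": 0.97,"tz": 0,"ax": 0,"ay": 0,"az": 0,"claw": 1},
    {"tx": -0.24,"ty": 0.97,"tz": 0,"ax": 0,"ay": 0,"az": 0,"claw": 1},
    {"tx": -0.24,"ty": 0.97,"tz": 0,"ax": 0,"ay": 0,"az": 0,"claw": 1},
    {"tx": -0.24,"ty": 0.97,"tz": 0,"ax": 0,"ay": 0,"az": 0,"claw": 1}
  ]
}}

```text
t: 80.8
tool_pos: [548.6, -60.3, 244.5]
ee_rot: [[1.0, 0.0, 0.002], [0.0, -1.0, -0.0], [0.002, 0.0, -1.0]]
ft_force: [-0.2, -0.1, -2.6]
opening: 35.2
gripper_force: 70.5
```

Emit:
{"fn": "send_rows", "kwargs": {
  "steps": [
    {"tx": -0.24,"ty": 0.97,"tz": 0,"ax": 0,"ay": 0,"az": 0,"claw": 1},
    {"tx": -0.24,"ty": 0.97,"tz": 0,"ax": 0,"ay": 0,"az": 0,"claw": 1},
    {"tx": -0.24,"ty": 0.97,"tz": 0,"ax": 0,"ay": 0,"az": 0,"claw": 1},
    {"tx": -0.24,"ty": 0.97,"tz": 0,"ax": 0,"ay": 0,"az": 0,"claw": 1},
    {"tx": -0.24,"ty": 0.97,"tz": 0,"ax": 0,"ay": 0,"az": 0,"claw": 1}
  ]
}}

```text
t: 81.3
tool_pos: [524.6, -157.5, 244.5]
ee_rot: [[1.0, 0.0, 0.002], [0.0, -1.0, -0.001], [0.002, 0.001, -1.0]]
ft_force: [0.4, -0.1, -1.9]
opening: 35.0
gripper_force: 70.5
```

Emit:
{"fn": "send_rows", "kwargs": {
  "steps": [
    {"tx": -0.24,"ty": 0.97,"tz": 0,"ax": 0,"ay": 0,"az": 0,"claw": 1},
    {"tx": -0.24,"ty": 0.97,"tz": 0,"ax": 0,"ay": 0,"az": 0,"claw": 1},
    {"tx": -0.24,"ty": 0.97,"tz": 0,"ax": 0,"ay": 0,"az": 0,"claw": 1},
    {"tx": -0.24,"ty": 0.97,"tz": 0,"ax": 0,"ay": 0,"az": 0,"claw": 1},
    {"tx": -0.24,"ty": 0.97,"tz": 0,"ax": 0,"ay": 0,"az": 0,"claw": 1}
  ]
}}

```text
t: 81.8
tool_pos: [500.6, -254.6, 244.5]
ee_rot: [[1.0, 0.0, 0.002], [0.0, -1.0, -0.001], [0.002, 0.001, -1.0]]
ft_force: [0.1, 0.3, -0.8]
opening: 35.4
gripper_force: 70.5
```

Emit:
{"fn": "send_rows", "kwargs": {
  "steps": [
    {"tx": -0.24,"ty": 0.97,"tz": 0,"ax": 0,"ay": 0,"az": 0,"claw": 1},
    {"tx": -0.24,"ty": 0.97,"tz": 0,"ax": 0,"ay": 0,"az": 0,"claw": 1},
    {"tx": -0.24,"ty": 0.97,"tz": 0,"ax": 0,"ay": 0,"az": 0,"claw": 1},
    {"tx": -0.24,"ty": 0.97,"tz": 0,"ax": 0,"ay": 0,"az": 0,"claw": 1},
    {"tx": -0.24,"ty": 0.97,"tz": 0,"ax": 0,"ay": 0,"az": 0,"claw": 1}
  ]
}}

```text
t: 82.3
tool_pos: [476.5, -351.7, 244.5]
ee_rot: [[1.0, 0.0, 0.001], [0.0, -1.0, -0.001], [0.001, 0.001, -1.0]]
ft_force: [-0.8, 0.9, -0.9]
opening: 35.0
gripper_force: 70.5
```

Emit:
{"fn": "send_rows", "kwargs": {
  "steps": [
    {"tx": -0.24,"ty": 0.97,"tz": 0,"ax": 0,"ay": 0,"az": 0,"claw": 1},
    {"tx": -0.24,"ty": 0.97,"tz": 0,"ax": 0,"ay": 0,"az": 0,"claw": 1},
    {"tx": 0,"ty": 0,"tz": 0,"ax": 0,"ay": 0,"az": 0,"claw": 1},
    {"tx": 0,"ty": 0,"tz": 0,"ax": 0,"ay": 0,"az": 0,"claw": 1}
  ]
}}

```text
t: 82.7
tool_pos: [466.4, -389.6, 243.5]
ee_rot: [[1.0, -0.001, 0.0], [-0.001, -1.0, 0.001], [0.0, -0.001, -1.0]]
ft_force: [-0.2, 1.2, -2.7]
opening: 35.0
gripper_force: 70.7
```

Run:
```python
from h import *
st();see('side',['hook_tip','rod_grip','lug_top'],1);see('top',['lug_top'],1);s=st();print(np.array(s['ee_rot']).round(4))
```

```text
t 82.7 tcp [ 466.4 -389.6  243.5] yaw -0.1 tilt [0. 0.] F [-0.2  1.2 -2.7] open 35.0 grip 70.7
side hook_tip 0.86 [ 678.1 -387.9  226. ]
side rod_grip 0.72 [ 462.5 -386.3  260.5]
side lug_top 0.63 [ 715.2 -216.7    0.4]
top lug_top 0.87 [809.2  76.4 161.7]
t 83.0 tcp [ 466.7 -388.5  243.5] yaw 0.1 tilt [-0.  0.] F [ 0.4  0.3 -1.9] open 35.3 grip 70.7
[[ 1.  0. -0.]
 [ 0. -1.  0.]
 [-0. -0. -1.]]
```

Emit:
{"fn": "send_rows", "kwargs": {
  "steps": [
    {"tx": -0.05,"ty": 0.05,"tz": 1,"ax": 0,"ay": 0,"az": 0,"claw": 1},
    {"tx": 0,"ty": 0,"tz": 1,"ax": 0,"ay": 0,"az": 0,"claw": 1},
    {"tx": 0,"ty": 0,"tz": 1,"ax": 0,"ay": 0,"az": 0,"claw": 1},
    {"tx": 0,"ty": 0,"tz": 1,"ax": 0,"ay": 0,"az": 0,"claw": 1},
    {"tx": 0,"ty": 0,"tz": 1,"ax": 0,"ay": 0,"az": 0,"claw": 1}
  ]
}}

```text
t: 83.5
tool_pos: [465.8, -389.8, 142.9]
ee_rot: [[1.0, 0.001, 0.0], [0.001, -1.0, -0.0], [0.0, 0.0, -1.0]]
ft_force: [0.7, 1.2, -3.2]
opening: 35.4
gripper_force: 70.7
```

Emit:
{"fn": "send_rows", "kwargs": {
  "steps": [
    {"tx": 0,"ty": 0,"tz": 1,"ax": 0,"ay": 0,"az": 0,"claw": 1},
    {"tx": 0,"ty": 0,"tz": 1,"ax": 0,"ay": 0,"az": 0,"claw": 1},
    {"tx": 0,"ty": 0,"tz": 1,"ax": 0,"ay": 0,"az": 0,"claw": 1},
    {"tx": 0,"ty": 0,"tz": 1,"ax": 0,"ay": 0,"az": 0,"claw": 1},
    {"tx": 0,"ty": 0,"tz": 0.8,"ax": 0,"ay": 0,"az": 0,"claw": 1}
  ]
}}

```text
t: 84.0
tool_pos: [465.6, -389.6, 46.5]
ee_rot: [[1.0, 0.001, -0.0], [0.001, -1.0, 0.001], [-0.0, -0.001, -1.0]]
ft_force: [-0.3, 0.1, -2.0]
opening: 35.4
gripper_force: 70.7
```

Emit:
{"fn": "send_rows", "kwargs": {
  "steps": [
    {"tx": 0,"ty": 0,"tz": 0.5,"ax": 0,"ay": 0,"az": 0,"claw": 1},
    {"tx": 0,"ty": 0,"tz": 0.35,"ax": 0,"ay": 0,"az": 0,"claw": 1},
    {"tx": 0,"ty": 0,"tz": 0.2,"ax": 0,"ay": 0,"az": 0,"claw": 1},
    {"tx": 0,"ty": 0,"tz": 0.1,"ax": 0,"ay": 0,"az": 0,"claw": 1},
    {"tx": 0,"ty": 0,"tz": 0,"ax": 0,"ay": 0,"az": 0,"claw": 1}
  ]
}}

```text
t: 84.5
tool_pos: [465.8, -390.4, 24.8]
ee_rot: [[1.0, 0.0, 0.0], [0.0, -1.0, -0.0], [0.0, 0.0, -1.0]]
ft_force: [-0.6, 0.3, -2.4]
opening: 35.8
gripper_force: 70.7
```

Emit:
{"fn": "send_rows", "kwargs": {
  "steps": [
    {"tx": 0,"ty": 0,"tz": 0.03,"ax": 0,"ay": 0,"az": 0,"claw": 1},
    {"tx": 0,"ty": 0,"tz": 0,"ax": 0,"ay": 0,"az": 0,"claw": 1}
  ]
}}

```text
t: 84.7
tool_pos: [465.8, -390.5, 24.3]
ee_rot: [[1.0, 0.0, 0.001], [0.0, -1.0, -0.001], [0.001, 0.001, -1.0]]
ft_force: [0.4, 0.5, -2.6]
opening: 34.9
gripper_force: 70.7
```

Still about 1.5 mm above contact. Lower a touch and release.

Emit:
{"fn": "send_rows", "kwargs": {
  "steps": [
    {"tx": 0,"ty": 0,"tz": 0.06,"ax": 0,"ay": 0,"az": 0,"claw": 1},
    {"tx": 0,"ty": 0,"tz": 0.04,"ax": 0,"ay": 0,"az": 0,"claw": 1},
    {"tx": 0,"ty": 0,"tz": 0,"ax": 0,"ay": 0,"az": 0,"claw": 1}
  ]
}}

```text
t: 85.0
tool_pos: [465.6, -390.4, 22.6]
ee_rot: [[1.0, 0.0, 0.0], [0.0, -1.0, -0.0], [0.0, 0.0, -1.0]]
ft_force: [-1.6, 0.5, 3.4]
opening: 34.9
gripper_force: 71.3
```

Emit:
{"fn": "send_rows", "kwargs": {
  "steps": [
    {"tx": 0,"ty": 0,"tz": 0,"ax": 0,"ay": 0,"az": 0,"claw": 0.4},
    {"tx": 0,"ty": 0,"tz": 0,"ax": 0,"ay": 0,"az": 0,"claw": 0.3},
    {"tx": 0,"ty": 0,"tz": 0,"ax": 0,"ay": 0,"az": 0,"claw": 0},
    {"tx": 0,"ty": 0,"tz": 0,"ax": 0,"ay": 0,"az": 0,"claw": 0},
    {"tx": 0,"ty": 0,"tz": -1,"ax": 0,"ay": 0,"az": 0,"claw": 0}
  ]
}}

```text
t: 85.5
tool_pos: [463.9, -388.6, 39.8]
ee_rot: [[1.0, 0.0, -0.004], [0.0, -1.0, 0.004], [-0.004, -0.004, -1.0]]
ft_force: [0.2, -0.0, -0.1]
opening: 85.3
gripper_force: 0.0
```

Emit:
{"fn": "send_rows", "kwargs": {
  "steps": [
    {"tx": 0,"ty": 0,"tz": -1,"ax": 0,"ay": 0,"az": 0,"claw": 0},
    {"tx": 0,"ty": 0,"tz": -1,"ax": 0,"ay": 0,"az": 0,"claw": 0},
    {"tx": 0,"ty": 0,"tz": -1,"ax": 0,"ay": 0,"az": 0,"claw": 0},
    {"tx": 0,"ty": 0,"tz": -1,"ax": 0,"ay": 0,"az": 0,"claw": 0},
    {"tx": 0,"ty": 0,"tz": -1,"ax": 0,"ay": 0,"az": 0,"claw": 0}
  ]
}}

```text
t: 86.0
tool_pos: [465.4, -390.1, 142.6]
ee_rot: [[1.0, 0.0, -0.0], [0.0, -1.0, 0.0], [-0.0, -0.0, -1.0]]
ft_force: [0.4, -0.6, -0.5]
opening: 85.5
gripper_force: 0.0
```

Emit:
{"fn": "send_rows", "kwargs": {
  "steps": [
    {"tx": 0,"ty": 0,"tz": -1,"ax": 0,"ay": 0,"az": 0,"claw": 0},
    {"tx": 0,"ty": 0,"tz": -1,"ax": 0,"ay": 0,"az": 0,"claw": 0},
    {"tx": 0,"ty": 0,"tz": -1,"ax": 0,"ay": 0,"az": 0,"claw": 0},
    {"tx": 0,"ty": 0,"tz": -1,"ax": 0,"ay": 0,"az": 0,"claw": 0},
    {"tx": 0,"ty": 0,"tz": 0,"ax": 0,"ay": 0,"az": 0,"claw": 0}
  ]
}}

```text
t: 86.5
tool_pos: [466.9, -391.6, 224.8]
ee_rot: [[1.0, 0.0, 0.004], [0.0, -1.0, -0.004], [0.004, 0.004, -1.0]]
ft_force: [-0.1, -0.5, 0.2]
opening: 85.5
gripper_force: 0.0
```

```bash
python3 rod.py
python3 - <<'E'
from h import *
_,p=see('side',['jar0_mid','jar1_mid','jar2_mid','jar3_mid','capped_jar','lug_top','plunger_top'],1); save(p,'s9.png')
_,p=see('top',['jar0_mid','jar1_mid','jar2_mid','jar3_mid','capped_jar','lug_top'],1)
g=cv2.resize(p['frame'][80:300,170:490],(800,550),interpolation=cv2.INTER_CUBIC); cv2.imwrite('pics/t9.png',g[...,::-1]); st()
E
```

```text
t 86.5 tcp [ 466.9 -391.6  224.8] yaw 0.0 tilt [ 0. -0.] F [-0.1 -0.5  0.2] open 85.5 grip 0.0
wrist rod_grip 0.68 [ 463.3 -393.7   36.8]
handle [ 307  138   32   95 2781] ((464.15435791015625, -389.9773254394531), (109.97843933105469, 34.20750427246094), 0.04962928220629692)
top rod_grip 0.65 [ 459.1 -390.    36.5]
top hook_tip 0.94 [ 682.7 -392.2   11.4]
side jar0_mid 0.97 [556.2  19.3  41.7]
side jar1_mid 0.56 [ 556.9 -136.4   42.7]
side jar2_mid 0.63 [552.1 -52.4  41.8]
side jar3_mid 0.63 [550.1 106.3  40.6]
side capped_jar 0.66 [ 453.  -100.    -0.7]
side lug_top 0.42 [811.1  81.4 165.3]
side plunger_top 0.52 [562.5 383.4 175.1]
top jar0_mid 0.6 [553.8  22.6  41.8]
top jar1_mid 0.68 [ 560.7 -138.7   41.3]
top jar2_mid 0.74 [555.4 -17.5   0.2]
top jar3_mid 0.57 [555.4 103.9  44.3]
top capped_jar 0.76 [ 445.8 -109.1   -1.7]
top lug_top 0.84 [807.9  77.3 165.2]
t 87.5 tcp [ 465.5 -390.2  221.9] yaw 0.0 tilt [0. 0.] F [-0.3 -0.6 -0.1] open 85.4 grip 0.0
```

View pics/t9.png

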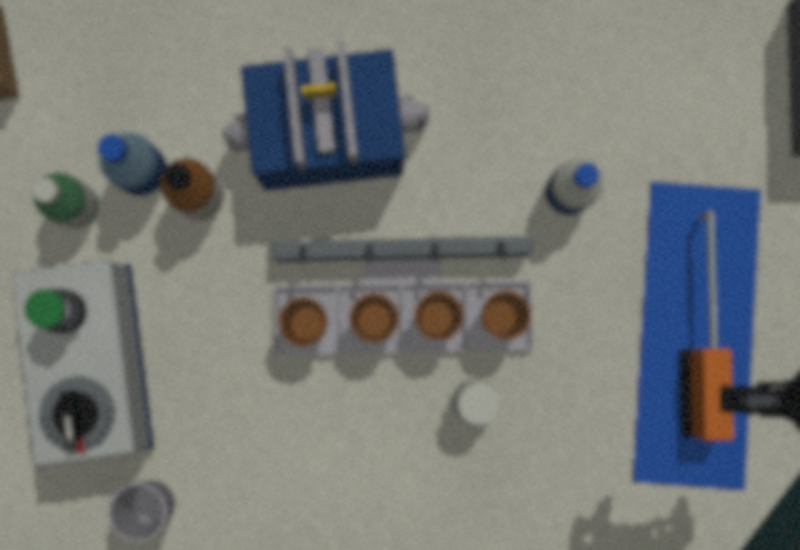

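View pics/s9.png

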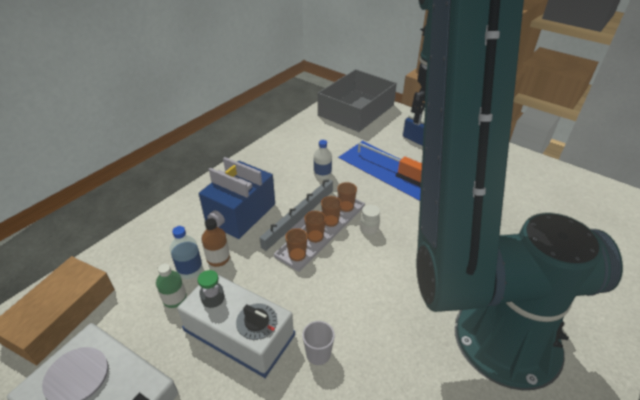

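The final views agree: four jars upright at about (303,322), (374,317), (438,315) and (505,315), the lug home at (319,90), the rod on the mat and the bystanders in place. Handing in.

```bash
python3 -c "
from workcell import ctrl
print(ctrl.sign_off())"
```

```text
the job is handed in; nothing more can be done
None
```

The job is done and handed in at about 88 s, in the order asked, with everything in place in the final camera views; jar 0 was knocked aside in its bay during the run, so I re-centred it.

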